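Mix and inspect the settled jars

TASK

The capped jars on the flat tray have settled: one at a time, from the tallest to the shortest, turn each upside down in the air to mix it and stand it gently upright on the hand-turned inspection carousel. With all of them on the disc, turn the carousel by its handle one full turn anticlockwise (seen from above) until it meets its end stop, then put all the jars back upright on the tray, never dropping one. There are two or three jars; leave everything else where it is.

Things in the scene. Friction and masses are not known exactly. Their poses are not given: they have to be found in the camera images.
- jar_tall: the tallest round capped jar of amber glass, 125 mm tall: heavy-bottomed body 60 mm across up to 93 mm, then a shoulder to a white cap 46 mm across and 21 mm high at the top; 0.15 to 0.4 kg; it starts upright on the tray. Origin at the centre of its underside, z up through the cap. May be absent (None)
- jar_mid: the middle-sized round capped jar of amber glass, 105 mm tall: heavy-bottomed body 60 mm across up to 73 mm, then a shoulder to a white cap 46 mm across and 21 mm high at the top; 0.15 to 0.4 kg; it starts upright on the tray. Origin at the centre of its underside, z up through the cap. May be absent (None)
- jar_short: the shortest round capped jar of amber glass, 85 mm tall: heavy-bottomed body 60 mm across up to 53 mm, then a shoulder to a white cap 46 mm across and 21 mm high at the top; 0.15 to 0.4 kg; it starts upright on the tray. Origin at the centre of its underside, z up through the cap. May be absent (None)
- tray: flat white tray with a dark mat on it, no rim, fixed, 160 mm (its x) by 360 mm (its y), 5 mm thick. Origin at the centre of its underside, on the table; jars stand on its top, 5 mm above the origin. The jars start in a row along its y at about -110, 0 and +110 mm in mixed order. It may lie to the left or the right of the carousel
- carousel_centre (a point): centre of the upper face of the carousel's round aluminium disc (300 mm across, 36 mm above the table, flat, no rim); z up, x towards the handle. A bare spindle cap 32 mm across is drawn at the centre
- carousel_handle (a point): top centre of the carousel's upright round black handle sleeve: 24 mm across (its last 10 mm taper to 20 mm), from 61 to 146 mm above the table, on a thin post 118 mm from the disc's axis. The sleeve spins freely on its post, so the gripper need not turn while carrying it round
- carousel_pad0 (a point): centre of one of three dark round pads (72 mm across, flat, no recess) on the carousel disc, 80 mm from its axis, 90 degrees anticlockwise of the handle; turns with the disc; at disc surface height. A handy place for a jar; the jars need not stand exactly on the pads
- carousel_pad1 (a point): centre of one of three dark round pads (72 mm across, flat, no recess) on the carousel disc, 80 mm from its axis, across the disc from the handle; turns with the disc; at disc surface height. A handy place for a jar; the jars need not stand exactly on the pads
- carousel_pad2 (a point): centre of one of three dark round pads (72 mm across, flat, no recess) on the carousel disc, 80 mm from its axis, 90 degrees clockwise of the handle; turns with the disc; at disc surface height. A handy place for a jar; the jars need not stand exactly on the pads
- carousel (a joint): rotation of the carousel disc about its vertical axis, rad, growing anticlockwise seen from above; stops at 0 and at 6.75, starts between 0 and 0.3. Light friction (about 2 N at the handle); stays where it is left
- stain_bottle: bystander, to be left alone: white bottle with yellow label, 60 mm across, 130 mm tall; origin at the centre of its underside
- dish_stack: bystander, to be left alone: stack of clear dishes, 90 mm across, 45 mm high; origin at the centre of its underside
- tip_box: bystander, to be left alone: blue pipette-tip box 85 x 120 mm, 60 mm high; origin at the centre of its underside
- tally: bystander, to be left alone: steel tally counter, 48 mm across, 40 mm high; origin at the centre of its underside
- mouse: bystander, to be left alone: black round computer mouse, 62 mm across, 34 mm high; origin at the centre of its underside
- slide_box: bystander, to be left alone: brown cardboard slide box, 60 x 100 mm, 35 mm high; origin at the centre of its underside
Mind the look-alikes: they are no part of the job. What is shaped like the jar_short but green is not meant.

How it is judged:
On the way, in this order (a step that is already met when the one before it is completed fails the run):
1. the tall jar (if present) is held upside down, cap end clearly below its base (tilted past 115 degrees), clear of the table (angle between jar_tall's own z axis and vertical above 2 rad and height (world z) of jar_tall above 0.12 m), for 0.2 s.
2. the tall jar stands upright on the carousel disc, let go (horizontal distance between jar_tall and carousel_centre below 0.13 m and z of jar_tall in the frame of carousel_centre between -0.005 and 0.006 m and angle between jar_tall's own z axis and vertical below 0.1 rad and contact force between the fingers and jar_tall below 0.3 N), for 0.3 s.
3. the middle jar (if present) is held upside down, cap end clearly below its base (tilted past 115 degrees), clear of the table (angle between jar_mid's own z axis and vertical above 2 rad and height (world z) of jar_mid above 0.12 m), for 0.2 s.
4. the middle jar stands upright on the carousel disc, let go (horizontal distance between jar_mid and carousel_centre below 0.13 m and z of jar_mid in the frame of carousel_centre between -0.005 and 0.006 m and angle between jar_mid's own z axis and vertical below 0.1 rad and contact force between the fingers and jar_mid below 0.3 N), for 0.3 s.
5. the short jar (if present) is held upside down, cap end clearly below its base (tilted past 115 degrees), clear of the table (angle between jar_short's own z axis and vertical above 2 rad and height (world z) of jar_short above 0.12 m), for 0.2 s.
6. the short jar stands upright on the carousel disc, let go (horizontal distance between jar_short and carousel_centre below 0.13 m and z of jar_short in the frame of carousel_centre between -0.005 and 0.006 m and angle between jar_short's own z axis and vertical below 0.1 rad and contact force between the fingers and jar_short below 0.3 N), for 0.3 s.
7. the carousel has been turned to its end stop (joint above 6.6 rad) with every jar standing on it (value of joint carousel above 6.6 rad and horizontal distance between each of jar_tall, jar_mid, jar_short and carousel_centre below 0.13 m and z of jar_tall in the frame of carousel_centre between -0.005 and 0.006 m and angle between each of jar_tall, jar_mid, jar_short's own z axis and vertical below 0.1 rad and z of jar_mid in the frame of carousel_centre between -0.005 and 0.006 m and z of jar_short in the frame of carousel_centre between -0.005 and 0.006 m), for 0.3 s.
At the end, for the whole second after the job is handed in: every jar that is present stands upright (within 0.1 rad), at rest and released on the tray's top, and the carousel is still at its end stop (joint above 6.6 rad) (value of joint carousel above 6.6 rad and x of jar_tall in the frame of tray between -0.075 and 0.075 m and y of jar_tall in the frame of tray between -0.175 and 0.175 m and z of jar_tall in the frame of tray between -0.002 and 0.012 m and angle between each of jar_tall, jar_mid, jar_short's own z axis and vertical below 0.1 rad and linear speed of each of jar_tall, jar_mid, jar_short below 0.02 m/s and contact force between the fingers and jar_tall below 0.3 N and x of jar_mid in the frame of tray between -0.075 and 0.075 m and y of jar_mid in the frame of tray between -0.175 and 0.175 m and z of jar_mid in the frame of tray between -0.002 and 0.012 m and contact force between the fingers and jar_mid below 0.3 N and x of jar_short in the frame of tray between -0.075 and 0.075 m and y of jar_short in the frame of tray between -0.175 and 0.175 m and z of jar_short in the frame of tray between -0.002 and 0.012 m and contact force between the fingers and jar_short below 0.3 N); the robot touches nothing.
It fails at once if a bystander (bottle, dishes, tip box, tally counter, mouse or slide box) is shifted by more than 50 mm (distance of any of stain_bottle, dish_stack, tip_box, tally, mouse, slide_box from where it was at the start of the episode above 0.05 m).
It fails at once if a jar is dropped from a few centimetres: out of the fingers and falling (faster than 0.45 m/s) just above the carousel disc or the tray ((contact force between the fingers and jar_tall below 0.3 N and linear speed of jar_tall above 0.45 m/s and ((horizontal distance between jar_tall and carousel_centre below 0.15 m and z of jar_tall in the frame of carousel_centre between 0.01 and 0.08 m) or (x of jar_tall in the frame of tray between -0.08 and 0.08 m and y of jar_tall in the frame of tray between -0.18 and 0.18 m and z of jar_tall in the frame of tray between 0.015 and 0.085 m))) or (contact force between the fingers and jar_mid below 0.3 N and linear speed of jar_mid above 0.45 m/s and ((horizontal distance between jar_mid and carousel_centre below 0.15 m and z of jar_mid in the frame of carousel_centre between 0.01 and 0.08 m) or (x of jar_mid in the frame of tray between -0.08 and 0.08 m and y of jar_mid in the frame of tray between -0.18 and 0.18 m and z of jar_mid in the frame of tray between 0.015 and 0.085 m))) or (contact force between the fingers and jar_short below 0.3 N and linear speed of jar_short above 0.45 m/s and ((horizontal distance between jar_short and carousel_centre below 0.15 m and z of jar_short in the frame of carousel_centre between 0.01 and 0.08 m) or (x of jar_short in the frame of tray between -0.08 and 0.08 m and y of jar_short in the frame of tray between -0.18 and 0.18 m and z of jar_short in the frame of tray between 0.015 and 0.085 m)))).
Of jar_tall, jar_mid, jar_short only 2 to 3 are there at a start; the rules pass over those that are not, and their reading is None.
At some moment in a run one of jar_tall, jar_mid, jar_short may be knocked a few centimetres aside while the robot is not near it.
It also fails if it takes over 210 s, if anything falls off the work surface, if the arm or the gripper's body presses on something with over 40 N, if the wrist force passes 120 N, or if a joint passes its speed limit or range.

ROBOT

A 6-joint arm with a two-finger parallel gripper is mounted at the origin on the work surface. World frame = base frame: x ahead of the robot, y to its left, z up, the work surface at z = 0. Lengths are in m, angles in rad, forces in N, time in s.
With the tool pointing down it reaches from about 0.35 to 0.775 m from the base axis. Payload 5.5 kg.
Tool frame: the origin (TCP) lies on the mounting face of the last link; the fingertips stand 173 mm ahead of it and the grasp point (between the pads) lies 155 mm ahead of it; z points along the fingers, y is the direction in which the jaws open and shut (so a half turn about z gives the same grasp; the last joint's range is limited). The gripper opens to 85 mm and grips with 20 to 120 N. Pads are 22 mm wide; open, the fingers measure 114 mm over their backs; the gripper's body (76 mm by 85 mm) begins 54 mm behind the grasp point. The pads swing forward as they close: fully open they stand 13 mm farther back than shut.
Start: joints at [-1.255, 0.313, 0.046, 1.304, 0, 1.431], TCP at [0.253, -0.516, 0.405] pointing down, gripper open.
Joint ranges: [-2.76, 2.76], [-0.86, 1.69], [-1.03, 1.26], [-2.2, 2.34], [-1.47, 1.5], [-3.14, 3.14]. Speed limits (rad/s): [2.57, 2.57, 3.14, 3.14, 3.14, 3.14].

INTERFACE

Orientations are given as a unit quaternion [w, x, y, z].
In Python, from workcell import get_state, eyes, env gives the robot as it stands. The module is installed in compiled form; this text tells all that it offers.
- The arm moves only by the tool carry_out, never from a script. Its argument "motion" is a list of rows, each an object of numbers: "jaw": the opening, from -1 (shut) to 1 (fully open); "tx", "ty", "tz": the shift along the tool's x, y, z in cm; "wx", "wy", "wz": the turn, a rotation vector about the tool's x, y, z in degrees. In form: [{"jaw": .., "tx": .., "ty": .., "tz": .., "wx": .., "wy": .., "wz": ..}, ...]. A call has 1 to 20 rows; each row shifts and turns the commanded pose from where the row before left it, along the tool's axes as they then stand; what a row does not reach is not made up. A row lasts 1/8 s, in which the tool goes at most 62.5 mm and 10.7 degrees, less where a joint would pass 70% of its speed; a pose out of reach is approached as far as the arm can. A call with a gripper value outside its range is refused whole. The fingers move at their own pace and stop on an object; "force" is the grip in N (left out, the last holds). Time passes only in rows, so rows that do not move let the fingers close. It gives the time, the measured TCP pose, the force and the opening at its end, in the units of the state.
- get_state(): the state, without advancing time (a new reading comes with each control period).
- eyes.read_camera(name): name is "scene" or "top" or "wrist"; returns the picture (400x640x3 uint8, blue, green, red); there is no depth.
- eyes.calibration(name): a dict with "K" (3x3 intrinsics, pixels), "camera_from_world" (4x4, takes a point from world to camera coordinates). Camera axes: x right, y up, looking along -z (the intrinsics and any distortion apply to the point x, -y, -z); pixel columns grow to the right and rows downward; lengths in m; the calibration is good to about 2 mm. A picture is of the moment at which its call begins: read the wrist's pose just before it. calibration takes no time and is no camera call; for the wrist camera it gives the pose at the moment of the call.
- env.hand_in(): hands the job in, once; it reports no verdict.
The state is a dict: "clock": time; "joint_pos": joint angles; "qvel": joint speeds; "tau": joint torques, N m; "tcp_pos": TCP position; "orientation": TCP orientation; "wrist_force": force on the tool from outside, world axes, zero at the start; "ft_torque": the same for the moment, N m; "finger_gap": finger opening in m.
Only numpy, scipy, OpenCV 4.12 (cv2) and the standard library are available. Lean on these libraries where they do the work, as an engineer would, in place of code of your own. Each camera call takes 0.05 s, during which the arm holds its last target.

## Working session

There is one attempt and no reset: what is moved stays moved. The work goes in short steps, Python scripts to look and compute and a tool call to move; the robot and the scene stay as the last step left them, time stands still between calls to the robot, and variables do not carry over. Pictures are saved under pics/ and viewed, and the job is handed in when it is done.

Besides the shell and the picture viewer there is one more tool, called after "Call:" as name([rows], argument=value, ...), one row to a line, values as JSON. carry_out: Moves the arm, as the interface text tells. Its arguments: {"type":"object","properties":{"motion":{"type":"array"},"force":{"type":"number"}},"required":["motion"]}

```bash
mkdir -p pics; python3 - <<'E'
from workcell import get_state, eyes, env
import cv2,numpy as np
print(get_state())
for n in ("scene","top","wrist"):
    c=eyes.calibration(n); print(n,{k:(np.round(v,4).tolist() if hasattr(v,'__len__') else v) for k,v in c.items()})
    cv2.imwrite(f"pics/a_{n}.png",eyes.read_camera(n))
E
```

```text
{'clock': 0.0, 'joint_pos': array([-1.25459799e+00,  3.14003521e-01,  4.49948972e-02,  1.30357656e+00,
       -8.68072573e-06,  1.43123272e+00]), 'qvel': array([ 0.00127934,  0.00016575, -0.00015784, -0.00130196,  0.0013539 ,
       -0.0002549 ]), 'tau': array([-6.09965282e-04, -4.80629575e+01,  2.98531294e+01,  1.92913658e-02,
       -2.23203356e-04, -2.41269341e-06]), 'tcp_pos': array([ 0.25303505, -0.51612443,  0.40381331]), 'orientation': array([-8.90559829e-04,  9.74146909e-01,  2.25913699e-01, -8.32143764e-05]), 'wrist_force': array([-0.22570432, -0.75782686,  0.11623384]), 'ft_torque': array([-0.02894905,  0.10790919,  0.02569765]), 'finger_gap': 0.08553984814850313}
scene {'K': [[468.6913, 0.0, 319.6052], [0.0, 468.6913, 198.6036], [0.0, 0.0, 1.0]], 'camera_from_world': [[-0.1433, 0.9897, 0.0074, 0.0736], [-0.7467, -0.113, 0.6554, 0.3566], [0.6495, 0.0884, 0.7552, -1.9635], [0.0, 0.0, 0.0, 1.0]]}
top {'K': [[463.3948, 0.0, 312.3059], [0.0, 463.3948, 199.5692], [0.0, 0.0, 1.0]], 'camera_from_world': [[-0.0232, -0.9995, 0.0234, 0.0134], [0.9939, -0.0205, 0.1085, -0.5824], [-0.108, 0.0257, 0.9938, -1.4806], [0.0, 0.0, 0.0, 1.0]]}
wrist {'K': [[276.0086, 0.0, 318.3966], [0.0, 276.0086, 201.7472], [0.0, 0.0, 1.0]], 'camera_from_world': [[0.4396, -0.8982, -0.0026, -0.5739], [0.8641, 0.4237, -0.2718, 0.034], [0.2452, 0.1172, 0.9624, -0.379], [0.0, 0.0, 0.0, 1.0]]}
```

```bash
cat > h.py <<'E'
import numpy as np,cv2
from workcell import get_state, eyes, env
from scipy.spatial.transform import Rotation as Rn
def cal(n):
    c=eyes.calibration(n); return np.array(c["K"]),np.array(c["camera_from_world"])
def proj(n,p,c=None):
    K,T=c or cal(n); q=T[:3,:3]@np.asarray(p,float)+T[:3,3]; q=q*[1,-1,-1]; u=K@q; return u[:2]/u[2]
def ray(n,uv,c=None):
    K,T=c or cal(n); d=np.linalg.inv(K)@[uv[0],uv[1],1]; d=d*[1,-1,-1]; R=T[:3,:3]
    o=-R.T@T[:3,3]; d=R.T@d; return o,d/np.linalg.norm(d)
def plane(n,uv,z,c=None):
    o,d=ray(n,uv,c); return o+d*(z-o[2])/d[2]
def tri(a,ua,b,ub):
    o1,d1=ray(a,ua);o2,d2=ray(b,ub)
    A=np.stack([d1,-d2],1);s=np.linalg.lstsq(A,o2-o1,rcond=None)[0]
    p=o1+s[0]*d1;q=o2+s[1]*d2;return (p+q)/2,np.linalg.norm(p-q)
def zoom(img,x0,y0,x1,y1,f,name):
    cv2.imwrite(name,cv2.resize(img[y0:y1,x0:x1],None,fx=f,fy=f,interpolation=cv2.INTER_CUBIC))
E
python3 - <<'E'
import cv2
from h import zoom
a=cv2.imread('pics/a_top.png');b=cv2.imread('pics/a_scene.png')
zoom(a,190,120,450,280,3,'pics/b_top.png');zoom(b,190,130,450,290,3,'pics/b_scene.png')
E
cat >> h.py <<'E'
def blobs(mask,amin,amax):
    n,l,s,c=cv2.connectedComponentsWithStats(mask.astype(np.uint8))
    return [(c[i],s[i]) for i in range(1,n) if amin<=s[i,4]<=amax]
E
python3 - <<'E'
from h import *
a=cv2.imread('pics/a_top.png').astype(int);b=cv2.imread('pics/a_scene.png').astype(int)
mn=a.min(2);mx=a.max(2)
print([a[y,x].tolist() for x,y in((343,208),(380,212),(416,214),(253,195),(243,198),(210,210),(326,188),(335,225))])
sub=np.zeros(a.shape[:2],bool);sub[196:228,328:424]=1
for c,s in blobs((mn>110)&sub,60,400): print('cap top',c,s, [plane('top',c,.005+H).round(4)[:2].tolist() for H in (.085,.105,.125)])
# pads, dark disc
sub[:]=0;sub[175:255,212:300]=1
for c,s in blobs((mx<70)&sub,150,700): print('pad',c,s,plane('top',c,.036).round(4))
m=((mn>105)&(np.arange(640)<310)[None]&(np.arange(640)>200)[None])
m[:170]=0;m[285:]=0
cs,_=cv2.findContours(m.astype(np.uint8),cv2.RETR_EXTERNAL,cv2.CHAIN_APPROX_NONE)
c=max(cs,key=cv2.contourArea);print('disc',cv2.minEnclosingCircle(c),cv2.fitEllipse(c)); 
for u in (cv2.fitEllipse(c)[0],): print(plane('top',u,.036))
# tray mat
m=(mx<80);m[:, :315]=0;m[:,435:]=0;m[:180]=0;m[245:]=0
m=cv2.morphologyEx(m.astype(np.uint8),cv2.MORPH_CLOSE,np.ones((5,5)))
cs,_=cv2.findContours(m,cv2.RETR_EXTERNAL,cv2.CHAIN_APPROX_NONE);c=max(cs,key=cv2.contourArea)
bx=cv2.boxPoints(cv2.minAreaRect(c));print('mat',bx.round(1).tolist());P=[plane('top',u,.005) for u in bx];print(np.round(P,4).tolist(),np.mean(P,0).round(4))
# scene caps/bases
print([b[y,x].tolist() for x,y in((225,178),(258,181),(290,196))])
sub[:]=0;sub[165:210,205:310]=1
for c,s in blobs((b.min(2)>110)&sub,40,400): print('cap scene',c,s)
print('handle top tri',tri('top',(190+172/3,120+418/3),'scene',(190+582/3,130+90/3)))
E
```

```text
[[156, 159, 156], [159, 160, 156], [164, 162, 160], [58, 59, 56], [131, 127, 129], [163, 163, 158], [80, 81, 81], [49, 51, 49]]
cap top [342.82098765 207.27160494] [336 201  15  14 162] [[0.5499, -0.093], [0.5481, -0.0911], [0.5463, -0.0893]]
cap top [380.08139535 210.69186047] [373 204  15  15 172] [[0.5367, -0.2098], [0.535, -0.2063], [0.5334, -0.2029]]
cap top [416.45731707 213.62195122] [410 207  14  14 164] [[0.525, -0.3241], [0.5235, -0.3191], [0.5221, -0.3141]]
pad [254.12084592 196.97280967] [244 187  21  21 331] [0.5944 0.1894 0.036 ]
pad [227.93134328 220.51044776] [218 211  21  20 335] [0.5197 0.2744 0.036 ]
pad [277.5        222.61904762] [268 213  20  21 336] [0.5095 0.1149 0.036 ]
disc ((255.0, 227.0), 78.51761627197266) ((255.65478515625, 227.7615966796875), (126.11882781982422, 134.27125549316406), 11.939772605895996)
[0.49442185 0.18546568 0.036     ]
mat [[322.20001220703125, 229.10000610351562], [325.29998779296875, 188.0], [426.20001220703125, 195.6999969482422], [423.1000061035156, 236.6999969482422]]
[[0.4868, -0.0304, 0.005], [0.6231, -0.0442, 0.005], [0.5907, -0.3812, 0.005], [0.4542, -0.3641, 0.005]] [ 0.5387 -0.205   0.005 ]
[[185, 188, 187], [187, 189, 187], [185, 188, 187]]
handle top tri (array([0.39584404, 0.20121491, 0.14050275]), np.float64(0.0006086284474394484))
```

```bash
cat >> h.py <<'E'
def pose():
    s=get_state(); q=s['orientation']; return np.array(s['tcp_pos']),Rn.from_quat([q[1],q[2],q[3],q[0]])
def tool(psi,down,roll=0):
    "psi azimuth of approach, down = angle below horizontal (deg), roll about tool z (deg)"
    p,d=np.deg2rad([psi,down]); z=np.array([np.cos(d)*np.cos(p),np.cos(d)*np.sin(p),-np.sin(d)])
    y=np.array([-np.sin(p),np.cos(p),0]); x=np.cross(y,z)
    return Rn.from_matrix(np.stack([x,y,z],1))*Rn.from_euler('z',roll,degrees=True)
def shift(R,dp): # world shift -> tool cm
    return (R.inv().apply(dp)*100).round(2)
def turn(R,R2): return np.rad2deg((R.inv()*R2).as_rotvec()).round(2)
def st():
    s=get_state();print('t',round(s['clock'],2),'j',np.round(s['joint_pos'],3).tolist(),'tcp',np.round(s['tcp_pos'],4).tolist(),'gap',round(s['finger_gap'],4),'F',np.round(s['wrist_force'],1).tolist())
E
python3 - <<'E'
from h import *
st();p,R=pose()
tp=np.array([.35,-.133,.36]);print('shift',shift(R,tp-p));R2=tool(-20.8,40);print('turn',turn(R,R2))
print(R2.as_matrix().round(3))
E
```

```text
t 0.15 j [-1.255, 0.314, 0.045, 1.304, -0.0, 1.431] tcp [0.2531, -0.5162, 0.404] gap 0.0854 F [0.3, -0.2, -0.3]
shift [ 25.57 -30.13   4.45]
turn [ -57.28  -24.94 -122.76]
[[-0.601  0.355  0.716]
 [ 0.228  0.935 -0.272]
 [-0.766  0.    -0.643]]
```

Call:
carry_out([
  {"jaw": 1,"tx": 2.5,"ty": -3,"tz": 0.4},
  {"jaw": 1,"tx": 2.5,"ty": -3,"tz": 0.4},
  {"jaw": 1,"tx": 2.5,"ty": -3,"tz": 0.4},
  {"jaw": 1,"tx": 2.5,"ty": -3,"tz": 0.4},
  {"jaw": 1,"tx": 2.5,"ty": -3,"tz": 0.4},
  {"jaw": 1,"tx": 2.5,"ty": -3,"tz": 0.4},
  {"jaw": 1,"tx": 2.5,"ty": -3,"tz": 0.4},
  {"jaw": 1,"tx": 2.5,"ty": -3,"tz": 0.4},
  {"jaw": 1,"tx": 2.5,"ty": -3,"tz": 0.4},
  {"jaw": 1,"tx": 2.5,"ty": -3,"tz": 0.4},
])

```text
invalid input at $.motion[0]: expected keys jaw, tx, ty, tz, wx, wy, wz
```

```bash
python3 -c "
from h import *
st();p,R=pose();print(turn(R,tool(-20.8,40))/14)"
```

```text
t 0.15 j [-1.255, 0.314, 0.045, 1.304, -0.0, 1.431] tcp [0.2531, -0.5162, 0.404] gap 0.0854 F [0.3, -0.2, -0.3]
[-4.09142857 -1.78142857 -8.76857143]
```

Call:
carry_out([
  {"jaw": 1,"tx": 4,"ty": -4.5,"tz": 0.7,"wx": 0,"wy": 0,"wz": 0},
  {"jaw": 1,"tx": 4,"ty": -4.5,"tz": 0.7,"wx": 0,"wy": 0,"wz": 0},
  {"jaw": 1,"tx": 4,"ty": -4.5,"tz": 0.7,"wx": 0,"wy": 0,"wz": 0},
  {"jaw": 1,"tx": 4,"ty": -4.5,"tz": 0.7,"wx": 0,"wy": 0,"wz": 0},
  {"jaw": 1,"tx": 4,"ty": -4.5,"tz": 0.7,"wx": 0,"wy": 0,"wz": 0},
  {"jaw": 1,"tx": 4,"ty": -4.5,"tz": 0.7,"wx": 0,"wy": 0,"wz": 0},
  {"jaw": 1,"tx": 0,"ty": 0,"tz": 0,"wx": 0,"wy": 0,"wz": 0},
])

```text
clock: 1.02
tcp_pos: [0.3497, -0.1643, 0.3621]
orientation: [-0.001, 0.973, 0.229, -0.0]
wrist_force: [-0.3, -1.6, 0.1]
finger_gap: 0.0856
```

```bash
python3 -c "
from h import *
st();p,R=pose();print(p,turn(R,tool(-20.8,40))/14)"
```

```text
t 1.02 j [-0.648, -0.031, -0.466, 1.138, 0.001, 2.031] tcp [0.3497, -0.1643, 0.3621] gap 0.0856 F [-0.3, -1.6, 0.1]
[ 0.34968517 -0.16429035  0.36207904] [-4.08285714 -1.795      -8.74071429]
```

Call:
carry_out([
  {"jaw": 1,"tx": 0,"ty": 0,"tz": 0,"wx": -4.1,"wy": -1.8,"wz": -8.74},
  {"jaw": 1,"tx": 0,"ty": 0,"tz": 0,"wx": -4.1,"wy": -1.8,"wz": -8.74},
  {"jaw": 1,"tx": 0,"ty": 0,"tz": 0,"wx": -4.1,"wy": -1.8,"wz": -8.74},
  {"jaw": 1,"tx": 0,"ty": 0,"tz": 0,"wx": -4.1,"wy": -1.8,"wz": -8.74},
  {"jaw": 1,"tx": 0,"ty": 0,"tz": 0,"wx": -4.1,"wy": -1.8,"wz": -8.74},
  {"jaw": 1,"tx": 0,"ty": 0,"tz": 0,"wx": -4.1,"wy": -1.8,"wz": -8.74},
  {"jaw": 1,"tx": 0,"ty": 0,"tz": 0,"wx": -4.1,"wy": -1.8,"wz": -8.74},
  {"jaw": 1,"tx": 0,"ty": 0,"tz": 0,"wx": -4.1,"wy": -1.8,"wz": -8.74},
  {"jaw": 1,"tx": 0,"ty": 0,"tz": 0,"wx": -4.1,"wy": -1.8,"wz": -8.74},
  {"jaw": 1,"tx": 0,"ty": 0,"tz": 0,"wx": -4.1,"wy": -1.8,"wz": -8.74},
  {"jaw": 1,"tx": 0,"ty": 0,"tz": 0,"wx": -4.1,"wy": -1.8,"wz": -8.74},
  {"jaw": 1,"tx": 0,"ty": 0,"tz": 0,"wx": -4.1,"wy": -1.8,"wz": -8.74},
  {"jaw": 1,"tx": 0,"ty": 0,"tz": 0,"wx": -4.1,"wy": -1.8,"wz": -8.74},
  {"jaw": 1,"tx": 0,"ty": 0,"tz": 0,"wx": -4.1,"wy": -1.8,"wz": -8.74},
  {"jaw": 1,"tx": 0,"ty": 0,"tz": 0,"wx": 0,"wy": 0,"wz": 0},
])

```text
clock: 2.9
tcp_pos: [0.3491, -0.1693, 0.3625]
orientation: [0.417, 0.168, 0.89, -0.079]
wrist_force: [0.4, 0.3, -0.6]
finger_gap: 0.0855
```

```bash
python3 -c "
from h import *
st();p,R=pose();print(p,turn(R,tool(-20.8,40)))
cv2.imwrite('pics/c_scene.png',eyes.read_camera('scene'));cv2.imwrite('pics/c_top.png',eyes.read_camera('top'))
print(R.as_matrix().round(3))
g=np.array([.5334,-.2029,.082]);print(shift(R,g-p))"
```

```text
t 2.9 j [-0.756, -0.395, -0.966, 0.16, 0.291, -0.252] tcp [0.3491, -0.1693, 0.3625] gap 0.0855 F [0.4, 0.3, -0.6]
[ 0.34913315 -0.16929226  0.36249581] [-0.49  0.25 -0.35]
[[-0.596  0.365  0.716]
 [ 0.233  0.931 -0.281]
 [-0.769 -0.001 -0.639]]
[ 9.81  3.62 32.07]
```

Call:
carry_out([
  {"jaw": 1,"tx": 2.45,"ty": 0.9,"tz": 1.6,"wx": 0,"wy": 0,"wz": 0},
  {"jaw": 1,"tx": 2.45,"ty": 0.9,"tz": 1.6,"wx": 0,"wy": 0,"wz": 0},
  {"jaw": 1,"tx": 2.45,"ty": 0.9,"tz": 1.6,"wx": 0,"wy": 0,"wz": 0},
  {"jaw": 1,"tx": 2.45,"ty": 0.9,"tz": 1.6,"wx": 0,"wy": 0,"wz": 0},
  {"jaw": 1,"tx": 0,"ty": 0,"tz": 0,"wx": -0.5,"wy": 0.25,"wz": -0.35},
  {"jaw": 1,"tx": 0,"ty": 0,"tz": 0,"wx": 0,"wy": 0,"wz": 0},
  {"jaw": 1,"tx": 0,"ty": 0,"tz": 0,"wx": 0,"wy": 0,"wz": 0},
])

```text
clock: 3.88
tcp_pos: [0.383, -0.1494, 0.2989]
orientation: [0.389, 0.162, 0.905, -0.067]
wrist_force: [0.7, -0.4, -0.4]
finger_gap: 0.0853
```

```bash
python3 -c "
from h import *
st();p,R=pose();print(p,turn(R,tool(-20.8,40)))
cv2.imwrite('pics/d_wrist.png',eyes.read_camera('wrist'))
g=np.array([.5334,-.2029,.082]);print(shift(R,g-p))"
```

```text
t 3.88 j [-0.632, -0.228, -1.022, -0.013, 0.205, -0.191] tcp [0.383, -0.1494, 0.2989] gap 0.0853 F [0.7, -0.4, -0.4]
[ 0.38299138 -0.14939846  0.29885462] [ 0.63 -3.56  0.14]
[ 4.72  0.06 26.51]
```

```bash
cat > kin.py <<'E'
import numpy as np,json
from scipy.optimize import least_squares
from scipy.spatial.transform import Rotation as Rn
def fk(q,P):
    a0,h0,L2,b2,L3,b3,d5,d6,l=P
    def v(L,ang): return np.array([L*np.cos(ang),0,-L*np.sin(ang)])  # ang below horizontal
    th=q[1]-q[2]+q[3]
    p=np.array([a0,l,h0])+v(L2,q[1]+b2)+v(L3,q[1]-q[2]+b3)+v(d5,th)
    Rp=Rn.from_euler('y',th)            # x -> (cos,0,-sin)
    R5=Rp*Rn.from_euler('z',q[4])
    p=p+R5.apply([d6,0,0])
    # tool: z=x axis of R5 ; y = y axis (roll -q6)
    M=R5*Rn.from_matrix(np.array([[0,0,1],[0,1,0],[-1,0,0]]))*Rn.from_euler('z',q[5])
    B=Rn.from_euler('z',q[0])
    return B.apply(p),B*M
E
python3 - <<'E'
from kin import *
S=[([-1.255,.314,.045,1.304,0,1.431],[.2531,-.5162,.404]),([-.648,-.031,-.466,1.138,.001,2.031],[.3497,-.1643,.3621]),([-.756,-.395,-.966,.16,.291,-.252],[.3491,-.1693,.3625]),([-.632,-.228,-1.022,-.013,.205,-.191],[.383,-.1494,.2989])]
q=S[2][0]
print(fk(q,[0,.2,.4,-1.5,.4,0,.1,.1,.08])[1].as_matrix().round(3))
f=lambda P:np.concatenate([fk(q,P)[0]-p for q,p in S]+[1e-2*(np.array(P)-x0)])
best=None
for L2 in(.3,.4,.5):
  for b2 in(-1.57,-1.3,-1.8):
    for b3 in (0,.3,-.3,-1.57,1.57):
      x0=np.array([0,.2,L2,b2,.35,b3,.08,.08,.08]);r=least_squares(f,x0)
      e=np.abs(r.fun[:12]).max();
      if best is None or e<best[0]: best=(e,r.x)
      if e<.004: print(e.round(4),r.x.round(3))
print(best)
E
```

```text
[[-0.596  0.365  0.716]
 [ 0.233  0.931 -0.281]
 [-0.769 -0.    -0.64 ]]
0.0002 [-1.000e-03  2.350e-01  5.180e-01 -1.571e+00  4.140e-01 -1.320e-01
  1.420e-01  1.260e-01  8.000e-02]
0.0002 [-0.     0.237  0.518 -1.571  0.414 -0.129  0.142  0.126  0.08 ]
0.0002 [-1.00e-03  2.33e-01  5.19e-01 -1.57e+00  4.14e-01 -1.35e-01  1.41e-01
  1.26e-01  8.00e-02]
0.0008 [-0.003  0.225  0.521 -1.568  0.413 -0.149  0.14   0.126  0.08 ]
0.0009 [ 0.002  0.246  0.516 -1.574  0.415 -0.115  0.143  0.126  0.08 ]
0.0002 [-0.002  0.235  0.518 -1.57   0.415 -0.132  0.142  0.126  0.08 ]
0.0002 [-1.00e-03  2.37e-01  5.18e-01 -1.57e+00  4.15e-01 -1.29e-01  1.42e-01
  1.26e-01  8.00e-02]
0.0002 [-0.002  0.233  0.519 -1.569  0.415 -0.136  0.141  0.126  0.08 ]
0.0008 [-0.004  0.225  0.521 -1.567  0.414 -0.15   0.14   0.126  0.08 ]
0.0009 [ 1.000e-03  2.460e-01  5.160e-01 -1.573e+00  4.160e-01 -1.150e-01
  1.430e-01  1.260e-01  8.000e-02]
0.0002 [ 0.     0.235  0.518 -1.572  0.414 -0.131  0.142  0.126  0.08 ]
0.0002 [ 1.000e-03  2.370e-01  5.180e-01 -1.572e+00  4.140e-01 -1.280e-01
  1.420e-01  1.260e-01  8.000e-
[... 2146 characters left out ...]
.004  0.224  0.521 -1.567  0.414 -0.15   0.141  0.126  0.08 ]
0.0009 [ 1.000e-03  2.450e-01  5.160e-01 -1.573e+00  4.160e-01 -1.150e-01
  1.430e-01  1.260e-01  8.000e-02]
0.0002 [ 0.     0.235  0.519 -1.572  0.414 -0.132  0.142  0.126  0.08 ]
0.0002 [ 0.     0.237  0.518 -1.572  0.414 -0.128  0.142  0.126  0.08 ]
0.0002 [-0.     0.233  0.519 -1.571  0.414 -0.135  0.142  0.126  0.08 ]
0.0009 [-0.002  0.224  0.521 -1.569  0.413 -0.149  0.141  0.126  0.08 ]
0.0009 [ 0.002  0.246  0.516 -1.574  0.415 -0.115  0.143  0.126  0.08 ]
(np.float64(0.00015264796032393724), array([-0.00179378,  0.23504221,  0.51871777, -1.5698676 ,  0.41484218,
       -0.1326142 ,  0.14186296,  0.12604702,  0.08010601]))
```

```bash
cat >> kin.py <<'E'
P0=np.array([0,.235,.5185,-1.5708,.4145,-.132,.1418,.126,.08])
LO=np.array([-2.76,-.86,-1.03,-2.2,-1.47,-3.14]);HI=np.array([2.76,1.69,1.26,2.34,1.5,3.14])
def ik(p,R,q0):
    def f(q):
        a,M=fk(q,P0); return np.concatenate([(a-p)*5,(R.inv()*M).as_rotvec()])
    r=least_squares(f,np.clip(q0,LO+.001,HI-.001),bounds=(LO,HI)); a,M=fk(r.x,P0)
    return r.x,np.linalg.norm(a-p)*1e3,np.rad2deg((R.inv()*M).magnitude())
E
python3 - <<'E'
from kin import *
from h import tool
q0=np.array([-.3,.2,-.5,.5,.1,0])
J={'tall':([.5334,-.2029],.082),'mid':([.5235,-.3191],.062),'short':([.5499,-.093],.042),'pad0':([.5095,.1149],.093),'pad1':([.5944,.1894],.093),'pad2':([.5197,.2744],.093)}
for n,(xy,z) in J.items():
  az=np.rad2deg(np.arctan2(xy[1],xy[0]))
  for down in (30,40,50,60,75):
   for dy in (-30,0,30):
    R=tool(az+dy,down); zz=R.as_matrix()[:,2]
    g=np.array([*xy,z]);o=[]
    for b in (0,.1):
        q,e,a=ik(g-zz*(.155+b),R,[np.deg2rad(az)-.1,.2,-.5,.5,.1,0]); o.append((round(e,1),round(a,1),q.round(2).tolist()))
    if max(o[0][0],o[0][1])<1: print(n,down,dy,o)
E
```

```text
tall 40 30 [(np.float64(0.0), np.float64(0.0), [-0.84, 0.21, -0.97, -0.19, 0.7, -0.78]), (np.float64(0.0), np.float64(0.0), [-1.02, -0.01, -0.94, 0.22, 0.79, -1.01])]
tall 50 -30 [(np.float64(0.0), np.float64(0.0), [-0.34, 0.17, -0.9, -0.12, -0.34, 0.44]), (np.float64(0.0), np.float64(0.0), [-0.25, -0.06, -0.87, 0.16, -0.39, 0.52])]
tall 50 0 [(np.float64(0.0), np.float64(0.0), [-0.57, 0.11, -0.99, -0.22, 0.13, -0.16]), (np.float64(0.0), np.float64(0.0), [-0.61, -0.19, -1.0, 0.08, 0.16, -0.19])]
tall 50 30 [(np.float64(0.0), np.float64(0.0), [-0.77, 0.18, -0.84, 0.09, 0.54, -0.8]), (np.float64(0.0), np.float64(0.0), [-0.91, -0.03, -0.8, 0.41, 0.6, -0.95])]
tall 60 -30 [(np.float64(0.0), np.float64(0.0), [-0.39, 0.18, -0.74, 0.18, -0.24, 0.44]), (np.float64(0.0), np.float64(0.0), [-0.33, -0.02, -0.69, 0.44, -0.27, 0.5])]
tall 60 0 [(np.float64(0.0), np.float64(0.0), [-0.55, 0.13, -0.81, 0.11, 0.09, -0.16]), (np.float64(0.0), np.float64(0.0), [-0.58, -0.1, -0.78, 0.38, 0.11, -0.18])]
tall 60 30 [(np.float64(0.0), np.float64(0.0), [-0.7, 0.19, -0.71, 0.31, 0.39, -0.78]), (np.float64(0.0
[... 8423 characters left out ...]
(0.0), [0.28, -0.08, -0.73, 0.41, 0.1, -0.18])]
pad2 60 30 [(np.float64(0.0), np.float64(0.0), [0.17, 0.2, -0.66, 0.35, 0.38, -0.77]), (np.float64(0.0), np.float64(0.0), [0.08, 0.03, -0.6, 0.61, 0.41, -0.86])]
pad2 75 -30 [(np.float64(0.0), np.float64(0.0), [0.4, 0.28, -0.45, 0.61, -0.11, 0.43]), (np.float64(0.0), np.float64(0.0), [0.42, 0.15, -0.35, 0.84, -0.12, 0.45])]
pad2 75 0 [(np.float64(0.0), np.float64(0.0), [0.33, 0.26, -0.48, 0.58, 0.04, -0.15]), (np.float64(0.0), np.float64(0.0), [0.32, 0.12, -0.39, 0.81, 0.04, -0.16])]
pad2 75 30 [(np.float64(0.0), np.float64(0.0), [0.26, 0.29, -0.43, 0.66, 0.18, -0.73]), (np.float64(0.0), np.float64(0.0), [0.23, 0.16, -0.33, 0.89, 0.18, -0.76])]
```

```bash
cat >> h.py <<'E'
from kin import ik
def simrows(rows,q,p=None,R=None):
    "rows: list of (n,tx,ty,tz,wx,wy,wz); returns end; reports ik errors, joint speed"
    from kin import fk,P0
    if p is None: p,R=fk(q,P0)
    em=am=0;dq=np.zeros(6);lo=q.copy();hi=q.copy()
    for n,tx,ty,tz,wx,wy,wz in rows:
        for k in range(n):
            p=p+R.apply(np.array([tx,ty,tz])/100); R=R*Rn.from_rotvec(np.deg2rad([wx,wy,wz]))
            q2,e,a=ik(p,R,q); em=max(em,e);am=max(am,a);dq=np.maximum(dq,abs(q2-q));q=q2;lo=np.minimum(lo,q);hi=np.maximum(hi,q)
        print(' row',(n,tx,ty,tz,wx,wy,wz),'-> p',p.round(3).tolist(),'q',q.round(2).tolist(),'err',round(em,1),round(am,1),'speed',(dq/.125/np.array([2.57,2.57,3.14,3.14,3.14,3.14])).round(2).tolist())
    return p,R,q
def q(): return np.array(get_state()['joint_pos'])
E
python3 - <<'E'
from h import *
for down in (-10,-15,-20,-25):
  for roll in (165,-150,150):
    for hd,z in((.42,.45),(.42,.5),(.47,.5)):
      ps=-20.8;a=np.deg2rad(ps);R=tool(ps,down,roll);p=np.array([hd*np.cos(a),hd*np.sin(a),z])
      qq,e,an=ik(p,R,np.array([-.5,.0,-.6,-.8,.1,np.deg2rad(roll)]))
      # tilt of jar: jar axis in tool frame at grasp with down=60
      ax=tool(ps,60).inv().apply([0,0,1]); t=np.rad2deg(np.arccos(R.apply(ax)[2]))
      print(down,roll,hd,z,round(e,1),round(an,1),qq.round(2).tolist(),'tilt',t.round(0),'rotvec',turn(tool(ps,60),R))
E
```

```text
-10 165 0.42 0.45 43.7 15.3 [-0.62, -0.39, -1.03, -0.55, 0.26, 2.85] tilt 129.0 rotvec [-95.93 -12.63 137.  ]
-10 165 0.42 0.5 26.8 9.0 [-0.63, -0.43, -1.03, -0.62, 0.26, 2.88] tilt 129.0 rotvec [-95.93 -12.63 137.  ]
-10 165 0.47 0.5 15.9 4.3 [-0.59, -0.24, -1.03, -0.89, 0.22, 2.9] tilt 129.0 rotvec [-95.93 -12.63 137.  ]
-10 -150 0.42 0.45 43.7 15.3 [-0.62, -0.39, -1.03, -0.55, 0.26, -2.64] tilt 125.0 rotvec [  88.17  -23.62 -125.92]
-10 -150 0.42 0.5 26.8 9.0 [-0.63, -0.43, -1.03, -0.62, 0.26, -2.61] tilt 125.0 rotvec [  88.17  -23.62 -125.92]
-10 -150 0.47 0.5 15.9 4.3 [-0.59, -0.24, -1.03, -0.89, 0.22, -2.6] tilt 125.0 rotvec [  88.17  -23.62 -125.92]
-10 150 0.42 0.45 43.7 15.3 [-0.62, -0.39, -1.03, -0.55, 0.26, 2.59] tilt 125.0 rotvec [-88.17 -23.62 125.92]
-10 150 0.42 0.5 26.8 9.0 [-0.63, -0.43, -1.03, -0.62, 0.26, 2.62] tilt 125.0 rotvec [-88.17 -23.62 125.92]
-10 150 0.47 0.5 15.9 4.3 [-0.59, -0.24, -1.03, -0.89, 0.22, 2.64] tilt 125.0 rotvec [-88.17 -23.62 125.92]
-15 165 0.42 0.45 53.2 18.0 [-0.62, -0.37, -1.03, -0.61, 0.26, 2.87] tilt 134.0 rotvec [-102.01  -13.43  132.
[... 2196 characters left out ...]
 [-113.7   -14.97  124.08]
-25 -150 0.42 0.45 74.3 22.7 [-0.6, -0.31, -1.03, -0.76, 0.23, -2.61] tilt 139.0 rotvec [ 105.04  -28.14 -114.63]
-25 -150 0.42 0.5 56.8 16.1 [-0.6, -0.34, -1.03, -0.84, 0.23, -2.58] tilt 139.0 rotvec [ 105.04  -28.14 -114.63]
-25 -150 0.47 0.5 47.7 7.1 [-0.57, -0.07, -1.03, -1.28, 0.19, -2.55] tilt 139.0 rotvec [ 105.04  -28.14 -114.63]
-25 150 0.42 0.45 74.3 22.7 [-0.6, -0.31, -1.03, -0.76, 0.23, 2.63] tilt 139.0 rotvec [-105.04  -28.14  114.63]
-25 150 0.42 0.5 56.8 16.1 [-0.6, -0.34, -1.03, -0.84, 0.23, 2.66] tilt 139.0 rotvec [-105.04  -28.14  114.63]
-25 150 0.47 0.5 47.7 7.1 [-0.57, -0.07, -1.03, -1.28, 0.19, 2.68] tilt 139.0 rotvec [-105.04  -28.14  114.63]
```

```bash
python3 - <<'E'
from h import *
st();p,R=pose();R2=tool(-20.8,60);print('turn',turn(R,R2))
g=np.array([.5334,-.2029,.005+.082]);z=R2.as_matrix()[:,2];tp=g-.255*z;print('tp',tp,'shift(new frame)',shift(R2,tp-p))
w=turn(R,R2)/3;s=shift(R2,tp-p)/2
q1=simrows([(3,0,0,0,*w),(2,*s,0,0,0),(5,0,0,2,0,0,0)],q(),p,R)
for hd,zz in ((.55,.5),(.58,.55),(.6,.6),(.65,.6)):
  for psi in (-20.8,0,-31):
    a=np.deg2rad(psi)
    for dn,ro in ((60,0),(-15,160),(-15,-160)):
      print(hd,zz,psi,dn,ro,ik(np.array([hd*np.cos(a),hd*np.sin(a),zz]),tool(psi,dn,ro),np.array([a-.14,.1,-.5,-.5,.1,np.deg2rad(ro)])))
E
```

```text
t 3.92 j [-0.632, -0.228, -1.023, -0.014, 0.205, -0.191] tcp [0.3829, -0.1494, 0.2988] gap 0.0854 F [0.3, 0.5, 0.6]
turn [ 0.6  16.44  0.25]
tp [ 0.41420973 -0.15762386  0.30783648] shift(new frame) [-3.24  0.34  0.83]
 row (3, 0, 0, 0, np.float64(0.19999999999999998), np.float64(5.48), np.float64(0.08333333333333333)) -> p [0.383, -0.149, 0.299] q [-0.61, -0.16, -0.84, 0.38, 0.12, -0.21] err 0.0 0.0 speed [0.03, 0.09, 0.15, 0.36, 0.07, 0.02]
 row (2, np.float64(-1.62), np.float64(0.17), np.float64(0.415), 0, 0, 0) -> p [0.414, -0.158, 0.308] q [-0.58, -0.11, -0.77, 0.39, 0.11, -0.18] err 0.0 0.0 speed [0.05, 0.09, 0.15, 0.36, 0.07, 0.03]
 row (5, 0, 0, 2, 0, 0, 0) -> p [0.461, -0.175, 0.221] q [-0.55, 0.12, -0.81, 0.13, 0.09, -0.16] err 0.0 0.0 speed [0.05, 0.15, 0.15, 0.36, 0.07, 0.03]
0.55 0.5 -20.8 60 0 (array([-0.52804746, -0.00722852, -0.1902724 ,  0.87005602,  0.08222816,
       -0.14323448]), np.float64(2.5438405243138007e-13), np.float64(7.301109446494387e-15))
0.55 0.5 -20.8 -15 160 (array([-0.55091993,  0.04633971, -0.9786222 , -1.29123466,  0.18141672,
        2.84169748]
[... 5688 characters left out ...]
6815154, -0.62906951, -0.96193484,  0.1467978 ,
       -2.75289707]), np.float64(1.7645188499622104e-10), np.float64(1.074678884896846e-10))
0.65 0.6 -31 60 0 (array([-0.67776373,  0.20678748,  0.29305116,  1.13751087,  0.06819595,
       -0.11858   ]), np.float64(1.3751678023430278e-07), np.float64(3.39796838311957e-08))
0.65 0.6 -31 -15 160 (array([-0.6930679 ,  0.06815154, -0.62906951, -0.96193484,  0.1467978 ,
        2.83215653]), np.float64(1.8393518394977514e-10), np.float64(1.0663603016139047e-10))
0.65 0.6 -31 -15 -160 (array([-0.6930679 ,  0.06815154, -0.62906951, -0.96193484,  0.1467978 ,
       -2.75289707]), np.float64(1.8660402727444554e-10), np.float64(1.0573515748138942e-10))
```

Call:
carry_out([
  {"jaw": 1,"tx": 0,"ty": 0,"tz": 0,"wx": 0.3,"wy": 8.2,"wz": 0.1},
  {"jaw": 1,"tx": 0,"ty": 0,"tz": 0,"wx": 0.3,"wy": 8.2,"wz": 0.1},
  {"jaw": 1,"tx": -1.6,"ty": 0.15,"tz": 0.4,"wx": 0,"wy": 0,"wz": 0},
  {"jaw": 1,"tx": -1.6,"ty": 0.15,"tz": 0.4,"wx": 0,"wy": 0,"wz": 0},
  {"jaw": 1,"tx": 0,"ty": 0,"tz": 0,"wx": 0,"wy": 0,"wz": 0},
  {"jaw": 1,"tx": 0,"ty": 0,"tz": 0,"wx": 0,"wy": 0,"wz": 0},
])

```text
clock: 4.68
tcp_pos: [0.4134, -0.1572, 0.3066]
orientation: [0.254, 0.174, 0.95, -0.046]
wrist_force: [0.1, 0.3, -0.1]
finger_gap: 0.0856
```

```bash
cat >> h.py <<'E'
def snap(n,name):
    im=eyes.read_camera(n);cv2.imwrite(f'pics/{name}.png',im);return im
def rel(g,psi,down,dist=0,roll=0):
    "shift needed in present tool frame so that grasp point is dist back from g; and turn"
    p,R=pose();R2=tool(psi,down,roll);tp=np.asarray(g)-R2.as_matrix()[:,2]*(.155+dist)
    print('turn',turn(R,R2),'shift present',shift(R,tp-p),'shift new frame',shift(R2,tp-p))
E
python3 - <<'E'
from h import *
st();rel([.5334,-.2029,.087],-20.8,60)
snap('wrist','e_wrist')
E
```

```text
t 4.67 j [-0.576, -0.105, -0.773, 0.391, 0.107, -0.187] tcp [0.4134, -0.1572, 0.3066] gap 0.0856 F [0.1, 0.3, -0.1]
turn [ 0.05 -0.06  0.09] shift present [-0.15 -0.02  9.94] shift new frame [-0.14 -0.01  9.94]
```

Call:
carry_out([
  {"jaw": 1,"tx": -0.1,"ty": 0,"tz": 1.5,"wx": 0,"wy": 0,"wz": 0},
  {"jaw": 1,"tx": 0,"ty": 0,"tz": 1.5,"wx": 0,"wy": 0,"wz": 0},
  {"jaw": 1,"tx": 0,"ty": 0,"tz": 1.5,"wx": 0,"wy": 0,"wz": 0},
  {"jaw": 1,"tx": 0,"ty": 0,"tz": 1.5,"wx": 0,"wy": 0,"wz": 0},
  {"jaw": 1,"tx": 0,"ty": 0,"tz": 1.5,"wx": 0,"wy": 0,"wz": 0},
  {"jaw": 1,"tx": 0,"ty": 0,"tz": 1.2,"wx": 0,"wy": 0,"wz": 0},
  {"jaw": 1,"tx": 0,"ty": 0,"tz": 1.2,"wx": 0,"wy": 0,"wz": 0},
  {"jaw": 1,"tx": 0,"ty": 0,"tz": 0,"wx": 0,"wy": 0,"wz": 0},
])

```text
clock: 5.72
tcp_pos: [0.4607, -0.1752, 0.2211]
orientation: [0.254, 0.174, 0.95, -0.046]
wrist_force: [0.9, -0.5, -0.7]
finger_gap: 0.0853
```

```bash
python3 - <<'E'
from h import *
st();rel([.5334,-.2029,.087],-20.8,60)
b=snap('scene','f_scene');zoom(b,190,100,350,230,5,'pics/f_scene_z.png');a=snap('top','f_top')
E
```

```text
t 5.72 j [-0.551, 0.122, -0.806, 0.129, 0.094, -0.165] tcp [0.4607, -0.1752, 0.2211] gap 0.0853 F [0.9, -0.5, -0.7]
turn [ 0.04 -0.12  0.08] shift present [-0.04 -0.   -0.  ] shift new frame [-0.04 -0.   -0.  ]
```

Call:
carry_out([
  {"jaw": -1,"tx": 0,"ty": 0,"tz": 0,"wx": 0,"wy": 0,"wz": 0},
  {"jaw": -1,"tx": 0,"ty": 0,"tz": 0,"wx": 0,"wy": 0,"wz": 0},
  {"jaw": -1,"tx": 0,"ty": 0,"tz": 0,"wx": 0,"wy": 0,"wz": 0},
  {"jaw": -1,"tx": 0,"ty": 0,"tz": 0,"wx": 0,"wy": 0,"wz": 0},
  {"jaw": -1,"tx": 0,"ty": 0,"tz": 0,"wx": 0,"wy": 0,"wz": 0},
  {"jaw": -1,"tx": 0,"ty": 0,"tz": 0,"wx": 0,"wy": 0,"wz": 0},
], force=80)

```text
clock: 6.58
tcp_pos: [0.4614, -0.1758, 0.2229]
orientation: [0.255, 0.174, 0.95, -0.047]
wrist_force: [-1.8, -1.1, 5.3]
finger_gap: 0.0577
```

```bash
python3 - <<'E'
from h import *
st();b=snap('scene','g_scene');zoom(b,190,100,350,230,5,'pics/g_scene_z.png')
p,R=pose()
# plan lift vertical 0.12 then to mix pose psi -5 hd .58 z.56
print('up 4cm',shift(R,[0,0,.04]))
a=np.deg2rad(-8);tp=np.array([.58*np.cos(a),.58*np.sin(a),.56]);print('to mix after up .12',shift(R,tp-p-[0,0,.12]))
R2=tool(-20.8,-15,160);w=turn(R,R2);print('turn',w,'/18',(w/18).round(2))
u=shift(R,[0,0,.04]);m=shift(R,tp-p-[0,0,.12])
simrows([(3,*u,0,0,0),(8,*(m/8),0,0,0),(18,0,0,0,*(w/18))],q(),p,R)
E
```

```text
t 6.58 j [-0.551, 0.12, -0.804, 0.129, 0.094, -0.165] tcp [0.4614, -0.1758, 0.2229] gap 0.0577 F [-1.8, -1.1, 5.3]
up 4cm [-2.01 -0.   -3.46]
to mix after up .12 [-17.12  12.87 -15.17]
turn [-99.25 -17.58 129.65] /18 [-5.51 -0.98  7.2 ]
 row (3, np.float64(-2.01), np.float64(-0.0), np.float64(-3.46), 0, 0, 0) -> p [0.462, -0.176, 0.343] q [-0.55, -0.04, -0.62, 0.48, 0.09, -0.16] err 0.0 0.0 speed [0.0, 0.2, 0.18, 0.31, 0.0, 0.0]
 row (8, np.float64(-2.14), np.float64(1.60875), np.float64(-1.89625), 0, 0, 0) -> p [0.574, -0.081, 0.56] q [-0.27, 0.06, 0.02, 1.01, -0.05, 0.08] err 0.0 0.0 speed [0.13, 0.2, 0.24, 0.31, 0.05, 0.09]
 row (18, 0, 0, 0, np.float64(-5.513888888888889), np.float64(-0.9766666666666666), np.float64(7.202777777777778)) -> p [0.574, -0.081, 0.56] q [-0.26, -0.0, -0.82, -1.08, -0.1, 2.76] err 0.0 0.0 speed [0.13, 0.2, 0.24, 0.47, 0.31, 0.49]
```

Call:
carry_out([
  {"jaw": -1,"tx": -0.5,"ty": 0,"tz": -0.85,"wx": 0,"wy": 0,"wz": 0},
  {"jaw": -1,"tx": -1,"ty": 0,"tz": -1.75,"wx": 0,"wy": 0,"wz": 0},
  {"jaw": -1,"tx": -1,"ty": 0,"tz": -1.75,"wx": 0,"wy": 0,"wz": 0},
  {"jaw": -1,"tx": -1,"ty": 0,"tz": -1.75,"wx": 0,"wy": 0,"wz": 0},
  {"jaw": -1,"tx": -1,"ty": 0,"tz": -1.75,"wx": 0,"wy": 0,"wz": 0},
  {"jaw": -1,"tx": -1,"ty": 0,"tz": -1.75,"wx": 0,"wy": 0,"wz": 0},
  {"jaw": -1,"tx": 0,"ty": 0,"tz": 0,"wx": 0,"wy": 0,"wz": 0},
  {"jaw": -1,"tx": 0,"ty": 0,"tz": 0,"wx": 0,"wy": 0,"wz": 0},
])

```text
clock: 7.62
tcp_pos: [0.4598, -0.1747, 0.3312]
orientation: [0.253, 0.174, 0.951, -0.046]
wrist_force: [-0.8, -0.6, -3.9]
finger_gap: 0.0579
```

```bash
python3 - <<'E'
from h import *
st();b=snap('scene','i_scene');zoom(b,190,60,350,190,5,'pics/i_scene_z.png')
p,R=pose();a=np.deg2rad(-8);tp=np.array([.58*np.cos(a),.58*np.sin(a),.56]);print('to mix',shift(R,tp-p)/8)
E
```

```text
t 7.62 j [-0.551, -0.03, -0.637, 0.452, 0.094, -0.165] tcp [0.4598, -0.1747, 0.3312] gap 0.0579 F [-0.8, -0.6, -3.9]
to mix [-2.225    1.60625 -2.02625]
```

Call:
carry_out([
  {"jaw": -1,"tx": -2.2,"ty": 1.6,"tz": -2,"wx": 0,"wy": 0,"wz": 0},
  {"jaw": -1,"tx": -2.2,"ty": 1.6,"tz": -2,"wx": 0,"wy": 0,"wz": 0},
  {"jaw": -1,"tx": -2.2,"ty": 1.6,"tz": -2,"wx": 0,"wy": 0,"wz": 0},
  {"jaw": -1,"tx": -2.2,"ty": 1.6,"tz": -2,"wx": 0,"wy": 0,"wz": 0},
  {"jaw": -1,"tx": -2.2,"ty": 1.6,"tz": -2,"wx": 0,"wy": 0,"wz": 0},
  {"jaw": -1,"tx": -2.2,"ty": 1.6,"tz": -2,"wx": 0,"wy": 0,"wz": 0},
  {"jaw": -1,"tx": -2.2,"ty": 1.6,"tz": -2,"wx": 0,"wy": 0,"wz": 0},
  {"jaw": -1,"tx": -2.2,"ty": 1.6,"tz": -2,"wx": 0,"wy": 0,"wz": 0},
  {"jaw": -1,"tx": 0,"ty": 0,"tz": 0,"wx": 0,"wy": 0,"wz": 0},
], force=100)

```text
clock: 8.8
tcp_pos: [0.5749, -0.0805, 0.56]
orientation: [0.255, 0.173, 0.95, -0.046]
wrist_force: [-0.5, -0.0, -3.5]
finger_gap: 0.057
```

Call:
carry_out([
  {"jaw": -1,"tx": 0,"ty": 0,"tz": 0,"wx": -5.5,"wy": -1,"wz": 7.2},
  {"jaw": -1,"tx": 0,"ty": 0,"tz": 0,"wx": -5.5,"wy": -1,"wz": 7.2},
  {"jaw": -1,"tx": 0,"ty": 0,"tz": 0,"wx": -5.5,"wy": -1,"wz": 7.2},
  {"jaw": -1,"tx": 0,"ty": 0,"tz": 0,"wx": -5.5,"wy": -1,"wz": 7.2},
  {"jaw": -1,"tx": 0,"ty": 0,"tz": 0,"wx": -5.5,"wy": -1,"wz": 7.2},
  {"jaw": -1,"tx": 0,"ty": 0,"tz": 0,"wx": -5.5,"wy": -1,"wz": 7.2},
  {"jaw": -1,"tx": 0,"ty": 0,"tz": 0,"wx": -5.5,"wy": -1,"wz": 7.2},
  {"jaw": -1,"tx": 0,"ty": 0,"tz": 0,"wx": -5.5,"wy": -1,"wz": 7.2},
  {"jaw": -1,"tx": 0,"ty": 0,"tz": 0,"wx": -5.5,"wy": -1,"wz": 7.2},
  {"jaw": -1,"tx": 0,"ty": 0,"tz": 0,"wx": -5.5,"wy": -1,"wz": 7.2},
  {"jaw": -1,"tx": 0,"ty": 0,"tz": 0,"wx": -5.5,"wy": -1,"wz": 7.2},
  {"jaw": -1,"tx": 0,"ty": 0,"tz": 0,"wx": -5.5,"wy": -1,"wz": 7.2},
  {"jaw": -1,"tx": 0,"ty": 0,"tz": 0,"wx": -5.5,"wy": -1,"wz": 7.2},
  {"jaw": -1,"tx": 0,"ty": 0,"tz": 0,"wx": -5.5,"wy": -1,"wz": 7.2},
  {"jaw": -1,"tx": 0,"ty": 0,"tz": 0,"wx": -5.5,"wy": -1,"wz": 7.2},
  {"jaw": -1,"tx": 0,"ty": 0,"tz": 0,"wx": -5.5,"wy": -1,"wz": 7.2},
  {"jaw": -1,"tx": 0,"ty": 0,"tz": 0,"wx": -5.5,"wy": -1,"wz": 7.2},
  {"jaw": -1,"tx": 0,"ty": 0,"tz": 0,"wx": -5.5,"wy": -1,"wz": 7.2},
  {"jaw": -1,"tx": 0,"ty": 0,"tz": 0,"wx": 0,"wy": 0,"wz": 0},
  {"jaw": -1,"tx": 0,"ty": 0,"tz": 0,"wx": 0,"wy": 0,"wz": 0},
])

```text
clock: 11.3
tcp_pos: [0.5734, -0.0811, 0.5572]
orientation: [0.279, 0.612, -0.003, 0.74]
wrist_force: [0.1, -0.2, -3.0]
finger_gap: 0.0573
```

```bash
python3 - <<'E'
from h import *
st();b=snap('scene','j_scene');snap('top','j_top')
p,R=pose();ax=tool(-20.8,60).inv().apply([0,0,1]);print('tilt',np.rad2deg(np.arccos(R.apply(ax)[2])))
E
```

```text
t 11.3 j [-0.256, -0.005, -0.825, -1.076, -0.105, 2.758] tcp [0.5734, -0.0811, 0.5572] gap 0.0573 F [0.1, -0.2, -3.0]
tilt 132.30435194934265
```

Call:
carry_out([
  {"jaw": -1,"tx": 0,"ty": 0,"tz": 0,"wx": 0,"wy": 0,"wz": 0},
  {"jaw": -1,"tx": 0,"ty": 0,"tz": 0,"wx": 5.5,"wy": 1,"wz": -7.2},
  {"jaw": -1,"tx": 0,"ty": 0,"tz": 0,"wx": 5.5,"wy": 1,"wz": -7.2},
  {"jaw": -1,"tx": 0,"ty": 0,"tz": 0,"wx": 5.5,"wy": 1,"wz": -7.2},
  {"jaw": -1,"tx": 0,"ty": 0,"tz": 0,"wx": 5.5,"wy": 1,"wz": -7.2},
  {"jaw": -1,"tx": 0,"ty": 0,"tz": 0,"wx": 5.5,"wy": 1,"wz": -7.2},
  {"jaw": -1,"tx": 0,"ty": 0,"tz": 0,"wx": 5.5,"wy": 1,"wz": -7.2},
  {"jaw": -1,"tx": 0,"ty": 0,"tz": 0,"wx": 5.5,"wy": 1,"wz": -7.2},
  {"jaw": -1,"tx": 0,"ty": 0,"tz": 0,"wx": 5.5,"wy": 1,"wz": -7.2},
  {"jaw": -1,"tx": 0,"ty": 0,"tz": 0,"wx": 5.5,"wy": 1,"wz": -7.2},
  {"jaw": -1,"tx": 0,"ty": 0,"tz": 0,"wx": 5.5,"wy": 1,"wz": -7.2},
  {"jaw": -1,"tx": 0,"ty": 0,"tz": 0,"wx": 5.5,"wy": 1,"wz": -7.2},
  {"jaw": -1,"tx": 0,"ty": 0,"tz": 0,"wx": 5.5,"wy": 1,"wz": -7.2},
  {"jaw": -1,"tx": 0,"ty": 0,"tz": 0,"wx": 5.5,"wy": 1,"wz": -7.2},
  {"jaw": -1,"tx": 0,"ty": 0,"tz": 0,"wx": 5.5,"wy": 1,"wz": -7.2},
  {"jaw": -1,"tx": 0,"ty": 0,"tz": 0,"wx": 5.5,"wy": 1,"wz": -7.2},
  {"jaw": -1,"tx": 0,"ty": 0,"tz": 0,"wx": 5.5,"wy": 1,"wz": -7.2},
  {"jaw": -1,"tx": 0,"ty": 0,"tz": 0,"wx": 5.5,"wy": 1,"wz": -7.2},
  {"jaw": -1,"tx": 0,"ty": 0,"tz": 0,"wx": 5.5,"wy": 1,"wz": -7.2},
  {"jaw": -1,"tx": 0,"ty": 0,"tz": 0,"wx": 0,"wy": 0,"wz": 0},
])

```text
clock: 13.9
tcp_pos: [0.5742, -0.0807, 0.5595]
orientation: [0.255, 0.174, 0.95, -0.046]
wrist_force: [0.1, 0.5, -3.4]
finger_gap: 0.0569
```

```bash
python3 - <<'E'
from h import *
st();p,R=pose();R2=tool(15,60);w=turn(R,R2);print('turn',w,(w/5).round(2))
tp=np.array([.5201,.1695,.254+.08]);s=shift(R2,tp-p);print('shift after',s,s/8)
simrows([(5,0,0,0,*(w/5)),(8,*(s/8),0,0,0)],q(),p,R)
print('down 1cm',shift(R2,[0,0,-.01]))
E
```

```text
t 13.9 j [-0.268, 0.059, 0.021, 1.011, -0.045, 0.081] tcp [0.5742, -0.0807, 0.5595] gap 0.0569 F [0.1, 0.5, -3.4]
turn [-17.78   0.06 -30.94] [-3.56  0.01 -6.19]
shift after [10.19 25.57 20.15] [1.27375 3.19625 2.51875]
 row (5, 0, 0, 0, np.float64(-3.556), np.float64(0.012), np.float64(-6.188000000000001)) -> p [0.574, -0.081, 0.559] q [-0.34, 0.08, 0.06, 1.1, 0.29, -0.54] err 0.0 0.0 speed [0.05, 0.04, 0.05, 0.1, 0.18, 0.33]
 row (8, np.float64(1.27375), np.float64(3.19625), np.float64(2.51875), 0, 0, 0) -> p [0.52, 0.169, 0.334] q [0.16, 0.07, -0.53, 0.45, 0.05, -0.09] err 0.0 0.0 speed [0.21, 0.09, 0.26, 0.22, 0.18, 0.33]
down 1cm [0.5  0.   0.87]
```

Call:
carry_out([
  {"jaw": -1,"tx": 0,"ty": 0,"tz": 0,"wx": -3.56,"wy": 0,"wz": -6.19},
  {"jaw": -1,"tx": 0,"ty": 0,"tz": 0,"wx": -3.56,"wy": 0,"wz": -6.19},
  {"jaw": -1,"tx": 0,"ty": 0,"tz": 0,"wx": -3.56,"wy": 0,"wz": -6.19},
  {"jaw": -1,"tx": 0,"ty": 0,"tz": 0,"wx": -3.56,"wy": 0,"wz": -6.19},
  {"jaw": -1,"tx": 0,"ty": 0,"tz": 0,"wx": -3.56,"wy": 0,"wz": -6.19},
  {"jaw": -1,"tx": 1.27,"ty": 3.2,"tz": 2.52,"wx": 0,"wy": 0,"wz": 0},
  {"jaw": -1,"tx": 1.27,"ty": 3.2,"tz": 2.52,"wx": 0,"wy": 0,"wz": 0},
  {"jaw": -1,"tx": 1.27,"ty": 3.2,"tz": 2.52,"wx": 0,"wy": 0,"wz": 0},
  {"jaw": -1,"tx": 1.27,"ty": 3.2,"tz": 2.52,"wx": 0,"wy": 0,"wz": 0},
  {"jaw": -1,"tx": 1.27,"ty": 3.2,"tz": 2.52,"wx": 0,"wy": 0,"wz": 0},
  {"jaw": -1,"tx": 1.27,"ty": 3.2,"tz": 2.52,"wx": 0,"wy": 0,"wz": 0},
  {"jaw": -1,"tx": 1.27,"ty": 3.2,"tz": 2.52,"wx": 0,"wy": 0,"wz": 0},
  {"jaw": -1,"tx": 1.27,"ty": 3.2,"tz": 2.52,"wx": 0,"wy": 0,"wz": 0},
  {"jaw": -1,"tx": 0,"ty": 0,"tz": 0,"wx": 0,"wy": 0,"wz": 0},
  {"jaw": -1,"tx": 0,"ty": 0,"tz": 0,"wx": 0,"wy": 0,"wz": 0},
])

```text
clock: 15.78
tcp_pos: [0.5202, 0.1691, 0.3344]
orientation: [0.257, -0.126, 0.958, 0.034]
wrist_force: [1.1, 0.1, -2.5]
finger_gap: 0.0574
```

```bash
python3 - <<'E'
from h import *
st();p,R=pose();R2=tool(15,60);print('turn',turn(R,R2),'shift',shift(R,np.array([.5201,.1695,.254])-p))
b=snap('scene','k_scene');zoom(b,310,100,470,260,4,'pics/k_scene_z.png')
a=np.deg2rad(15)
for z in (0,.125): print('expect px',proj('scene',[p[0]+.0769*np.cos(a),p[1]+.0769*np.sin(a),p[2]-.218+z]))
E
```

```text
t 15.78 j [0.155, 0.071, -0.526, 0.45, 0.053, -0.092] tcp [0.5202, 0.1691, 0.3344] gap 0.0574 F [1.1, 0.1, -2.5]
turn [-0.02  0.08 -0.03] shift [4.03 0.04 6.96]
expect px [375.7525757  208.92647662]
expect px [379.91450504 181.77409672]
```

Call:
carry_out([
  {"jaw": -1,"tx": 0.5,"ty": 0,"tz": 0.87,"wx": 0,"wy": 0,"wz": 0},
  {"jaw": -1,"tx": 0.75,"ty": 0,"tz": 1.3,"wx": 0,"wy": 0,"wz": 0},
  {"jaw": -1,"tx": 0.75,"ty": 0,"tz": 1.3,"wx": 0,"wy": 0,"wz": 0},
  {"jaw": -1,"tx": 0.75,"ty": 0,"tz": 1.3,"wx": 0,"wy": 0,"wz": 0},
  {"jaw": -1,"tx": 0.5,"ty": 0,"tz": 0.87,"wx": 0,"wy": 0,"wz": 0},
  {"jaw": -1,"tx": 0.25,"ty": 0,"tz": 0.43,"wx": 0,"wy": 0,"wz": 0},
  {"jaw": -1,"tx": 0.25,"ty": 0,"tz": 0.43,"wx": 0,"wy": 0,"wz": 0},
  {"jaw": -1,"tx": 0,"ty": 0,"tz": 0,"wx": 0,"wy": 0,"wz": 0},
  {"jaw": -1,"tx": 0,"ty": 0,"tz": 0,"wx": 0,"wy": 0,"wz": 0},
])

```text
clock: 16.95
tcp_pos: [0.5199, 0.1693, 0.2588]
orientation: [0.257, -0.126, 0.958, 0.033]
wrist_force: [0.0, 0.2, -3.1]
finger_gap: 0.0572
```

```bash
python3 - <<'E'
from h import *
st();b=snap('scene','l_scene');zoom(b,310,100,470,260,4,'pics/l_scene_z.png')
E
```

```text
t 16.95 j [0.156, 0.158, -0.641, 0.251, 0.052, -0.092] tcp [0.5199, 0.1693, 0.2588] gap 0.0572 F [0.0, 0.2, -3.1]
```

Call:
carry_out([
  {"jaw": -1,"tx": 0.05,"ty": 0,"tz": 0.09,"wx": 0,"wy": 0,"wz": 0},
  {"jaw": -1,"tx": 0.05,"ty": 0,"tz": 0.09,"wx": 0,"wy": 0,"wz": 0},
  {"jaw": -1,"tx": 0.05,"ty": 0,"tz": 0.09,"wx": 0,"wy": 0,"wz": 0},
  {"jaw": -1,"tx": 0.05,"ty": 0,"tz": 0.09,"wx": 0,"wy": 0,"wz": 0},
  {"jaw": -1,"tx": 0,"ty": 0,"tz": 0,"wx": 0,"wy": 0,"wz": 0},
])

```text
clock: 17.62
tcp_pos: [0.5199, 0.1693, 0.2544]
orientation: [0.256, -0.126, 0.958, 0.033]
wrist_force: [-0.0, 0.8, -2.6]
finger_gap: 0.0573
```

Call:
carry_out([
  {"jaw": -1,"tx": 0.05,"ty": 0,"tz": 0.09,"wx": 0,"wy": 0,"wz": 0},
  {"jaw": -1,"tx": 0.05,"ty": 0,"tz": 0.09,"wx": 0,"wy": 0,"wz": 0},
  {"jaw": -1,"tx": 0,"ty": 0,"tz": 0,"wx": 0,"wy": 0,"wz": 0},
])

```text
clock: 18.0
tcp_pos: [0.5203, 0.1694, 0.2542]
orientation: [0.258, -0.126, 0.957, 0.033]
wrist_force: [-7.8, -2.4, 10.8]
finger_gap: 0.0569
```

Call:
carry_out([
  {"jaw": -1,"tx": -0.05,"ty": 0,"tz": -0.09,"wx": 0,"wy": 0,"wz": 0},
  {"jaw": 0.5,"tx": 0,"ty": 0,"tz": 0,"wx": 0,"wy": 0,"wz": 0},
  {"jaw": 0.7,"tx": 0,"ty": 0,"tz": 0,"wx": 0,"wy": 0,"wz": 0},
  {"jaw": 1,"tx": 0,"ty": 0,"tz": 0,"wx": 0,"wy": 0,"wz": 0},
  {"jaw": 1,"tx": 0,"ty": 0,"tz": 0,"wx": 0,"wy": 0,"wz": 0},
  {"jaw": 1,"tx": 0,"ty": 0,"tz": 0,"wx": 0,"wy": 0,"wz": 0},
  {"jaw": 1,"tx": 0,"ty": 0,"tz": 0,"wx": 0,"wy": 0,"wz": 0},
])

```text
clock: 18.88
tcp_pos: [0.5198, 0.1692, 0.2532]
orientation: [0.256, -0.126, 0.958, 0.033]
wrist_force: [0.1, 0.1, -0.0]
finger_gap: 0.0853
```

```bash
python3 - <<'E'
from h import *
st();b=snap('scene','m_scene');zoom(b,310,100,470,260,4,'pics/m_scene_z.png')
E
```

```text
t 18.88 j [0.156, 0.166, -0.649, 0.236, 0.052, -0.092] tcp [0.5198, 0.1692, 0.2532] gap 0.0853 F [0.1, 0.1, -0.0]
```

Call:
carry_out([
  {"jaw": 1,"tx": 0,"ty": 0,"tz": -1.5,"wx": 0,"wy": 0,"wz": 0},
  {"jaw": 1,"tx": 0,"ty": 0,"tz": -2.5,"wx": 0,"wy": 0,"wz": 0},
  {"jaw": 1,"tx": 0,"ty": 0,"tz": -3,"wx": 0,"wy": 0,"wz": 0},
  {"jaw": 1,"tx": 0,"ty": 0,"tz": -3,"wx": 0,"wy": 0,"wz": 0},
  {"jaw": 1,"tx": -2,"ty": -2,"tz": 0,"wx": 0,"wy": 0,"wz": 0},
  {"jaw": 1,"tx": 0,"ty": 0,"tz": 0,"wx": 0,"wy": 0,"wz": 0},
])

```text
clock: 19.68
tcp_pos: [0.4944, 0.141, 0.3525]
orientation: [0.259, -0.125, 0.957, 0.033]
wrist_force: [-1.1, -0.3, 0.4]
finger_gap: 0.0854
```

```bash
cat >> h.py <<'E'
HT={'tall':.125,'mid':.105,'short':.085}
def caps(x0,y0,x1,y1,base,im=None,amin=60):
    a=(eyes.read_camera('top') if im is None else im).astype(int); m=np.zeros(a.shape[:2],bool);m[y0:y1,x0:x1]=1
    m&=(a.min(2)>110)
    for c,s in blobs(m,amin,400): print('cap px',c.round(1),s[4],{k:plane('top',c,base+H).round(4)[:2].tolist() for k,H in HT.items()})
E
python3 - <<'E'
from h import *
st();im=snap('top','n_top');caps(328,196,424,228,.005,im)
p,R=pose();R2=tool(-31.4,60);w=turn(R,R2);z=R2.as_matrix()[:,2]
tp=np.array([.5235,-.3191,.067])-z*.255;s=shift(R,tp-p);print('tp',tp,'shift',s,'turn',w)
simrows([(12,*(s/12),*(0,0,0)),(6,0,0,0,*(w/6)),(5,0,0,2,0,0,0)],q(),p,R)
E
```

```text
t 19.68 j [0.102, -0.009, -0.562, 0.495, 0.078, -0.138] tcp [0.4944, 0.141, 0.3525] gap 0.0854 F [-1.1, -0.3, 0.4]
cap px [342.8 207.2] 161 {'tall': [0.5464, -0.0893], 'mid': [0.5482, -0.0912], 'short': [0.55, -0.093]}
cap px [416.5 213.6] 164 {'tall': [0.5221, -0.3141], 'mid': [0.5235, -0.3191], 'short': [0.525, -0.3241]}
tp [ 0.41467227 -0.25267127  0.28783648] shift [ 18.56 -36.03  -3.39] turn [23.14  0.06 40.15]
 row (12, np.float64(1.5466666666666666), np.float64(-3.0025), np.float64(-0.28250000000000003), 0, 0, 0) -> p [0.415, -0.253, 0.288] q [-0.83, 0.09, -0.59, 0.63, 0.46, -1.03] err 0.0 0.0 speed [0.26, 0.12, 0.09, 0.06, 0.1, 0.2]
 row (6, 0, 0, 0, np.float64(3.856666666666667), np.float64(0.01), np.float64(6.691666666666666)) -> p [0.415, -0.253, 0.288] q [-0.74, 0.0, -0.73, 0.33, 0.09, -0.16] err 0.0 0.0 speed [0.26, 0.12, 0.09, 0.19, 0.19, 0.39]
 row (5, 0, 0, 2, 0, 0, 0) -> p [0.457, -0.279, 0.201] q [-0.72, 0.23, -0.74, 0.09, 0.08, -0.15] err 0.0 0.0 speed [0.26, 0.14, 0.09, 0.19, 0.19, 0.39]
```

Call:
carry_out([
  {"jaw": 1,"tx": 1.55,"ty": -3,"tz": -0.28,"wx": 0,"wy": 0,"wz": 0},
  {"jaw": 1,"tx": 1.55,"ty": -3,"tz": -0.28,"wx": 0,"wy": 0,"wz": 0},
  {"jaw": 1,"tx": 1.55,"ty": -3,"tz": -0.28,"wx": 0,"wy": 0,"wz": 0},
  {"jaw": 1,"tx": 1.55,"ty": -3,"tz": -0.28,"wx": 0,"wy": 0,"wz": 0},
  {"jaw": 1,"tx": 1.55,"ty": -3,"tz": -0.28,"wx": 0,"wy": 0,"wz": 0},
  {"jaw": 1,"tx": 1.55,"ty": -3,"tz": -0.28,"wx": 0,"wy": 0,"wz": 0},
  {"jaw": 1,"tx": 1.55,"ty": -3,"tz": -0.28,"wx": 0,"wy": 0,"wz": 0},
  {"jaw": 1,"tx": 1.55,"ty": -3,"tz": -0.28,"wx": 0,"wy": 0,"wz": 0},
  {"jaw": 1,"tx": 1.55,"ty": -3,"tz": -0.28,"wx": 0,"wy": 0,"wz": 0},
  {"jaw": 1,"tx": 1.55,"ty": -3,"tz": -0.28,"wx": 0,"wy": 0,"wz": 0},
  {"jaw": 1,"tx": 1.55,"ty": -3,"tz": -0.28,"wx": 0,"wy": 0,"wz": 0},
  {"jaw": 1,"tx": 1.55,"ty": -3,"tz": -0.28,"wx": 0,"wy": 0,"wz": 0},
  {"jaw": 1,"tx": 0,"ty": 0,"tz": 0,"wx": 3.86,"wy": 0,"wz": 6.7},
  {"jaw": 1,"tx": 0,"ty": 0,"tz": 0,"wx": 3.86,"wy": 0,"wz": 6.7},
  {"jaw": 1,"tx": 0,"ty": 0,"tz": 0,"wx": 3.86,"wy": 0,"wz": 6.7},
  {"jaw": 1,"tx": 0,"ty": 0,"tz": 0,"wx": 3.86,"wy": 0,"wz": 6.7},
  {"jaw": 1,"tx": 0,"ty": 0,"tz": 0,"wx": 3.86,"wy": 0,"wz": 6.7},
  {"jaw": 1,"tx": 0,"ty": 0,"tz": 0,"wx": 3.86,"wy": 0,"wz": 6.7},
  {"jaw": 1,"tx": 0,"ty": 0,"tz": 0,"wx": 0,"wy": 0,"wz": 0},
  {"jaw": 1,"tx": 0,"ty": 0,"tz": 0,"wx": 0,"wy": 0,"wz": 0},
])

```text
clock: 22.22
tcp_pos: [0.4144, -0.2517, 0.2861]
orientation: [0.248, 0.26, 0.93, -0.07]
wrist_force: [0.1, 0.6, 0.2]
finger_gap: 0.0854
```

```bash
python3 - <<'E'
from h import *
st();im=snap('top','o_top');caps(328,196,424,228,.005,im)
snap('wrist','o_wrist')
rel([.5235,-.3191,.067],-31.4,60)
E
```

```text
t 22.23 j [-0.737, 0.007, -0.728, 0.322, 0.095, -0.166] tcp [0.4144, -0.2517, 0.2861] gap 0.0854 F [0.1, 0.6, 0.2]
cap px [342.8 207.2] 161 {'tall': [0.5464, -0.0893], 'mid': [0.5482, -0.0912], 'short': [0.55, -0.093]}
cap px [416.5 213.6] 164 {'tall': [0.5221, -0.3141], 'mid': [0.5235, -0.3191], 'short': [0.525, -0.3241]}
turn [ 0.01 -0.05  0.08] shift present [-0.12 -0.04  9.89] shift new frame [-0.11 -0.04  9.89]
```

Call:
carry_out([
  {"jaw": 1,"tx": -0.1,"ty": 0,"tz": 1.5,"wx": 0,"wy": 0,"wz": 0},
  {"jaw": 1,"tx": 0,"ty": 0,"tz": 1.5,"wx": 0,"wy": 0,"wz": 0},
  {"jaw": 1,"tx": 0,"ty": 0,"tz": 1.5,"wx": 0,"wy": 0,"wz": 0},
  {"jaw": 1,"tx": 0,"ty": 0,"tz": 1.5,"wx": 0,"wy": 0,"wz": 0},
  {"jaw": 1,"tx": 0,"ty": 0,"tz": 1.5,"wx": 0,"wy": 0,"wz": 0},
  {"jaw": 1,"tx": 0,"ty": 0,"tz": 1.2,"wx": 0,"wy": 0,"wz": 0},
  {"jaw": 1,"tx": 0,"ty": 0,"tz": 1.2,"wx": 0,"wy": 0,"wz": 0},
  {"jaw": 1,"tx": 0,"ty": 0,"tz": 0,"wx": 0,"wy": 0,"wz": 0},
  {"jaw": 1,"tx": 0,"ty": 0,"tz": 0,"wx": 0,"wy": 0,"wz": 0},
  {"jaw": -1,"tx": 0,"ty": 0,"tz": 0,"wx": 0,"wy": 0,"wz": 0},
  {"jaw": -1,"tx": 0,"ty": 0,"tz": 0,"wx": 0,"wy": 0,"wz": 0},
  {"jaw": -1,"tx": 0,"ty": 0,"tz": 0,"wx": 0,"wy": 0,"wz": 0},
  {"jaw": -1,"tx": 0,"ty": 0,"tz": 0,"wx": 0,"wy": 0,"wz": 0},
  {"jaw": -1,"tx": 0,"ty": 0,"tz": 0,"wx": 0,"wy": 0,"wz": 0},
  {"jaw": -1,"tx": 0,"ty": 0,"tz": 0,"wx": 0,"wy": 0,"wz": 0},
], force=80)

```text
clock: 24.2
tcp_pos: [0.458, -0.2789, 0.2022]
orientation: [0.25, 0.261, 0.93, -0.071]
wrist_force: [-3.1, 0.3, 6.1]
finger_gap: 0.0577
```

```bash
python3 - <<'E'
from h import *
st();b=snap('scene','p_scene');zoom(b,190,100,350,230,5,'pics/p_scene_z.png')
p,R=pose();print('jar rel TCP',np.array([.5235,-.3191,.005])-p)
a=np.deg2rad(-15);tp=np.array([.58*np.cos(a),.58*np.sin(a),.56]);s=shift(R,tp-p-[0,0,.12]);print('to mix after .12',s,s/9)
R2=tool(-31.4,-15,160);w=turn(R,R2);print('turn',w/18)
u=shift(R,[0,0,.12]);print(u)
simrows([(6,*(u/6),0,0,0),(9,*(s/9),0,0,0),(18,0,0,0,*(w/18))],q(),p,R)
E
```

```text
t 24.2 j [-0.717, 0.227, -0.736, 0.088, 0.083, -0.147] tcp [0.458, -0.2789, 0.2022] gap 0.0577 F [-3.1, 0.3, 6.1]
jar rel TCP [ 0.06551078 -0.0401534  -0.19721147]
to mix after .12 [-13.68  16.3  -19.57] [-1.52        1.81111111 -2.17444444]
turn [-5.515      -0.97        7.20166667]
[-6.020e+00 -1.000e-02 -1.038e+01]
 row (6, np.float64(-1.0033333333333332), np.float64(-0.0016666666666666668), np.float64(-1.7300000000000002), 0, 0, 0) -> p [0.458, -0.279, 0.322] q [-0.72, 0.06, -0.57, 0.42, 0.08, -0.15] err 0.0 0.0 speed [0.0, 0.11, 0.08, 0.15, 0.0, 0.0]
 row (9, np.float64(-1.52), np.float64(1.8111111111111111), np.float64(-2.1744444444444446), 0, 0, 0) -> p [0.56, -0.15, 0.56] q [-0.38, 0.06, 0.02, 1.01, -0.08, 0.14] err 0.0 0.0 speed [0.12, 0.11, 0.21, 0.17, 0.05, 0.09]
 row (18, 0, 0, 0, np.float64(-5.515), np.float64(-0.9700000000000001), np.float64(7.201666666666666)) -> p [0.56, -0.15, 0.56] q [-0.36, 0.0, -0.82, -1.09, -0.18, 2.74] err 0.0 0.0 speed [0.12, 0.11, 0.21, 0.45, 0.3, 0.46]
```

Call:
carry_out([
  {"jaw": -1,"tx": -0.5,"ty": 0,"tz": -0.87,"wx": 0,"wy": 0,"wz": 0},
  {"jaw": -1,"tx": -1,"ty": 0,"tz": -1.73,"wx": 0,"wy": 0,"wz": 0},
  {"jaw": -1,"tx": -1,"ty": 0,"tz": -1.73,"wx": 0,"wy": 0,"wz": 0},
  {"jaw": -1,"tx": -1,"ty": 0,"tz": -1.73,"wx": 0,"wy": 0,"wz": 0},
  {"jaw": -1,"tx": -1,"ty": 0,"tz": -1.73,"wx": 0,"wy": 0,"wz": 0},
  {"jaw": -1,"tx": -1.5,"ty": 0,"tz": -2.6,"wx": 0,"wy": 0,"wz": 0},
  {"jaw": -1,"tx": -1.52,"ty": 1.8,"tz": -2.17,"wx": 0,"wy": 0,"wz": 0},
  {"jaw": -1,"tx": -1.52,"ty": 1.8,"tz": -2.17,"wx": 0,"wy": 0,"wz": 0},
  {"jaw": -1,"tx": -1.52,"ty": 1.8,"tz": -2.17,"wx": 0,"wy": 0,"wz": 0},
  {"jaw": -1,"tx": -1.52,"ty": 1.8,"tz": -2.17,"wx": 0,"wy": 0,"wz": 0},
  {"jaw": -1,"tx": -1.52,"ty": 1.8,"tz": -2.17,"wx": 0,"wy": 0,"wz": 0},
  {"jaw": -1,"tx": -1.52,"ty": 1.8,"tz": -2.17,"wx": 0,"wy": 0,"wz": 0},
  {"jaw": -1,"tx": -1.52,"ty": 1.8,"tz": -2.17,"wx": 0,"wy": 0,"wz": 0},
  {"jaw": -1,"tx": -1.52,"ty": 1.8,"tz": -2.17,"wx": 0,"wy": 0,"wz": 0},
  {"jaw": -1,"tx": -1.52,"ty": 1.8,"tz": -2.17,"wx": 0,"wy": 0,"wz": 0},
  {"jaw": -1,"tx": 0,"ty": 0,"tz": 0,"wx": 0,"wy": 0,"wz": 0},
], force=100)

```text
clock: 26.25
tcp_pos: [0.5604, -0.1501, 0.5605]
orientation: [0.25, 0.26, 0.93, -0.07]
wrist_force: [0.4, 0.9, -2.2]
finger_gap: 0.0571
```

Call:
carry_out([
  {"jaw": -1,"tx": 0,"ty": 0,"tz": 0,"wx": -5.5,"wy": -1,"wz": 7.2},
  {"jaw": -1,"tx": 0,"ty": 0,"tz": 0,"wx": -5.5,"wy": -1,"wz": 7.2},
  {"jaw": -1,"tx": 0,"ty": 0,"tz": 0,"wx": -5.5,"wy": -1,"wz": 7.2},
  {"jaw": -1,"tx": 0,"ty": 0,"tz": 0,"wx": -5.5,"wy": -1,"wz": 7.2},
  {"jaw": -1,"tx": 0,"ty": 0,"tz": 0,"wx": -5.5,"wy": -1,"wz": 7.2},
  {"jaw": -1,"tx": 0,"ty": 0,"tz": 0,"wx": -5.5,"wy": -1,"wz": 7.2},
  {"jaw": -1,"tx": 0,"ty": 0,"tz": 0,"wx": -5.5,"wy": -1,"wz": 7.2},
  {"jaw": -1,"tx": 0,"ty": 0,"tz": 0,"wx": -5.5,"wy": -1,"wz": 7.2},
  {"jaw": -1,"tx": 0,"ty": 0,"tz": 0,"wx": -5.5,"wy": -1,"wz": 7.2},
  {"jaw": -1,"tx": 0,"ty": 0,"tz": 0,"wx": -5.5,"wy": -1,"wz": 7.2},
  {"jaw": -1,"tx": 0,"ty": 0,"tz": 0,"wx": -5.5,"wy": -1,"wz": 7.2},
  {"jaw": -1,"tx": 0,"ty": 0,"tz": 0,"wx": -5.5,"wy": -1,"wz": 7.2},
  {"jaw": -1,"tx": 0,"ty": 0,"tz": 0,"wx": -5.5,"wy": -1,"wz": 7.2},
  {"jaw": -1,"tx": 0,"ty": 0,"tz": 0,"wx": -5.5,"wy": -1,"wz": 7.2},
  {"jaw": -1,"tx": 0,"ty": 0,"tz": 0,"wx": -5.5,"wy": -1,"wz": 7.2},
  {"jaw": -1,"tx": 0,"ty": 0,"tz": 0,"wx": -5.5,"wy": -1,"wz": 7.2},
  {"jaw": -1,"tx": 0,"ty": 0,"tz": 0,"wx": -5.5,"wy": -1,"wz": 7.2},
  {"jaw": -1,"tx": 0,"ty": 0,"tz": 0,"wx": -5.5,"wy": -1,"wz": 7.2},
  {"jaw": -1,"tx": 0,"ty": 0,"tz": 0,"wx": 0,"wy": 0,"wz": 0},
  {"jaw": -1,"tx": 0,"ty": 0,"tz": 0,"wx": 0,"wy": 0,"wz": 0},
])

```text
clock: 28.75
tcp_pos: [0.5598, -0.1511, 0.5572]
orientation: [0.347, 0.609, -0.059, 0.711]
wrist_force: [0.1, -0.4, -2.5]
finger_gap: 0.0571
```

```bash
python3 - <<'E'
from h import *
st();b=snap('scene','r_scene');im=snap('top','r_top');caps(328,196,424,228,.005,im)
p,R=pose();ax=tool(-20.8,60).inv().apply([0,0,1]);print('tilt',np.rad2deg(np.arccos(R.apply(ax)[2])))
E
```

```text
t 28.75 j [-0.362, 0.003, -0.82, -1.082, -0.183, 2.737] tcp [0.5598, -0.1511, 0.5572] gap 0.0571 F [0.1, -0.4, -2.5]
cap px [343.2 208.2] 179 {'tall': [0.5435, -0.0903], 'mid': [0.5453, -0.0921], 'short': [0.547, -0.094]}
cap px [366.5 215.3] 351 {'tall': [0.5204, -0.1609], 'mid': [0.5218, -0.1638], 'short': [0.5232, -0.1666]}
tilt 132.3215058625581
```

Call:
carry_out([
  {"jaw": -1,"tx": 0,"ty": 0,"tz": 0,"wx": 0,"wy": 0,"wz": 0},
  {"jaw": -1,"tx": 0,"ty": 0,"tz": 0,"wx": 5.5,"wy": 1,"wz": -7.2},
  {"jaw": -1,"tx": 0,"ty": 0,"tz": 0,"wx": 5.5,"wy": 1,"wz": -7.2},
  {"jaw": -1,"tx": 0,"ty": 0,"tz": 0,"wx": 5.5,"wy": 1,"wz": -7.2},
  {"jaw": -1,"tx": 0,"ty": 0,"tz": 0,"wx": 5.5,"wy": 1,"wz": -7.2},
  {"jaw": -1,"tx": 0,"ty": 0,"tz": 0,"wx": 5.5,"wy": 1,"wz": -7.2},
  {"jaw": -1,"tx": 0,"ty": 0,"tz": 0,"wx": 5.5,"wy": 1,"wz": -7.2},
  {"jaw": -1,"tx": 0,"ty": 0,"tz": 0,"wx": 5.5,"wy": 1,"wz": -7.2},
  {"jaw": -1,"tx": 0,"ty": 0,"tz": 0,"wx": 5.5,"wy": 1,"wz": -7.2},
  {"jaw": -1,"tx": 0,"ty": 0,"tz": 0,"wx": 5.5,"wy": 1,"wz": -7.2},
  {"jaw": -1,"tx": 0,"ty": 0,"tz": 0,"wx": 5.5,"wy": 1,"wz": -7.2},
  {"jaw": -1,"tx": 0,"ty": 0,"tz": 0,"wx": 5.5,"wy": 1,"wz": -7.2},
  {"jaw": -1,"tx": 0,"ty": 0,"tz": 0,"wx": 5.5,"wy": 1,"wz": -7.2},
  {"jaw": -1,"tx": 0,"ty": 0,"tz": 0,"wx": 5.5,"wy": 1,"wz": -7.2},
  {"jaw": -1,"tx": 0,"ty": 0,"tz": 0,"wx": 5.5,"wy": 1,"wz": -7.2},
  {"jaw": -1,"tx": 0,"ty": 0,"tz": 0,"wx": 5.5,"wy": 1,"wz": -7.2},
  {"jaw": -1,"tx": 0,"ty": 0,"tz": 0,"wx": 5.5,"wy": 1,"wz": -7.2},
  {"jaw": -1,"tx": 0,"ty": 0,"tz": 0,"wx": 5.5,"wy": 1,"wz": -7.2},
  {"jaw": -1,"tx": 0,"ty": 0,"tz": 0,"wx": 5.5,"wy": 1,"wz": -7.2},
  {"jaw": -1,"tx": 0,"ty": 0,"tz": 0,"wx": 0,"wy": 0,"wz": 0},
])

```text
clock: 31.35
tcp_pos: [0.5606, -0.1507, 0.5589]
orientation: [0.25, 0.261, 0.93, -0.07]
wrist_force: [0.4, 0.6, -2.8]
finger_gap: 0.0573
```

```bash
python3 - <<'E'
from h import *
st();p,R=pose();R2=tool(10,60);w=turn(R,R2);print('turn',w,(w/5).round(2))
tp=np.array([.4440,.2610,.48]);s=shift(R2,tp-p);print('shift after',s,s/10)
d=shift(R2,[0,0,-.167])
simrows([(5,0,0,0,*(w/5)),(10,*(s/10),0,0,0),(8,*(d/8),0,0,0)],q(),p,R)
E
```

```text
t 31.35 j [-0.383, 0.063, 0.026, 1.015, -0.081, 0.143] tcp [0.5606, -0.1507, 0.5589] gap 0.0573 F [0.4, 0.6, -2.8]
turn [-20.64   0.05 -35.85] [-4.13  0.01 -7.17]
shift after [ 7.7  42.57  4.67] [0.77  4.257 0.467]
 row (5, 0, 0, 0, np.float64(-4.128), np.float64(0.01), np.float64(-7.17)) -> p [0.561, -0.151, 0.559] q [-0.47, 0.09, 0.07, 1.12, 0.3, -0.57] err 0.0 0.0 speed [0.06, 0.05, 0.06, 0.12, 0.21, 0.38]
 row (10, np.float64(0.77), np.float64(4.257), np.float64(0.46699999999999997), 0, 0, 0) -> p [0.444, 0.261, 0.48] q [0.4, -0.06, -0.29, 0.83, -0.11, 0.2] err 0.0 0.0 speed [0.31, 0.16, 0.19, 0.12, 0.21, 0.38]
 row (8, np.float64(1.04375), np.float64(0.0), np.float64(1.8075), 0, 0, 0) -> p [0.444, 0.261, 0.313] q [0.4, 0.04, -0.62, 0.4, -0.11, 0.2] err 0.0 0.0 speed [0.31, 0.16, 0.19, 0.14, 0.21, 0.38]
```

Call:
carry_out([
  {"jaw": -1,"tx": 0,"ty": 0,"tz": 0,"wx": -4.13,"wy": 0,"wz": -7.17},
  {"jaw": -1,"tx": 0,"ty": 0,"tz": 0,"wx": -4.13,"wy": 0,"wz": -7.17},
  {"jaw": -1,"tx": 0,"ty": 0,"tz": 0,"wx": -4.13,"wy": 0,"wz": -7.17},
  {"jaw": -1,"tx": 0,"ty": 0,"tz": 0,"wx": -4.13,"wy": 0,"wz": -7.17},
  {"jaw": -1,"tx": 0,"ty": 0,"tz": 0,"wx": -4.13,"wy": 0,"wz": -7.17},
  {"jaw": -1,"tx": 0.64,"ty": 3.55,"tz": 0.39,"wx": 0,"wy": 0,"wz": 0},
  {"jaw": -1,"tx": 0.64,"ty": 3.55,"tz": 0.39,"wx": 0,"wy": 0,"wz": 0},
  {"jaw": -1,"tx": 0.64,"ty": 3.55,"tz": 0.39,"wx": 0,"wy": 0,"wz": 0},
  {"jaw": -1,"tx": 0.64,"ty": 3.55,"tz": 0.39,"wx": 0,"wy": 0,"wz": 0},
  {"jaw": -1,"tx": 0.64,"ty": 3.55,"tz": 0.39,"wx": 0,"wy": 0,"wz": 0},
  {"jaw": -1,"tx": 0.64,"ty": 3.55,"tz": 0.39,"wx": 0,"wy": 0,"wz": 0},
  {"jaw": -1,"tx": 0.64,"ty": 3.55,"tz": 0.39,"wx": 0,"wy": 0,"wz": 0},
  {"jaw": -1,"tx": 0.64,"ty": 3.55,"tz": 0.39,"wx": 0,"wy": 0,"wz": 0},
  {"jaw": -1,"tx": 0.64,"ty": 3.55,"tz": 0.39,"wx": 0,"wy": 0,"wz": 0},
  {"jaw": -1,"tx": 0.64,"ty": 3.55,"tz": 0.39,"wx": 0,"wy": 0,"wz": 0},
  {"jaw": -1,"tx": 0.64,"ty": 3.55,"tz": 0.39,"wx": 0,"wy": 0,"wz": 0},
  {"jaw": -1,"tx": 0.64,"ty": 3.55,"tz": 0.39,"wx": 0,"wy": 0,"wz": 0},
  {"jaw": -1,"tx": 0,"ty": 0,"tz": 0,"wx": 0,"wy": 0,"wz": 0},
])

```text
clock: 33.6
tcp_pos: [0.4428, 0.2627, 0.4788]
orientation: [0.257, -0.085, 0.962, 0.024]
wrist_force: [-0.0, -1.4, -2.8]
finger_gap: 0.0575
```

Call:
carry_out([
  {"jaw": -1,"tx": 1,"ty": 0,"tz": 1.75,"wx": 0,"wy": 0,"wz": 0},
  {"jaw": -1,"tx": 1,"ty": 0,"tz": 1.75,"wx": 0,"wy": 0,"wz": 0},
  {"jaw": -1,"tx": 1,"ty": 0,"tz": 1.75,"wx": 0,"wy": 0,"wz": 0},
  {"jaw": -1,"tx": 1,"ty": 0,"tz": 1.75,"wx": 0,"wy": 0,"wz": 0},
  {"jaw": -1,"tx": 1,"ty": 0,"tz": 1.75,"wx": 0,"wy": 0,"wz": 0},
  {"jaw": -1,"tx": 1,"ty": 0,"tz": 1.75,"wx": 0,"wy": 0,"wz": 0},
  {"jaw": -1,"tx": 1,"ty": 0,"tz": 1.75,"wx": 0,"wy": 0,"wz": 0},
  {"jaw": -1,"tx": 1,"ty": 0,"tz": 1.75,"wx": 0,"wy": 0,"wz": 0},
  {"jaw": -1,"tx": 1,"ty": 0,"tz": 1.75,"wx": 0,"wy": 0,"wz": 0},
  {"jaw": -1,"tx": 1,"ty": 0,"tz": 1.75,"wx": 0,"wy": 0,"wz": 0},
  {"jaw": -1,"tx": 0,"ty": 0,"tz": 0,"wx": 0,"wy": 0,"wz": 0},
  {"jaw": -1,"tx": 0,"ty": 0,"tz": 0,"wx": 0,"wy": 0,"wz": 0},
])

```text
clock: 35.1
tcp_pos: [0.4452, 0.2607, 0.2789]
orientation: [0.258, -0.083, 0.962, 0.023]
wrist_force: [0.9, 0.6, -2.0]
finger_gap: 0.057
```

```bash
python3 - <<'E'
from h import *
st();p,R=pose();print('turn',turn(R,tool(10,60)),'shift',shift(R,np.array([.4440,.2610,.2335])-p),'dz',p[2]-.2332)
b=snap('scene','s_scene');zoom(b,310,100,470,260,4,'pics/s_scene_z.png')
E
```

```text
t 35.1 j [0.402, 0.084, -0.667, 0.307, -0.114, 0.199] tcp [0.4452, 0.2607, 0.2789] gap 0.057 F [0.9, 0.6, -2.0]
turn [-0.03  0.06 -0.09] shift [2.37 0.05 3.87] dz 0.04572021958001879
```

Call:
carry_out([
  {"jaw": -1,"tx": 0.5,"ty": 0,"tz": 0.85,"wx": 0,"wy": 0,"wz": 0},
  {"jaw": -1,"tx": 0.5,"ty": 0,"tz": 0.85,"wx": 0,"wy": 0,"wz": 0},
  {"jaw": -1,"tx": 0.5,"ty": 0,"tz": 0.85,"wx": 0,"wy": 0,"wz": 0},
  {"jaw": -1,"tx": 0.3,"ty": 0,"tz": 0.5,"wx": 0,"wy": 0,"wz": 0},
  {"jaw": -1,"tx": 0.25,"ty": 0,"tz": 0.45,"wx": 0,"wy": 0,"wz": 0},
  {"jaw": -1,"tx": 0.05,"ty": 0,"tz": 0.09,"wx": 0,"wy": 0,"wz": 0},
  {"jaw": -1,"tx": 0.05,"ty": 0,"tz": 0.09,"wx": 0,"wy": 0,"wz": 0},
  {"jaw": -1,"tx": 0.05,"ty": 0,"tz": 0.09,"wx": 0,"wy": 0,"wz": 0},
  {"jaw": -1,"tx": 0.05,"ty": 0,"tz": 0.09,"wx": 0,"wy": 0,"wz": 0},
  {"jaw": -1,"tx": 0.05,"ty": 0,"tz": 0.09,"wx": 0,"wy": 0,"wz": 0},
  {"jaw": -1,"tx": 0,"ty": 0,"tz": 0,"wx": 0,"wy": 0,"wz": 0},
])

```text
clock: 36.52
tcp_pos: [0.4452, 0.261, 0.2333]
orientation: [0.259, -0.084, 0.962, 0.022]
wrist_force: [-1.2, -2.9, 4.9]
finger_gap: 0.0576
```

Call:
carry_out([
  {"jaw": -1,"tx": 0,"ty": 0,"tz": 0,"wx": 0,"wy": 0,"wz": 0},
  {"jaw": 0.5,"tx": 0,"ty": 0,"tz": 0,"wx": 0,"wy": 0,"wz": 0},
  {"jaw": 0.7,"tx": 0,"ty": 0,"tz": 0,"wx": 0,"wy": 0,"wz": 0},
  {"jaw": 1,"tx": 0,"ty": 0,"tz": 0,"wx": 0,"wy": 0,"wz": 0},
  {"jaw": 1,"tx": 0,"ty": 0,"tz": 0,"wx": 0,"wy": 0,"wz": 0},
  {"jaw": 1,"tx": 0,"ty": 0,"tz": 0,"wx": 0,"wy": 0,"wz": 0},
  {"jaw": 1,"tx": 0,"ty": 0,"tz": 0,"wx": 0,"wy": 0,"wz": 0},
])

```text
clock: 37.4
tcp_pos: [0.4443, 0.2609, 0.232]
orientation: [0.257, -0.084, 0.962, 0.022]
wrist_force: [-0.3, -0.3, -0.2]
finger_gap: 0.0853
```

```bash
python3 - <<'E'
from h import *
st();b=snap('scene','t_scene');zoom(b,310,100,470,260,4,'pics/t_scene_z.png')
E
```

```text
t 37.4 j [0.404, 0.151, -0.733, 0.176, -0.115, 0.199] tcp [0.4443, 0.2609, 0.232] gap 0.0853 F [-0.3, -0.3, -0.2]
```

Call:
carry_out([
  {"jaw": 1,"tx": -0.75,"ty": 0,"tz": -1.3,"wx": 0,"wy": 0,"wz": 0},
  {"jaw": 1,"tx": -1.25,"ty": 0,"tz": -2.17,"wx": 0,"wy": 0,"wz": 0},
  {"jaw": 1,"tx": -1.5,"ty": 0,"tz": -2.6,"wx": 0,"wy": 0,"wz": 0},
  {"jaw": 1,"tx": -1.5,"ty": 0,"tz": -2.6,"wx": 0,"wy": 0,"wz": 0},
  {"jaw": 1,"tx": -1,"ty": -1,"tz": -1.7,"wx": 0,"wy": 0,"wz": 0},
  {"jaw": 1,"tx": 0,"ty": 0,"tz": 0,"wx": 0,"wy": 0,"wz": 0},
])

```text
clock: 38.2
tcp_pos: [0.4469, 0.2512, 0.3539]
orientation: [0.259, -0.084, 0.962, 0.022]
wrist_force: [-0.1, -0.1, 0.1]
finger_gap: 0.0855
```

```bash
python3 - <<'E'
from h import *
st();im=snap('top','u_top');caps(328,196,424,228,.005,im);print('disc');caps(215,175,300,235,.036,im)
p,R=pose();g=np.array([.55,-.093,.005+.085-.043]);psi=-9.6;R2=tool(psi,60);w=turn(R,R2);z=R2.as_matrix()[:,2]
tp=g-z*.255;s=shift(R,tp-p);print('tp',tp,'shift',s,s/12,'turn',w,w/3)
simrows([(12,*(s/12),*(0,0,0)),(3,0,0,0,*(w/3)),(5,0,0,2,0,0,0)],q(),p,R)
E
```

```text
t 38.2 j [0.381, -0.004, -0.552, 0.505, -0.104, 0.18] tcp [0.4469, 0.2512, 0.3539] gap 0.0855 F [-0.1, -0.1, 0.1]
cap px [342.8 207.2] 161 {'tall': [0.5464, -0.0893], 'mid': [0.5482, -0.0912], 'short': [0.55, -0.093]}
disc
tp [ 0.42428551 -0.07173698  0.26783648] shift [ 10.94 -31.42   3.45] [ 0.91166667 -2.61833333  0.2875    ] turn [ 9.75  0.03 16.94] [3.25       0.01       5.64666667]
 row (12, np.float64(0.9116666666666666), np.float64(-2.6183333333333336), np.float64(0.28750000000000003), 0, 0, 0) -> p [0.424, -0.072, 0.268] q [-0.44, -0.06, -0.83, 0.36, 0.29, -0.55] err 0.0 0.0 speed [0.23, 0.08, 0.11, 0.06, 0.09, 0.17]
 row (3, 0, 0, 0, np.float64(3.25), np.float64(0.01), np.float64(5.646666666666667)) -> p [0.424, -0.072, 0.268] q [-0.39, -0.08, -0.86, 0.27, 0.11, -0.19] err 0.0 0.0 speed [0.23, 0.08, 0.11, 0.09, 0.16, 0.31]
 row (5, 0, 0, 2, 0, 0, 0) -> p [0.474, -0.08, 0.181] q [-0.36, 0.18, -0.88, -0.0, 0.1, -0.17] err 0.0 0.0 speed [0.23, 0.16, 0.11, 0.15, 0.16, 0.31]
```

Call:
carry_out([
  {"jaw": 1,"tx": 0.91,"ty": -2.62,"tz": 0.29,"wx": 0,"wy": 0,"wz": 0},
  {"jaw": 1,"tx": 0.91,"ty": -2.62,"tz": 0.29,"wx": 0,"wy": 0,"wz": 0},
  {"jaw": 1,"tx": 0.91,"ty": -2.62,"tz": 0.29,"wx": 0,"wy": 0,"wz": 0},
  {"jaw": 1,"tx": 0.91,"ty": -2.62,"tz": 0.29,"wx": 0,"wy": 0,"wz": 0},
  {"jaw": 1,"tx": 0.91,"ty": -2.62,"tz": 0.29,"wx": 0,"wy": 0,"wz": 0},
  {"jaw": 1,"tx": 0.91,"ty": -2.62,"tz": 0.29,"wx": 0,"wy": 0,"wz": 0},
  {"jaw": 1,"tx": 0.91,"ty": -2.62,"tz": 0.29,"wx": 0,"wy": 0,"wz": 0},
  {"jaw": 1,"tx": 0.91,"ty": -2.62,"tz": 0.29,"wx": 0,"wy": 0,"wz": 0},
  {"jaw": 1,"tx": 0.91,"ty": -2.62,"tz": 0.29,"wx": 0,"wy": 0,"wz": 0},
  {"jaw": 1,"tx": 0.91,"ty": -2.62,"tz": 0.29,"wx": 0,"wy": 0,"wz": 0},
  {"jaw": 1,"tx": 0.91,"ty": -2.62,"tz": 0.29,"wx": 0,"wy": 0,"wz": 0},
  {"jaw": 1,"tx": 0.91,"ty": -2.62,"tz": 0.29,"wx": 0,"wy": 0,"wz": 0},
  {"jaw": 1,"tx": 0,"ty": 0,"tz": 0,"wx": 3.25,"wy": 0,"wz": 5.65},
  {"jaw": 1,"tx": 0,"ty": 0,"tz": 0,"wx": 3.25,"wy": 0,"wz": 5.65},
  {"jaw": 1,"tx": 0,"ty": 0,"tz": 0,"wx": 3.25,"wy": 0,"wz": 5.65},
  {"jaw": 1,"tx": 0,"ty": 0,"tz": 0,"wx": 0,"wy": 0,"wz": 0},
  {"jaw": 1,"tx": 0,"ty": 0,"tz": 0,"wx": 0,"wy": 0,"wz": 0},
])

```text
clock: 40.38
tcp_pos: [0.4243, -0.0716, 0.2667]
orientation: [0.257, 0.08, 0.963, -0.021]
wrist_force: [-0.7, -0.3, 0.9]
finger_gap: 0.0854
```

```bash
python3 - <<'E'
from h import *
st();im=snap('top','v_top');caps(328,196,424,228,.005,im);print('disc');caps(215,175,300,235,.036,im,30)
snap('wrist','v_wrist')
rel([.55,-.093,.047],-9.6,60)
E
```

```text
t 40.38 j [-0.387, -0.075, -0.862, 0.272, 0.11, -0.194] tcp [0.4243, -0.0716, 0.2667] gap 0.0854 F [-0.7, -0.3, 0.9]
cap px [342.8 207.2] 160 {'tall': [0.5465, -0.0892], 'mid': [0.5483, -0.0911], 'short': [0.5501, -0.0929]}
disc
turn [ 0.02 -0.08  0.09] shift present [-0.03  0.01  9.93] shift new frame [-0.02  0.01  9.93]
```

Call:
carry_out([
  {"jaw": 1,"tx": 0,"ty": 0,"tz": 1.5,"wx": 0,"wy": 0,"wz": 0},
  {"jaw": 1,"tx": 0,"ty": 0,"tz": 1.5,"wx": 0,"wy": 0,"wz": 0},
  {"jaw": 1,"tx": 0,"ty": 0,"tz": 1.5,"wx": 0,"wy": 0,"wz": 0},
  {"jaw": 1,"tx": 0,"ty": 0,"tz": 1.5,"wx": 0,"wy": 0,"wz": 0},
  {"jaw": 1,"tx": 0,"ty": 0,"tz": 1.5,"wx": 0,"wy": 0,"wz": 0},
  {"jaw": 1,"tx": 0,"ty": 0,"tz": 1.2,"wx": 0,"wy": 0,"wz": 0},
  {"jaw": 1,"tx": 0,"ty": 0,"tz": 1.2,"wx": 0,"wy": 0,"wz": 0},
  {"jaw": 1,"tx": 0,"ty": 0,"tz": 0,"wx": 0,"wy": 0,"wz": 0},
  {"jaw": 1,"tx": 0,"ty": 0,"tz": 0,"wx": 0,"wy": 0,"wz": 0},
  {"jaw": -1,"tx": 0,"ty": 0,"tz": 0,"wx": 0,"wy": 0,"wz": 0},
  {"jaw": -1,"tx": 0,"ty": 0,"tz": 0,"wx": 0,"wy": 0,"wz": 0},
  {"jaw": -1,"tx": 0,"ty": 0,"tz": 0,"wx": 0,"wy": 0,"wz": 0},
  {"jaw": -1,"tx": 0,"ty": 0,"tz": 0,"wx": 0,"wy": 0,"wz": 0},
  {"jaw": -1,"tx": 0,"ty": 0,"tz": 0,"wx": 0,"wy": 0,"wz": 0},
  {"jaw": -1,"tx": 0,"ty": 0,"tz": 0,"wx": 0,"wy": 0,"wz": 0},
], force=80)

```text
clock: 42.35
tcp_pos: [0.4735, -0.0803, 0.1828]
orientation: [0.259, 0.081, 0.962, -0.022]
wrist_force: [-3.1, 0.4, 6.8]
finger_gap: 0.0578
```

```bash
python3 - <<'E'
from h import *
st();b=snap('scene','w_scene');zoom(b,190,100,350,230,5,'pics/w_scene_z.png')
p,R=pose();print('jar rel TCP',np.array([.5501,-.0929,.005])-p)
a=np.deg2rad(-9.6);tp=np.array([.58*np.cos(a),.58*np.sin(a),.56]);s=shift(R,tp-p-[0,0,.12]);print('to mix after .12',s,s/8)
R2=tool(-9.6,-15,160);w=turn(R,R2);print('turn',w/18)
u=shift(R,[0,0,.12]);print(u)
simrows([(6,*(u/6),0,0,0),(8,*(s/8),0,0,0),(18,0,0,0,*(w/18))],q(),p,R)
E
```

```text
t 42.35 j [-0.361, 0.174, -0.883, -0.003, 0.095, -0.169] tcp [0.4735, -0.0803, 0.1828] gap 0.0578 F [-3.1, 0.4, 6.8]
jar rel TCP [ 0.07660436 -0.01256621 -0.17777505]
to mix after .12 [-2.152e+01 -1.000e-02 -1.726e+01] [-2.6900e+00 -1.2500e-03 -2.1575e+00]
turn [-5.51777778 -0.97111111  7.20111111]
[ -6.01  -0.02 -10.38]
 row (6, np.float64(-1.0016666666666667), np.float64(-0.0033333333333333335), np.float64(-1.7300000000000002), 0, 0, 0) -> p [0.473, -0.08, 0.303] q [-0.36, -0.03, -0.71, 0.37, 0.1, -0.17] err 0.0 0.0 speed [0.0, 0.13, 0.08, 0.17, 0.0, 0.0]
 row (8, np.float64(-2.69), np.float64(-0.00125), np.float64(-2.1575), 0, 0, 0) -> p [0.572, -0.097, 0.56] q [-0.32, 0.05, 0.02, 1.01, 0.08, -0.14] err 0.0 0.0 speed [0.02, 0.13, 0.27, 0.23, 0.01, 0.01]
 row (18, 0, 0, 0, np.float64(-5.517777777777777), np.float64(-0.9711111111111111), np.float64(7.2011111111111115)) -> p [0.572, -0.097, 0.56] q [-0.34, -0.01, -0.83, -1.09, 0.17, 2.84] err 0.0 0.0 speed [0.08, 0.13, 0.27, 0.56, 0.31, 0.59]
```

Call:
carry_out([
  {"jaw": -1,"tx": -0.5,"ty": 0,"tz": -0.87,"wx": 0,"wy": 0,"wz": 0},
  {"jaw": -1,"tx": -1,"ty": 0,"tz": -1.73,"wx": 0,"wy": 0,"wz": 0},
  {"jaw": -1,"tx": -1,"ty": 0,"tz": -1.73,"wx": 0,"wy": 0,"wz": 0},
  {"jaw": -1,"tx": -1,"ty": 0,"tz": -1.73,"wx": 0,"wy": 0,"wz": 0},
  {"jaw": -1,"tx": -1,"ty": 0,"tz": -1.73,"wx": 0,"wy": 0,"wz": 0},
  {"jaw": -1,"tx": -1.5,"ty": 0,"tz": -2.6,"wx": 0,"wy": 0,"wz": 0},
  {"jaw": -1,"tx": -2.7,"ty": 0,"tz": -2.16,"wx": 0,"wy": 0,"wz": 0},
  {"jaw": -1,"tx": -2.7,"ty": 0,"tz": -2.16,"wx": 0,"wy": 0,"wz": 0},
  {"jaw": -1,"tx": -2.7,"ty": 0,"tz": -2.16,"wx": 0,"wy": 0,"wz": 0},
  {"jaw": -1,"tx": -2.7,"ty": 0,"tz": -2.16,"wx": 0,"wy": 0,"wz": 0},
  {"jaw": -1,"tx": -2.7,"ty": 0,"tz": -2.16,"wx": 0,"wy": 0,"wz": 0},
  {"jaw": -1,"tx": -2.7,"ty": 0,"tz": -2.16,"wx": 0,"wy": 0,"wz": 0},
  {"jaw": -1,"tx": -2.7,"ty": 0,"tz": -2.16,"wx": 0,"wy": 0,"wz": 0},
  {"jaw": -1,"tx": -2.7,"ty": 0,"tz": -2.16,"wx": 0,"wy": 0,"wz": 0},
  {"jaw": -1,"tx": 0,"ty": 0,"tz": 0,"wx": 0,"wy": 0,"wz": 0},
], force=100)

```text
clock: 44.28
tcp_pos: [0.5733, -0.0968, 0.5621]
orientation: [0.26, 0.08, 0.962, -0.022]
wrist_force: [0.4, 0.8, -3.0]
finger_gap: 0.0575
```

Call:
carry_out([
  {"jaw": -1,"tx": 0,"ty": 0,"tz": 0,"wx": -5.5,"wy": -1,"wz": 7.2},
  {"jaw": -1,"tx": 0,"ty": 0,"tz": 0,"wx": -5.5,"wy": -1,"wz": 7.2},
  {"jaw": -1,"tx": 0,"ty": 0,"tz": 0,"wx": -5.5,"wy": -1,"wz": 7.2},
  {"jaw": -1,"tx": 0,"ty": 0,"tz": 0,"wx": -5.5,"wy": -1,"wz": 7.2},
  {"jaw": -1,"tx": 0,"ty": 0,"tz": 0,"wx": -5.5,"wy": -1,"wz": 7.2},
  {"jaw": -1,"tx": 0,"ty": 0,"tz": 0,"wx": -5.5,"wy": -1,"wz": 7.2},
  {"jaw": -1,"tx": 0,"ty": 0,"tz": 0,"wx": -5.5,"wy": -1,"wz": 7.2},
  {"jaw": -1,"tx": 0,"ty": 0,"tz": 0,"wx": -5.5,"wy": -1,"wz": 7.2},
  {"jaw": -1,"tx": 0,"ty": 0,"tz": 0,"wx": -5.5,"wy": -1,"wz": 7.2},
  {"jaw": -1,"tx": 0,"ty": 0,"tz": 0,"wx": -5.5,"wy": -1,"wz": 7.2},
  {"jaw": -1,"tx": 0,"ty": 0,"tz": 0,"wx": -5.5,"wy": -1,"wz": 7.2},
  {"jaw": -1,"tx": 0,"ty": 0,"tz": 0,"wx": -5.5,"wy": -1,"wz": 7.2},
  {"jaw": -1,"tx": 0,"ty": 0,"tz": 0,"wx": -5.5,"wy": -1,"wz": 7.2},
  {"jaw": -1,"tx": 0,"ty": 0,"tz": 0,"wx": -5.5,"wy": -1,"wz": 7.2},
  {"jaw": -1,"tx": 0,"ty": 0,"tz": 0,"wx": -5.5,"wy": -1,"wz": 7.2},
  {"jaw": -1,"tx": 0,"ty": 0,"tz": 0,"wx": -5.5,"wy": -1,"wz": 7.2},
  {"jaw": -1,"tx": 0,"ty": 0,"tz": 0,"wx": -5.5,"wy": -1,"wz": 7.2},
  {"jaw": -1,"tx": 0,"ty": 0,"tz": 0,"wx": -5.5,"wy": -1,"wz": 7.2},
  {"jaw": -1,"tx": 0,"ty": 0,"tz": 0,"wx": 0,"wy": 0,"wz": 0},
  {"jaw": -1,"tx": 0,"ty": 0,"tz": 0,"wx": 0,"wy": 0,"wz": 0},
])

```text
clock: 46.78
tcp_pos: [0.5724, -0.0965, 0.5579]
orientation: [0.205, 0.609, 0.057, 0.764]
wrist_force: [-0.0, 0.1, -2.5]
finger_gap: 0.0571
```

```bash
python3 - <<'E'
from h import *
st();b=snap('scene','x_scene');im=snap('top','x_top')
p,R=pose();ax=tool(-20.8,60).inv().apply([0,0,1]);print('tilt',np.rad2deg(np.arccos(R.apply(ax)[2])))
E
```

```text
t 46.77 j [-0.342, -0.01, -0.83, -1.078, 0.166, 2.83] tcp [0.5724, -0.0965, 0.5579] gap 0.0571 F [-0.0, 0.1, -2.5]
tilt 132.31496628531295
```

Call:
carry_out([
  {"jaw": -1,"tx": 0,"ty": 0,"tz": 0,"wx": 0,"wy": 0,"wz": 0},
  {"jaw": -1,"tx": 0,"ty": 0,"tz": 0,"wx": 5.5,"wy": 1,"wz": -7.2},
  {"jaw": -1,"tx": 0,"ty": 0,"tz": 0,"wx": 5.5,"wy": 1,"wz": -7.2},
  {"jaw": -1,"tx": 0,"ty": 0,"tz": 0,"wx": 5.5,"wy": 1,"wz": -7.2},
  {"jaw": -1,"tx": 0,"ty": 0,"tz": 0,"wx": 5.5,"wy": 1,"wz": -7.2},
  {"jaw": -1,"tx": 0,"ty": 0,"tz": 0,"wx": 5.5,"wy": 1,"wz": -7.2},
  {"jaw": -1,"tx": 0,"ty": 0,"tz": 0,"wx": 5.5,"wy": 1,"wz": -7.2},
  {"jaw": -1,"tx": 0,"ty": 0,"tz": 0,"wx": 5.5,"wy": 1,"wz": -7.2},
  {"jaw": -1,"tx": 0,"ty": 0,"tz": 0,"wx": 5.5,"wy": 1,"wz": -7.2},
  {"jaw": -1,"tx": 0,"ty": 0,"tz": 0,"wx": 5.5,"wy": 1,"wz": -7.2},
  {"jaw": -1,"tx": 0,"ty": 0,"tz": 0,"wx": 5.5,"wy": 1,"wz": -7.2},
  {"jaw": -1,"tx": 0,"ty": 0,"tz": 0,"wx": 5.5,"wy": 1,"wz": -7.2},
  {"jaw": -1,"tx": 0,"ty": 0,"tz": 0,"wx": 5.5,"wy": 1,"wz": -7.2},
  {"jaw": -1,"tx": 0,"ty": 0,"tz": 0,"wx": 5.5,"wy": 1,"wz": -7.2},
  {"jaw": -1,"tx": 0,"ty": 0,"tz": 0,"wx": 5.5,"wy": 1,"wz": -7.2},
  {"jaw": -1,"tx": 0,"ty": 0,"tz": 0,"wx": 5.5,"wy": 1,"wz": -7.2},
  {"jaw": -1,"tx": 0,"ty": 0,"tz": 0,"wx": 5.5,"wy": 1,"wz": -7.2},
  {"jaw": -1,"tx": 0,"ty": 0,"tz": 0,"wx": 5.5,"wy": 1,"wz": -7.2},
  {"jaw": -1,"tx": 0,"ty": 0,"tz": 0,"wx": 5.5,"wy": 1,"wz": -7.2},
  {"jaw": -1,"tx": 0,"ty": 0,"tz": 0,"wx": 0,"wy": 0,"wz": 0},
])

```text
clock: 49.38
tcp_pos: [0.5732, -0.0964, 0.5597]
orientation: [0.258, 0.081, 0.962, -0.021]
wrist_force: [0.2, 0.4, -3.0]
finger_gap: 0.057
```

```bash
python3 - <<'E'
from h import *
st();p,R=pose();R2=tool(0,60);w=turn(R,R2);print('turn',w,(w/2).round(2))
tp=np.array([.4319,.1149,.294]);s=shift(R2,tp-p);print('shift after',s,s/12)
d=shift(R2,[0,0,-.08])
simrows([(2,0,0,0,*(w/2)),(12,*(s/12),0,0,0),(8,*(d/8),0,0,0)],q(),p,R)
E
```

```text
t 49.38 j [-0.322, 0.059, 0.023, 1.016, 0.078, -0.134] tcp [0.5732, -0.0964, 0.5597] gap 0.057 F [0.2, 0.4, -3.0]
turn [-4.75  0.04 -8.29] [-2.38  0.02 -4.14]
shift after [25.52 21.13 15.95] [2.12666667 1.76083333 1.32916667]
 row (2, 0, 0, 0, np.float64(-2.375), np.float64(0.02), np.float64(-4.145)) -> p [0.573, -0.096, 0.56] q [-0.34, 0.06, 0.03, 1.04, 0.17, -0.3] err 0.0 0.0 speed [0.03, 0.01, 0.02, 0.04, 0.12, 0.21]
 row (12, np.float64(2.1266666666666665), np.float64(1.7608333333333333), np.float64(1.3291666666666666), 0, 0, 0) -> p [0.432, 0.115, 0.294] q [0.09, -0.08, -0.79, 0.34, -0.05, 0.08] err 0.0 0.0 speed [0.15, 0.1, 0.23, 0.16, 0.12, 0.21]
 row (8, np.float64(0.5), np.float64(0.0), np.float64(0.86625), 0, 0, 0) -> p [0.432, 0.115, 0.214] q [0.09, 0.06, -0.91, 0.08, -0.05, 0.08] err 0.0 0.0 speed [0.15, 0.1, 0.23, 0.16, 0.12, 0.21]
```

Call:
carry_out([
  {"jaw": -1,"tx": 0,"ty": 0,"tz": 0,"wx": -2.38,"wy": 0,"wz": -4.14},
  {"jaw": -1,"tx": 0,"ty": 0,"tz": 0,"wx": -2.38,"wy": 0,"wz": -4.14},
  {"jaw": -1,"tx": 2.13,"ty": 1.76,"tz": 1.33,"wx": 0,"wy": 0,"wz": 0},
  {"jaw": -1,"tx": 2.13,"ty": 1.76,"tz": 1.33,"wx": 0,"wy": 0,"wz": 0},
  {"jaw": -1,"tx": 2.13,"ty": 1.76,"tz": 1.33,"wx": 0,"wy": 0,"wz": 0},
  {"jaw": -1,"tx": 2.13,"ty": 1.76,"tz": 1.33,"wx": 0,"wy": 0,"wz": 0},
  {"jaw": -1,"tx": 2.13,"ty": 1.76,"tz": 1.33,"wx": 0,"wy": 0,"wz": 0},
  {"jaw": -1,"tx": 2.13,"ty": 1.76,"tz": 1.33,"wx": 0,"wy": 0,"wz": 0},
  {"jaw": -1,"tx": 2.13,"ty": 1.76,"tz": 1.33,"wx": 0,"wy": 0,"wz": 0},
  {"jaw": -1,"tx": 2.13,"ty": 1.76,"tz": 1.33,"wx": 0,"wy": 0,"wz": 0},
  {"jaw": -1,"tx": 2.13,"ty": 1.76,"tz": 1.33,"wx": 0,"wy": 0,"wz": 0},
  {"jaw": -1,"tx": 2.13,"ty": 1.76,"tz": 1.33,"wx": 0,"wy": 0,"wz": 0},
  {"jaw": -1,"tx": 2.13,"ty": 1.76,"tz": 1.33,"wx": 0,"wy": 0,"wz": 0},
  {"jaw": -1,"tx": 2.13,"ty": 1.76,"tz": 1.33,"wx": 0,"wy": 0,"wz": 0},
  {"jaw": -1,"tx": 0,"ty": 0,"tz": 0,"wx": 0,"wy": 0,"wz": 0},
  {"jaw": -1,"tx": 0,"ty": 0,"tz": 0,"wx": 0,"wy": 0,"wz": 0},
])

```text
clock: 51.38
tcp_pos: [0.4321, 0.1141, 0.2944]
orientation: [0.26, 0.001, 0.966, 0.0]
wrist_force: [0.6, 0.3, -1.9]
finger_gap: 0.0573
```

```bash
python3 - <<'E'
from h import *
st();p,R=pose();print('turn',turn(R,tool(0,60)),'shift',shift(R,np.array([.4319,.1149,.2138])-p),'dz',p[2]-.2138)
b=snap('scene','y_scene');zoom(b,310,100,470,260,4,'pics/y_scene_z.png')
E
```

```text
t 51.38 j [0.091, -0.077, -0.786, 0.338, -0.046, 0.08] tcp [0.4321, 0.1141, 0.2944] gap 0.0573 F [0.6, 0.3, -1.9]
turn [-0.01  0.1  -0.07] shift [4.06 0.08 6.96] dz 0.08056593666349304
```

```bash
python3 - <<'E'
from h import *
im=snap('top','z_top');zoom(im,190,150,350,290,5,'pics/z_top_z.png')
for c in ():pass
b=cv2.imread('pics/y_scene.png').astype(int)
m=np.zeros(b.shape[:2],bool);m[195:220,360:385]=1
for c,s in blobs((b.min(2)>150)&m,30,400): print('scene cap',c,s)
E
```

```text
scene cap [375.0443038  203.07278481] [363 195  22  25 316]
```

```bash
python3 - <<'E'
from h import *
c=np.array([.5146,.1947])
for n,u,z in (('tall',(254.2,185.4),.161),('mid',(223,218.2),.141)):
    P=plane('top',u,z)[:2];print(n,P,np.linalg.norm(P-c))
o=tri('top',(254.2,185.4),'scene',(310+253/4,100+412/4));print(o)
E
```

```text
tall [0.61453814 0.17636528] 0.10160606941627635
mid [0.51996227 0.2726056 ] 0.07808992517489644
(array([0.61385183, 0.17691151, 0.16546688]), np.float64(0.001976812026898688))
```

Call:
carry_out([
  {"jaw": -1,"tx": 0.5,"ty": 0,"tz": 0.86,"wx": 0,"wy": 0,"wz": 0},
  {"jaw": -1,"tx": 0.75,"ty": 0,"tz": 1.3,"wx": 0,"wy": 0,"wz": 0},
  {"jaw": -1,"tx": 0.75,"ty": 0,"tz": 1.3,"wx": 0,"wy": 0,"wz": 0},
  {"jaw": -1,"tx": 0.75,"ty": 0,"tz": 1.3,"wx": 0,"wy": 0,"wz": 0},
  {"jaw": -1,"tx": 0.5,"ty": 0,"tz": 0.86,"wx": 0,"wy": 0,"wz": 0},
  {"jaw": -1,"tx": 0.3,"ty": 0,"tz": 0.5,"wx": 0,"wy": 0,"wz": 0},
  {"jaw": -1,"tx": 0.25,"ty": 0,"tz": 0.43,"wx": 0,"wy": 0,"wz": 0},
  {"jaw": -1,"tx": 0.05,"ty": 0,"tz": 0.09,"wx": 0,"wy": 0,"wz": 0},
  {"jaw": -1,"tx": 0.05,"ty": 0,"tz": 0.09,"wx": 0,"wy": 0,"wz": 0},
  {"jaw": -1,"tx": 0.05,"ty": 0,"tz": 0.09,"wx": 0,"wy": 0,"wz": 0},
  {"jaw": -1,"tx": 0.05,"ty": 0,"tz": 0.09,"wx": 0,"wy": 0,"wz": 0},
  {"jaw": -1,"tx": 0,"ty": 0,"tz": 0,"wx": 0,"wy": 0,"wz": 0},
])

```text
clock: 52.98
tcp_pos: [0.4316, 0.1143, 0.214]
orientation: [0.259, 0.0, 0.966, -0.0]
wrist_force: [-0.3, -0.0, 0.0]
finger_gap: 0.0572
```

Call:
carry_out([
  {"jaw": -1,"tx": 0.05,"ty": 0,"tz": 0.09,"wx": 0,"wy": 0,"wz": 0},
  {"jaw": -1,"tx": 0,"ty": 0,"tz": 0,"wx": 0,"wy": 0,"wz": 0},
  {"jaw": 0.5,"tx": 0,"ty": 0,"tz": 0,"wx": 0,"wy": 0,"wz": 0},
  {"jaw": 0.7,"tx": 0,"ty": 0,"tz": 0,"wx": 0,"wy": 0,"wz": 0},
  {"jaw": 1,"tx": 0,"ty": 0,"tz": 0,"wx": 0,"wy": 0,"wz": 0},
  {"jaw": 1,"tx": 0,"ty": 0,"tz": 0,"wx": 0,"wy": 0,"wz": 0},
  {"jaw": 1,"tx": 0,"ty": 0,"tz": 0,"wx": 0,"wy": 0,"wz": 0},
  {"jaw": 1,"tx": 0,"ty": 0,"tz": 0,"wx": 0,"wy": 0,"wz": 0},
])

```text
clock: 53.98
tcp_pos: [0.4311, 0.1142, 0.2123]
orientation: [0.258, 0.0, 0.966, -0.0]
wrist_force: [-0.4, -0.3, 0.3]
finger_gap: 0.0852
```

Call:
carry_out([
  {"jaw": 1,"tx": -0.75,"ty": 0,"tz": -1.3,"wx": 0,"wy": 0,"wz": 0},
  {"jaw": 1,"tx": -1.25,"ty": 0,"tz": -2.17,"wx": 0,"wy": 0,"wz": 0},
  {"jaw": 1,"tx": -1.5,"ty": 0,"tz": -2.6,"wx": 0,"wy": 0,"wz": 0},
  {"jaw": 1,"tx": -1.5,"ty": 0,"tz": -2.6,"wx": 0,"wy": 0,"wz": 0},
  {"jaw": 1,"tx": -1.5,"ty": 0,"tz": -2.6,"wx": 0,"wy": 0,"wz": 0},
  {"jaw": 1,"tx": -1.5,"ty": 0,"tz": -2.6,"wx": 0,"wy": 0,"wz": 0},
  {"jaw": 1,"tx": 0,"ty": 0,"tz": 0,"wx": 0,"wy": 0,"wz": 0},
])

```text
clock: 54.85
tcp_pos: [0.4322, 0.1145, 0.3754]
orientation: [0.261, 0.0, 0.965, -0.0]
wrist_force: [-0.7, 0.1, -0.0]
finger_gap: 0.0857
```

```bash
python3 - <<'E'
from h import *
st();b=snap('scene','A_scene');zoom(b,310,100,470,260,4,'pics/A_scene_z.png')
im=snap('top','A_top');zoom(im,190,150,350,290,5,'pics/A_top_z.png')
E
```

```text
t 54.85 j [0.093, -0.16, -0.637, 0.567, -0.047, 0.08] tcp [0.4322, 0.1145, 0.3754] gap 0.0857 F [-0.7, 0.1, -0.0]
```

```bash
python3 - <<'E'
from h import *
print(plane('top',(246.3,259.2),.146),tri('top',(246.3,259.2),'scene',(384,160.5)))
st();p,R=pose();R2=tool(0,90);w=turn(R,R2);print('turn',w)
h=np.array([.397,.2025]);tp=np.array([*h,.36]);s=shift(R,tp-p);print('shift now',s, s/4)
print(R2.as_matrix().round(2).tolist())
simrows([(4,*(s/4),0,0,0),(4,0,0,0,*(w/4)),(4,0,0,2.07,0,0,0)],q(),p,R)
# circle IK
C=np.array([.5146,.1947]);qq=np.array([.3,0,-.5,1,0,0]);em=0;L=[]
for a in np.arange(0,391,10):
    t=np.deg2rad(176.2+a);pp=np.array([*(C+.118*np.array([np.cos(t),np.sin(t)])),.277]);qq,e,an=ik(pp,R2,qq);em=max(em,e,an);L.append(qq)
L=np.array(L);print(em,L.min(0).round(2),L.max(0).round(2),np.abs(np.diff(L,axis=0)).max(0).round(3))
E
```

```text
[0.3964189  0.20332159 0.146     ] (array([0.39637929, 0.2029377 , 0.13896536]), np.float64(0.0024150955305172533))
t 54.95 j [0.093, -0.158, -0.642, 0.566, -0.047, 0.08] tcp [0.4309, 0.1143, 0.3721] gap 0.0854 F [-0.8, 0.1, 0.2]
turn [-6.000e-02  2.994e+01 -2.000e-02]
shift now [ 3.54  8.81 -0.65] [ 0.885   2.2025 -0.1625]
[[-1.0, 0.0, 0.0], [0.0, 1.0, 0.0], [-0.0, 0.0, -1.0]]
 row (4, np.float64(0.885), np.float64(2.2025), np.float64(-0.1625), 0, 0, 0) -> p [0.397, 0.202, 0.36] q [0.34, -0.13, -0.65, 0.56, -0.17, 0.3] err 0.0 0.0 speed [0.19, 0.04, 0.02, 0.01, 0.08, 0.14]
 row (4, 0, 0, 0, np.float64(-0.015), np.float64(7.485), np.float64(-0.005)) -> p [0.397, 0.202, 0.36] q [0.29, 0.08, -0.35, 1.14, 0.0, 0.29] err 0.0 0.0 speed [0.19, 0.19, 0.2, 0.4, 0.11, 0.14]
 row (4, 0, 0, 2.07, 0, 0, 0) -> p [0.397, 0.202, 0.277] q [0.29, 0.15, -0.49, 0.93, 0.0, 0.29] err 0.0 0.0 speed [0.19, 0.19, 0.2, 0.4, 0.11, 0.14]
1.304512969202907e-06 [-0.01  0.13 -0.52  0.92 -0.   -0.01] [0.43 0.55 0.09 1.11 0.   0.43] [0.048 0.036 0.053 0.018 0.    0.048]
```

Call:
carry_out([
  {"jaw": 1,"tx": 0.9,"ty": 2.2,"tz": -0.16,"wx": 0,"wy": 0,"wz": 0},
  {"jaw": 1,"tx": 0.9,"ty": 2.2,"tz": -0.16,"wx": 0,"wy": 0,"wz": 0},
  {"jaw": 1,"tx": 0.9,"ty": 2.2,"tz": -0.16,"wx": 0,"wy": 0,"wz": 0},
  {"jaw": 1,"tx": 0.9,"ty": 2.2,"tz": -0.16,"wx": 0,"wy": 0,"wz": 0},
  {"jaw": 1,"tx": 0,"ty": 0,"tz": 0,"wx": 0,"wy": 7.5,"wz": 0},
  {"jaw": 1,"tx": 0,"ty": 0,"tz": 0,"wx": 0,"wy": 7.5,"wz": 0},
  {"jaw": 1,"tx": 0,"ty": 0,"tz": 0,"wx": 0,"wy": 7.5,"wz": 0},
  {"jaw": 1,"tx": 0,"ty": 0,"tz": 0,"wx": 0,"wy": 7.5,"wz": 0},
  {"jaw": 1,"tx": 0,"ty": 0,"tz": 0,"wx": 0,"wy": 0,"wz": 0},
  {"jaw": 1,"tx": 0,"ty": 0,"tz": 0,"wx": 0,"wy": 0,"wz": 0},
])

```text
clock: 56.2
tcp_pos: [0.3966, 0.2023, 0.3588]
orientation: [-0.0, 0.0, 1.0, -0.001]
wrist_force: [0.8, 0.1, 0.8]
finger_gap: 0.0853
```

```bash
python3 - <<'E'
from h import *
st();p,R=pose();print('turn',turn(R,tool(0,90)),'shift',shift(R,np.array([.3965,.2030,.277])-p))
snap('wrist','B_wrist');c=cal('wrist');print('handle top px',proj('wrist',[.3965,.203,.146],c))
E
```

```text
t 56.2 j [0.291, 0.085, -0.354, 1.132, -0.001, 0.292] tcp [0.3966, 0.2023, 0.3588] gap 0.0853 F [0.8, 0.1, 0.8]
turn [-0.08 -0.01 -0.03] shift [0.01 0.08 8.18]
handle top px [319.27667652 224.97356339]
```

Call:
carry_out([
  {"jaw": 1,"tx": 0,"ty": 0,"tz": 1.5,"wx": 0,"wy": 0,"wz": 0},
  {"jaw": 1,"tx": 0,"ty": 0,"tz": 2,"wx": 0,"wy": 0,"wz": 0},
  {"jaw": 1,"tx": 0,"ty": 0,"tz": 2,"wx": 0,"wy": 0,"wz": 0},
  {"jaw": 1,"tx": 0,"ty": 0,"tz": 1.5,"wx": 0,"wy": 0,"wz": 0},
  {"jaw": 1,"tx": 0,"ty": 0,"tz": 1.2,"wx": 0,"wy": 0,"wz": 0},
  {"jaw": 1,"tx": 0,"ty": 0,"tz": 0,"wx": 0,"wy": 0,"wz": 0},
  {"jaw": -1,"tx": 0,"ty": 0,"tz": 0,"wx": 0,"wy": 0,"wz": 0},
  {"jaw": -1,"tx": 0,"ty": 0,"tz": 0,"wx": 0,"wy": 0,"wz": 0},
  {"jaw": -1,"tx": 0,"ty": 0,"tz": 0,"wx": 0,"wy": 0,"wz": 0},
  {"jaw": -1,"tx": 0,"ty": 0,"tz": 0,"wx": 0,"wy": 0,"wz": 0},
  {"jaw": -1,"tx": 0,"ty": 0,"tz": 0,"wx": 0,"wy": 0,"wz": 0},
  {"jaw": -1,"tx": 0,"ty": 0,"tz": 0,"wx": 0,"wy": 0,"wz": 0},
  {"jaw": -1,"tx": 0,"ty": 0,"tz": 0,"wx": 0,"wy": 0,"wz": 0},
  {"jaw": -1,"tx": 0,"ty": 0,"tz": 0,"wx": 0,"wy": 0,"wz": 0},
], force=40)

```text
clock: 58.0
tcp_pos: [0.397, 0.2024, 0.2785]
orientation: [0.0, 0.0, 1.0, -0.0]
wrist_force: [-1.1, 0.6, 5.7]
finger_gap: 0.0229
```

```bash
python3 - <<'E'
from h import *
st();p,R=pose()
C=np.array([.5146,.1947]);d=p[:2]-C;print('r',np.linalg.norm(d),'phi',np.rad2deg(np.arctan2(d[1],d[0])))
a0=np.arctan2(d[1],d[0]);r=.118
ang=[0]+list(np.cumsum([2,5]+[7.5]*80))
P=[C+r*np.array([np.cos(a0+np.deg2rad(a)),np.sin(a0+np.deg2rad(a))]) for a in ang]
for i in range(56):
    e=P[i+1]-P[i];print(i,ang[i+1],'tx %.2f ty %.2f'%(-e[0]*100,e[1]*100),end=' | ')
E
```

```text
t 58.0 j [0.291, 0.149, -0.492, 0.93, -0.001, 0.292] tcp [0.397, 0.2024, 0.2785] gap 0.0229 F [-1.1, 0.6, 5.7]
r 0.11788195610675528 phi 176.258597023073
0 2.0 tx 0.02 ty -0.41 | 1 7.0 tx -0.01 ty -1.03 | 2 14.5 tx -0.19 ty -1.53 | 3 22.0 tx -0.39 ty -1.49 | 4 29.5 tx -0.58 ty -1.43 | 5 37.0 tx -0.76 ty -1.34 | 6 44.5 tx -0.93 ty -1.23 | 7 52.0 tx -1.08 ty -1.10 | 8 59.5 tx -1.22 ty -0.95 | 9 67.0 tx -1.33 ty -0.78 | 10 74.5 tx -1.42 ty -0.60 | 11 82.0 tx -1.49 ty -0.41 | 12 89.5 tx -1.53 ty -0.21 | 13 97.0 tx -1.54 ty -0.01 | 14 104.5 tx -1.53 ty 0.19 | 15 112.0 tx -1.49 ty 0.39 | 16 119.5 tx -1.43 ty 0.58 | 17 127.0 tx -1.34 ty 0.76 | 18 134.5 tx -1.23 ty 0.93 | 19 142.0 tx -1.10 ty 1.08 | 20 149.5 tx -0.95 ty 1.22 | 21 157.0 tx -0.78 ty 1.33 | 22 164.5 tx -0.60 ty 1.42 | 23 172.0 tx -0.41 ty 1.49 | 24 179.5 tx -0.21 ty 1.53 | 25 187.0 tx -0.01 ty 1.54 | 26 194.5 tx 0.19 ty 1.53 | 27 202.0 tx 0.39 ty 1.49 | 28 209.5 tx 0.58 ty 1.43 | 29 217.0 tx 0.76 ty 1.34 | 30 224.5 tx 0.93 ty 1.23 | 31 232.0 tx 1.08 ty 1.10 | 32 239.5 tx 1.22 ty 0.95 | 33 247.0 tx 1.33 ty 0.78 | 34 254.5 tx 1.42 ty 0.60 | 35 262.0 tx 1.49 ty 0.41 | 36 269.5 tx 1.53 ty 0.21 | 37 277.0 tx 1.54 ty 0.01 | 38 284.5 tx 1.53 ty -0.19 | 39 292.0 tx 1.49 ty -0.39 | 40 299.5 tx 1.43 ty -0.58 | 41 307.0 tx 1.34 ty -0.76 | 42 314.5 tx 1.23 ty -0.93 | 43 322.0 tx 1.10 ty -1.08 | 44 329.5 tx 0.95 ty -1.22 | 45 337.0 tx 0.78 ty -1.33 | 46 344.5 tx 0.60 ty -1.42 | 47 352.0 tx 0.41 ty -1.49 | 48 359.5 tx 0.21 ty -1.53 | 49 367.0 tx 0.01 ty -1.54 | 50 374.5 tx -0.19 ty -1.53 | 51 382.0 tx -0.39 ty -1.49 | 52 389.5 tx -0.58 ty -1.43 | 53 397.0 tx -0.76 ty -1.34 | 54 404.5 tx -0.93 ty -1.23 | 55 412.0 tx -1.08 ty -1.10 |
```

Call:
carry_out([
  {"jaw": -1,"tx": 0.02,"ty": -0.41,"tz": 0,"wx": 0,"wy": 0,"wz": 0},
  {"jaw": -1,"tx": -0.01,"ty": -1.03,"tz": 0,"wx": 0,"wy": 0,"wz": 0},
  {"jaw": -1,"tx": -0.19,"ty": -1.53,"tz": 0,"wx": 0,"wy": 0,"wz": 0},
  {"jaw": -1,"tx": -0.39,"ty": -1.49,"tz": 0,"wx": 0,"wy": 0,"wz": 0},
  {"jaw": -1,"tx": -0.58,"ty": -1.43,"tz": 0,"wx": 0,"wy": 0,"wz": 0},
  {"jaw": -1,"tx": -0.76,"ty": -1.34,"tz": 0,"wx": 0,"wy": 0,"wz": 0},
  {"jaw": -1,"tx": -0.93,"ty": -1.23,"tz": 0,"wx": 0,"wy": 0,"wz": 0},
])

```text
clock: 58.88
tcp_pos: [0.4252, 0.1172, 0.2785]
orientation: [-0.0, 0.0, 1.0, -0.0]
wrist_force: [-0.5, 1.6, 4.9]
finger_gap: 0.0227
```

Call:
carry_out([
  {"jaw": -1,"tx": -1.08,"ty": -1.1,"tz": 0,"wx": 0,"wy": 0,"wz": 0},
  {"jaw": -1,"tx": -1.22,"ty": -0.95,"tz": 0,"wx": 0,"wy": 0,"wz": 0},
  {"jaw": -1,"tx": -1.33,"ty": -0.78,"tz": 0,"wx": 0,"wy": 0,"wz": 0},
  {"jaw": -1,"tx": -1.42,"ty": -0.6,"tz": 0,"wx": 0,"wy": 0,"wz": 0},
  {"jaw": -1,"tx": -1.49,"ty": -0.41,"tz": 0,"wx": 0,"wy": 0,"wz": 0},
  {"jaw": -1,"tx": -1.53,"ty": -0.21,"tz": 0,"wx": 0,"wy": 0,"wz": 0},
  {"jaw": -1,"tx": -1.54,"ty": -0.01,"tz": 0,"wx": 0,"wy": 0,"wz": 0},
  {"jaw": -1,"tx": -1.53,"ty": 0.19,"tz": 0,"wx": 0,"wy": 0,"wz": 0},
  {"jaw": -1,"tx": -1.49,"ty": 0.39,"tz": 0,"wx": 0,"wy": 0,"wz": 0},
  {"jaw": -1,"tx": -1.43,"ty": 0.58,"tz": 0,"wx": 0,"wy": 0,"wz": 0},
  {"jaw": -1,"tx": -1.34,"ty": 0.76,"tz": 0,"wx": 0,"wy": 0,"wz": 0},
  {"jaw": -1,"tx": -1.23,"ty": 0.93,"tz": 0,"wx": 0,"wy": 0,"wz": 0},
  {"jaw": -1,"tx": -1.1,"ty": 1.08,"tz": 0,"wx": 0,"wy": 0,"wz": 0},
  {"jaw": -1,"tx": -0.95,"ty": 1.22,"tz": 0,"wx": 0,"wy": 0,"wz": 0},
  {"jaw": -1,"tx": -0.78,"ty": 1.33,"tz": 0,"wx": 0,"wy": 0,"wz": 0},
  {"jaw": -1,"tx": -0.6,"ty": 1.42,"tz": 0,"wx": 0,"wy": 0,"wz": 0},
  {"jaw": -1,"tx": -0.41,"ty": 1.49,"tz": 0,"wx": 0,"wy": 0,"wz": 0},
  {"jaw": -1,"tx": -0.21,"ty": 1.53,"tz": 0,"wx": 0,"wy": 0,"wz": 0},
  {"jaw": -1,"tx": -0.01,"ty": 1.54,"tz": 0,"wx": 0,"wy": 0,"wz": 0},
  {"jaw": -1,"tx": 0.19,"ty": 1.53,"tz": 0,"wx": 0,"wy": 0,"wz": 0},
])

```text
clock: 61.38
tcp_pos: [0.6305, 0.2169, 0.2786]
orientation: [0.0, 0.001, 1.0, -0.001]
wrist_force: [-2.5, -2.2, 7.0]
finger_gap: 0.023
```

```bash
python3 - <<'E'
from h import *
st();p,R=pose();C=np.array([.5146,.1947]);d=p[:2]-C;print('r',np.linalg.norm(d),'turned',np.rad2deg(np.arctan2(d[1],d[0]))-176.26+360)
b=snap('scene','C_scene');zoom(b,310,100,470,260,4,'pics/C_scene_z.png')
E
```

```text
t 61.38 j [0.211, 0.547, 0.092, 1.115, -0.002, 0.212] tcp [0.6305, 0.2169, 0.2786] gap 0.023 F [-2.5, -2.2, 7.0]
r 0.11800564827702177 turned 194.56935172222722
```

Call:
carry_out([
  {"jaw": -1,"tx": 0.39,"ty": 1.49,"tz": 0,"wx": 0,"wy": 0,"wz": 0},
  {"jaw": -1,"tx": 0.58,"ty": 1.43,"tz": 0,"wx": 0,"wy": 0,"wz": 0},
  {"jaw": -1,"tx": 0.76,"ty": 1.34,"tz": 0,"wx": 0,"wy": 0,"wz": 0},
  {"jaw": -1,"tx": 0.93,"ty": 1.23,"tz": 0,"wx": 0,"wy": 0,"wz": 0},
  {"jaw": -1,"tx": 1.08,"ty": 1.1,"tz": 0,"wx": 0,"wy": 0,"wz": 0},
  {"jaw": -1,"tx": 1.22,"ty": 0.95,"tz": 0,"wx": 0,"wy": 0,"wz": 0},
  {"jaw": -1,"tx": 1.33,"ty": 0.78,"tz": 0,"wx": 0,"wy": 0,"wz": 0},
  {"jaw": -1,"tx": 1.42,"ty": 0.6,"tz": 0,"wx": 0,"wy": 0,"wz": 0},
  {"jaw": -1,"tx": 1.49,"ty": 0.41,"tz": 0,"wx": 0,"wy": 0,"wz": 0},
  {"jaw": -1,"tx": 1.53,"ty": 0.21,"tz": 0,"wx": 0,"wy": 0,"wz": 0},
  {"jaw": -1,"tx": 1.54,"ty": 0.01,"tz": 0,"wx": 0,"wy": 0,"wz": 0},
  {"jaw": -1,"tx": 1.53,"ty": -0.19,"tz": 0,"wx": 0,"wy": 0,"wz": 0},
  {"jaw": -1,"tx": 1.49,"ty": -0.39,"tz": 0,"wx": 0,"wy": 0,"wz": 0},
  {"jaw": -1,"tx": 1.43,"ty": -0.58,"tz": 0,"wx": 0,"wy": 0,"wz": 0},
  {"jaw": -1,"tx": 1.34,"ty": -0.76,"tz": 0,"wx": 0,"wy": 0,"wz": 0},
  {"jaw": -1,"tx": 1.23,"ty": -0.93,"tz": 0,"wx": 0,"wy": 0,"wz": 0},
  {"jaw": -1,"tx": 1.1,"ty": -1.08,"tz": 0,"wx": 0,"wy": 0,"wz": 0},
  {"jaw": -1,"tx": 0.95,"ty": -1.22,"tz": 0,"wx": 0,"wy": 0,"wz": 0},
  {"jaw": -1,"tx": 0.78,"ty": -1.33,"tz": 0,"wx": 0,"wy": 0,"wz": 0},
  {"jaw": -1,"tx": 0.6,"ty": -1.42,"tz": 0,"wx": 0,"wy": 0,"wz": 0},
])

```text
clock: 63.92
tcp_pos: [0.403, 0.2331, 0.2785]
orientation: [0.001, 0.0, 1.0, 0.0]
wrist_force: [2.9, 0.1, 4.9]
finger_gap: 0.0232
```

```bash
python3 - <<'E'
from h import *
st();p,R=pose();C=np.array([.5146,.1947]);d=p[:2]-C;print('r',np.linalg.norm(d),'turned',np.rad2deg(np.arctan2(d[1],d[0]))-176.26+360)
a0=np.deg2rad(176.26);r=.118
ang=[344.5,350,354,358,361,364,367,370,373,376,379,382,385,388,391]
P=[C+r*np.array([np.cos(a0+np.deg2rad(a)),np.sin(a0+np.deg2rad(a))]) for a in ang]
for i in range(len(P)-1): e=P[i+1]-P[i];print(ang[i+1],'tx %.2f ty %.2f'%(-e[0]*100,e[1]*100))
E
```

```text
t 63.92 j [0.352, 0.184, -0.448, 0.938, -0.0, 0.352] tcp [0.403, 0.2331, 0.2785] gap 0.0232 F [2.9, 0.1, 4.9]
r 0.11796844497710056 turned 344.7616381632855
350 tx 0.32 ty -1.09
354 tx 0.17 ty -0.81
358 tx 0.11 ty -0.82
361 tx 0.05 ty -0.62
364 tx 0.01 ty -0.62
367 tx -0.02 ty -0.62
370 tx -0.05 ty -0.62
373 tx -0.08 ty -0.61
376 tx -0.12 ty -0.61
379 tx -0.15 ty -0.60
382 tx -0.18 ty -0.59
385 tx -0.21 ty -0.58
388 tx -0.24 ty -0.57
391 tx -0.27 ty -0.56
```

Call:
carry_out([
  {"jaw": -1,"tx": 0.32,"ty": -1.09,"tz": 0,"wx": 0,"wy": 0,"wz": 0},
  {"jaw": -1,"tx": 0.17,"ty": -0.81,"tz": 0,"wx": 0,"wy": 0,"wz": 0},
  {"jaw": -1,"tx": 0.11,"ty": -0.82,"tz": 0,"wx": 0,"wy": 0,"wz": 0},
  {"jaw": -1,"tx": 0.05,"ty": -0.62,"tz": 0,"wx": 0,"wy": 0,"wz": 0},
  {"jaw": -1,"tx": 0.01,"ty": -0.62,"tz": 0,"wx": 0,"wy": 0,"wz": 0},
  {"jaw": -1,"tx": -0.02,"ty": -0.62,"tz": 0,"wx": 0,"wy": 0,"wz": 0},
  {"jaw": -1,"tx": -0.05,"ty": -0.62,"tz": 0,"wx": 0,"wy": 0,"wz": 0},
  {"jaw": -1,"tx": 0,"ty": 0,"tz": 0,"wx": 0,"wy": 0,"wz": 0},
])

```text
clock: 64.92
tcp_pos: [0.3972, 0.1809, 0.2785]
orientation: [0.0, 0.001, 1.0, -0.0]
wrist_force: [1.0, -1.5, 6.8]
finger_gap: 0.023
```

Call:
carry_out([
  {"jaw": -1,"tx": -0.08,"ty": -0.61,"tz": 0,"wx": 0,"wy": 0,"wz": 0},
  {"jaw": -1,"tx": -0.12,"ty": -0.61,"tz": 0,"wx": 0,"wy": 0,"wz": 0},
  {"jaw": -1,"tx": 0,"ty": 0,"tz": 0,"wx": 0,"wy": 0,"wz": 0},
])

```text
clock: 65.3
tcp_pos: [0.3991, 0.1694, 0.2785]
orientation: [0.0, 0.0, 1.0, 0.001]
wrist_force: [0.7, 3.1, 6.6]
finger_gap: 0.0229
```

Call:
carry_out([
  {"jaw": -1,"tx": -0.15,"ty": -0.6,"tz": 0,"wx": 0,"wy": 0,"wz": 0},
  {"jaw": -1,"tx": -0.18,"ty": -0.59,"tz": 0,"wx": 0,"wy": 0,"wz": 0},
  {"jaw": -1,"tx": 0,"ty": 0,"tz": 0,"wx": 0,"wy": 0,"wz": 0},
])

```text
clock: 65.68
tcp_pos: [0.4004, 0.1635, 0.2784]
orientation: [-0.003, -0.003, 1.0, 0.014]
wrist_force: [-8.4, 47.7, 6.6]
finger_gap: 0.0227
```

Call:
carry_out([
  {"jaw": -1,"tx": 0,"ty": 0,"tz": 0,"wx": 0,"wy": 0,"wz": 0},
  {"jaw": -1,"tx": 0.1,"ty": 0.35,"tz": 0,"wx": 0,"wy": 0,"wz": 0},
  {"jaw": -1,"tx": 0.05,"ty": 0.15,"tz": 0,"wx": 0,"wy": 0,"wz": 0},
  {"jaw": -1,"tx": 0,"ty": 0,"tz": 0,"wx": 0,"wy": 0,"wz": 0},
])

```text
clock: 66.18
tcp_pos: [0.3998, 0.1662, 0.2785]
orientation: [-0.001, -0.002, 1.0, 0.008]
wrist_force: [-5.3, 27.0, 6.4]
finger_gap: 0.0228
```

Call:
carry_out([
  {"jaw": -1,"tx": 0.05,"ty": 0.2,"tz": 0,"wx": 0,"wy": 0,"wz": 0},
  {"jaw": -1,"tx": 0,"ty": 0,"tz": 0,"wx": 0,"wy": 0,"wz": 0},
])

```text
clock: 66.42
tcp_pos: [0.3996, 0.1672, 0.2785]
orientation: [-0.001, -0.002, 1.0, 0.006]
wrist_force: [-2.5, 19.3, 6.1]
finger_gap: 0.0227
```

Call:
carry_out([
  {"jaw": -1,"tx": 0.05,"ty": 0.2,"tz": 0,"wx": 0,"wy": 0,"wz": 0},
  {"jaw": -1,"tx": 0.02,"ty": 0.1,"tz": 0,"wx": 0,"wy": 0,"wz": 0},
  {"jaw": -1,"tx": 0,"ty": 0,"tz": 0,"wx": 0,"wy": 0,"wz": 0},
])

```text
clock: 66.8
tcp_pos: [0.3993, 0.1686, 0.2785]
orientation: [-0.0, -0.001, 1.0, 0.002]
wrist_force: [-0.6, 9.3, 7.1]
finger_gap: 0.0229
```

Nearly relieved; open and check jars and disc.

Call:
carry_out([
  {"jaw": -1,"tx": 0.01,"ty": 0.1,"tz": 0,"wx": 0,"wy": 0,"wz": 0},
  {"jaw": -0.2,"tx": 0,"ty": 0,"tz": 0,"wx": 0,"wy": 0,"wz": 0},
  {"jaw": 0.4,"tx": 0,"ty": 0,"tz": 0,"wx": 0,"wy": 0,"wz": 0},
  {"jaw": 1,"tx": 0,"ty": 0,"tz": 0,"wx": 0,"wy": 0,"wz": 0},
  {"jaw": 1,"tx": 0,"ty": 0,"tz": 0,"wx": 0,"wy": 0,"wz": 0},
  {"jaw": 1,"tx": 0,"ty": 0,"tz": 0,"wx": 0,"wy": 0,"wz": 0},
  {"jaw": 1,"tx": 0,"ty": 0,"tz": -1.5,"wx": 0,"wy": 0,"wz": 0},
  {"jaw": 1,"tx": 0,"ty": 0,"tz": -3,"wx": 0,"wy": 0,"wz": 0},
  {"jaw": 1,"tx": 0,"ty": 0,"tz": -4,"wx": 0,"wy": 0,"wz": 0},
  {"jaw": 1,"tx": 0,"ty": 0,"tz": -4,"wx": 0,"wy": 0,"wz": 0},
  {"jaw": 1,"tx": 0,"ty": -4,"tz": 0,"wx": 0,"wy": 0,"wz": 0},
  {"jaw": 1,"tx": 0,"ty": -5,"tz": 0,"wx": 0,"wy": 0,"wz": 0},
  {"jaw": 1,"tx": 0,"ty": -5,"tz": 0,"wx": 0,"wy": 0,"wz": 0},
  {"jaw": 1,"tx": 0,"ty": -4,"tz": 0,"wx": 0,"wy": 0,"wz": 0},
  {"jaw": 1,"tx": 0,"ty": 0,"tz": 0,"wx": 0,"wy": 0,"wz": 0},
])

```text
clock: 68.68
tcp_pos: [0.3996, -0.0136, 0.4032]
orientation: [-0.0, 0.003, 1.0, -0.001]
wrist_force: [0.1, 0.8, -0.4]
finger_gap: 0.0854
```

```bash
python3 - <<'E'
from h import *
st();b=snap('scene','D_scene');zoom(b,310,100,470,260,4,'pics/D_scene_z.png')
im=snap('top','D_top');zoom(im,190,150,350,290,5,'pics/D_top_z.png');a=im.astype(int)
m=np.zeros(a.shape[:2],bool);m[175:268,208:302]=1
E
```

```text
t 68.67 j [-0.235, -0.026, -0.358, 1.239, -0.001, -0.23] tcp [0.3996, -0.0136, 0.4032] gap 0.0854 F [0.1, 0.8, -0.4]
```

```bash
python3 - <<'E'
from h import *
im=cv2.imread('pics/D_top.png');b=cv2.imread('pics/D_scene.png')
zoom(im,212,170,302,250,8,'pics/D2.png')
C=np.array([.5146,.1947])
for n,u,v,z in (('tall',(190+272/5,150+175/5),(310+291/4,100+416/4),.161),('mid',(190+168/5,150+376/5),(310+379/4,100+335/4),.141),('short',(190+430/5,150+322/5),(310+180/4,100+359/4),.121),('handle',(190+339/5,150+541/5),(310+259/4,100+239/4),.146)):
    P=plane('top',u,z);d=P[:2]-C;print(n,P.round(4),'tri',tri('top',u,'scene',v)[0].round(4),'r',np.linalg.norm(d).round(4),'ang',np.rad2deg(np.arctan2(d[1],d[0])).round(1))
E
```

```text
tall [0.6163 0.2055 0.161 ] tri [0.6153 0.2056 0.1676] r 0.1023 ang 6.1
mid [0.4989 0.2709 0.141 ] tri [0.4987 0.2718 0.1438] r 0.0778 ang 101.6
short [0.5296 0.1149 0.121 ] tri [0.5293 0.1159 0.1228] r 0.0812 ang -79.4
handle [0.3986 0.1693 0.146 ] tri [0.3984 0.1702 0.1396] r 0.1188 ang -167.7
```

```bash
python3 - <<'E'
from h import *
st();p,R=pose();g=np.array([.5294,.1149,.078]);R2=tool(5,60);w=turn(R,R2);z=R2.as_matrix()[:,2];tp=g-.255*z;s=shift(R2,tp-p)
print('turn',w,w/3,'shift after',s,s/5,'tp',tp)
simrows([(3,0,0,0,*(w/3)),(5,*(s/5),0,0,0),(5,0,0,2,0,0,0)],q(),p,R)
E
```

```text
t 68.78 j [-0.231, -0.026, -0.358, 1.239, -0.001, -0.229] tcp [0.3994, -0.0117, 0.4031] gap 0.0855 F [0.2, 0.9, -1.0]
turn [ -1.36 -30.04  -4.99] [ -0.45333333 -10.01333333  -1.66333333] shift after [ 4.09 11.48  9.68] [0.818 2.296 1.936] tp [0.40238518 0.10378764 0.29883648]
 row (3, 0, 0, 0, np.float64(-0.45333333333333337), np.float64(-10.013333333333334), np.float64(-1.6633333333333333)) -> p [0.399, -0.012, 0.403] q [-0.29, -0.28, -0.65, 0.71, 0.19, -0.33] err 0.0 0.0 speed [0.07, 0.28, 0.25, 0.47, 0.18, 0.11]
 row (5, np.float64(0.818), np.float64(2.2960000000000003), np.float64(1.936), 0, 0, 0) -> p [0.402, 0.104, 0.299] q [0.05, -0.15, -0.84, 0.37, 0.02, -0.03] err 0.0 0.0 speed [0.22, 0.28, 0.25, 0.47, 0.18, 0.16]
 row (5, 0, 0, 2, 0, 0, 0) -> p [0.452, 0.108, 0.212] q [0.06, 0.09, -0.88, 0.08, 0.01, -0.03] err 0.0 0.0 speed [0.22, 0.28, 0.25, 0.47, 0.18, 0.16]
```

Call:
carry_out([
  {"jaw": 1,"tx": 0,"ty": 0,"tz": 0,"wx": -0.45,"wy": -10,"wz": -1.66},
  {"jaw": 1,"tx": 0,"ty": 0,"tz": 0,"wx": -0.45,"wy": -10,"wz": -1.66},
  {"jaw": 1,"tx": 0,"ty": 0,"tz": 0,"wx": -0.45,"wy": -10,"wz": -1.66},
  {"jaw": 1,"tx": 0.82,"ty": 2.3,"tz": 1.94,"wx": 0,"wy": 0,"wz": 0},
  {"jaw": 1,"tx": 0.82,"ty": 2.3,"tz": 1.94,"wx": 0,"wy": 0,"wz": 0},
  {"jaw": 1,"tx": 0.82,"ty": 2.3,"tz": 1.94,"wx": 0,"wy": 0,"wz": 0},
  {"jaw": 1,"tx": 0.82,"ty": 2.3,"tz": 1.94,"wx": 0,"wy": 0,"wz": 0},
  {"jaw": 1,"tx": 0.82,"ty": 2.3,"tz": 1.94,"wx": 0,"wy": 0,"wz": 0},
  {"jaw": 1,"tx": 0,"ty": 0,"tz": 0,"wx": 0,"wy": 0,"wz": 0},
  {"jaw": 1,"tx": 0,"ty": 0,"tz": 0,"wx": 0,"wy": 0,"wz": 0},
])

```text
clock: 70.03
tcp_pos: [0.4022, 0.1048, 0.299]
orientation: [0.258, -0.044, 0.965, 0.011]
wrist_force: [-0.1, -0.3, 0.1]
finger_gap: 0.0855
```

```bash
python3 - <<'E'
from h import *
st();snap('wrist','E_wrist');rel([.5294,.1149,.078],5,60)
im=snap('top','E_top');c=cal('wrist');print(proj('wrist',[.5294,.1149,.121],c))
zoom(im,190,150,350,290,5,'pics/E_top_z.png')
E
```

```text
t 70.03 j [0.056, -0.153, -0.835, 0.365, 0.017, -0.03] tcp [0.4022, 0.1048, 0.299] gap 0.0855 F [-0.1, -0.3, 0.1]
turn [0.03 0.05 0.12] shift present [ 0.06 -0.07 10.04] shift new frame [ 0.05 -0.06 10.04]
[317.78389527 249.22421992]
```

Call:
carry_out([
  {"jaw": 1,"tx": 0.05,"ty": -0.05,"tz": 1.5,"wx": 0,"wy": 0,"wz": 0},
  {"jaw": 1,"tx": 0,"ty": 0,"tz": 1.5,"wx": 0,"wy": 0,"wz": 0},
  {"jaw": 1,"tx": 0,"ty": 0,"tz": 1.5,"wx": 0,"wy": 0,"wz": 0},
  {"jaw": 1,"tx": 0,"ty": 0,"tz": 1.5,"wx": 0,"wy": 0,"wz": 0},
  {"jaw": 1,"tx": 0,"ty": 0,"tz": 1.5,"wx": 0,"wy": 0,"wz": 0},
  {"jaw": 1,"tx": 0,"ty": 0,"tz": 1.3,"wx": 0,"wy": 0,"wz": 0},
  {"jaw": 1,"tx": 0,"ty": 0,"tz": 1.2,"wx": 0,"wy": 0,"wz": 0},
  {"jaw": 1,"tx": 0,"ty": 0,"tz": 0,"wx": 0,"wy": 0,"wz": 0},
  {"jaw": 1,"tx": 0,"ty": 0,"tz": 0,"wx": 0,"wy": 0,"wz": 0},
  {"jaw": -1,"tx": 0,"ty": 0,"tz": 0,"wx": 0,"wy": 0,"wz": 0},
  {"jaw": -1,"tx": 0,"ty": 0,"tz": 0,"wx": 0,"wy": 0,"wz": 0},
  {"jaw": -1,"tx": 0,"ty": 0,"tz": 0,"wx": 0,"wy": 0,"wz": 0},
  {"jaw": -1,"tx": 0,"ty": 0,"tz": 0,"wx": 0,"wy": 0,"wz": 0},
  {"jaw": -1,"tx": 0,"ty": 0,"tz": 0,"wx": 0,"wy": 0,"wz": 0},
  {"jaw": -1,"tx": 0,"ty": 0,"tz": 0,"wx": 0,"wy": 0,"wz": 0},
], force=70)

```text
clock: 72.0
tcp_pos: [0.4518, 0.1082, 0.2127]
orientation: [0.259, -0.043, 0.965, 0.011]
wrist_force: [-3.6, -0.5, 5.2]
finger_gap: 0.0577
```

```bash
python3 - <<'E'
from h import *
st();b=snap('scene','F_scene');zoom(b,310,100,470,260,4,'pics/F_scene_z.png')
p,R=pose();print('TCP - underside',p[2]-.036,'horiz',np.array([.5294,.1149])-p[:2])
# lift .15, then to above tray far spot, psi -25
R2=tool(-25,60);w=turn(R,R2);a=np.deg2rad(-25);T=np.array([.5235,-.319]);
tp=np.array([T[0]-.0775*np.cos(a),T[1]-.0775*np.sin(a),.005+(p[2]-.036)+.06])
u=shift(R,[0,0,.16]);s=shift(R2,tp-p-[0,0,.16]);print('u',u,'turn',w,w/4,'s',s,s/14,'tp',tp)
simrows([(7,*(u/7),0,0,0),(4,0,0,0,*(w/4)),(14,*(s/14),0,0,0)],q(),p,R)
E
```

```text
t 72.0 j [0.058, 0.088, -0.88, 0.078, 0.015, -0.027] tcp [0.4518, 0.1082, 0.2127] gap 0.0577 F [-3.6, -0.5, 5.2]
TCP - underside 0.1766598050040199 horiz [0.07758746 0.0066965 ]
u [ -8.02  -0.   -13.84] turn [15.06  0.09 26.06] [3.765  0.0225 6.515 ] s [ -8.   -35.69  19.75] [-0.57142857 -2.54928571  1.41071429] tp [ 0.45326115 -0.28624708  0.24165981]
 row (7, np.float64(-1.1457142857142857), np.float64(-0.0), np.float64(-1.977142857142857), 0, 0, 0) -> p [0.452, 0.108, 0.373] q [0.06, -0.13, -0.62, 0.56, 0.02, -0.03] err 0.0 0.0 speed [0.0, 0.14, 0.11, 0.19, 0.0, 0.0]
 row (4, 0, 0, 0, np.float64(3.765), np.float64(0.0225), np.float64(6.515)) -> p [0.452, 0.108, 0.373] q [0.14, -0.08, -0.56, 0.64, -0.27, 0.51] err 0.0 0.0 speed [0.07, 0.14, 0.11, 0.19, 0.19, 0.35]
 row (14, np.float64(-0.5714285714285714), np.float64(-2.549285714285714), np.float64(1.4107142857142858), 0, 0, 0) -> p [0.453, -0.286, 0.242] q [-0.75, 0.17, -0.68, 0.22, 0.15, -0.27] err 0.0 0.0 speed [0.22, 0.14, 0.11, 0.19, 0.19, 0.35]
```

Call:
carry_out([
  {"jaw": -1,"tx": -0.5,"ty": 0,"tz": -0.87,"wx": 0,"wy": 0,"wz": 0},
  {"jaw": -1,"tx": -1,"ty": 0,"tz": -1.73,"wx": 0,"wy": 0,"wz": 0},
  {"jaw": -1,"tx": -1.5,"ty": 0,"tz": -2.6,"wx": 0,"wy": 0,"wz": 0},
  {"jaw": -1,"tx": -1.5,"ty": 0,"tz": -2.6,"wx": 0,"wy": 0,"wz": 0},
  {"jaw": -1,"tx": -1.5,"ty": 0,"tz": -2.6,"wx": 0,"wy": 0,"wz": 0},
  {"jaw": -1,"tx": -1,"ty": 0,"tz": -1.73,"wx": 0,"wy": 0,"wz": 0},
  {"jaw": -1,"tx": -1,"ty": 0,"tz": -1.7,"wx": 0,"wy": 0,"wz": 0},
  {"jaw": -1,"tx": 0,"ty": 0,"tz": 0,"wx": 3.77,"wy": 0,"wz": 6.52},
  {"jaw": -1,"tx": 0,"ty": 0,"tz": 0,"wx": 3.77,"wy": 0,"wz": 6.52},
  {"jaw": -1,"tx": 0,"ty": 0,"tz": 0,"wx": 3.77,"wy": 0,"wz": 6.52},
  {"jaw": -1,"tx": 0,"ty": 0,"tz": 0,"wx": 3.77,"wy": 0,"wz": 6.52},
  {"jaw": -1,"tx": 0,"ty": 0,"tz": 0,"wx": 0,"wy": 0,"wz": 0},
], force=90)

```text
clock: 73.55
tcp_pos: [0.4515, 0.1084, 0.3713]
orientation: [0.252, 0.208, 0.943, -0.057]
wrist_force: [-0.5, 0.1, -2.5]
finger_gap: 0.0574
```

Call:
carry_out([
  {"jaw": -1,"tx": -0.57,"ty": -2.55,"tz": 1.41,"wx": 0,"wy": 0,"wz": 0},
  {"jaw": -1,"tx": -0.57,"ty": -2.55,"tz": 1.41,"wx": 0,"wy": 0,"wz": 0},
  {"jaw": -1,"tx": -0.57,"ty": -2.55,"tz": 1.41,"wx": 0,"wy": 0,"wz": 0},
  {"jaw": -1,"tx": -0.57,"ty": -2.55,"tz": 1.41,"wx": 0,"wy": 0,"wz": 0},
  {"jaw": -1,"tx": -0.57,"ty": -2.55,"tz": 1.41,"wx": 0,"wy": 0,"wz": 0},
  {"jaw": -1,"tx": -0.57,"ty": -2.55,"tz": 1.41,"wx": 0,"wy": 0,"wz": 0},
  {"jaw": -1,"tx": -0.57,"ty": -2.55,"tz": 1.41,"wx": 0,"wy": 0,"wz": 0},
  {"jaw": -1,"tx": -0.57,"ty": -2.55,"tz": 1.41,"wx": 0,"wy": 0,"wz": 0},
  {"jaw": -1,"tx": -0.57,"ty": -2.55,"tz": 1.41,"wx": 0,"wy": 0,"wz": 0},
  {"jaw": -1,"tx": -0.57,"ty": -2.55,"tz": 1.41,"wx": 0,"wy": 0,"wz": 0},
  {"jaw": -1,"tx": -0.57,"ty": -2.55,"tz": 1.41,"wx": 0,"wy": 0,"wz": 0},
  {"jaw": -1,"tx": -0.57,"ty": -2.55,"tz": 1.41,"wx": 0,"wy": 0,"wz": 0},
  {"jaw": -1,"tx": -0.57,"ty": -2.55,"tz": 1.41,"wx": 0,"wy": 0,"wz": 0},
  {"jaw": -1,"tx": -0.57,"ty": -2.55,"tz": 1.41,"wx": 0,"wy": 0,"wz": 0},
  {"jaw": -1,"tx": 0,"ty": 0,"tz": 0,"wx": 0,"wy": 0,"wz": 0},
  {"jaw": -1,"tx": 0,"ty": 0,"tz": 0,"wx": 0,"wy": 0,"wz": 0},
])

```text
clock: 75.55
tcp_pos: [0.4522, -0.2862, 0.2406]
orientation: [0.252, 0.209, 0.943, -0.056]
wrist_force: [-0.7, -0.4, -1.9]
finger_gap: 0.0575
```

```bash
python3 - <<'E'
from h import *
st();b=snap('scene','G_scene');zoom(b,180,90,440,270,3,'pics/G_scene_z.png')
p,R=pose();print('turn',turn(R,tool(-25,60)),'shift to contact',shift(R,np.array([.4533,-.2862,.1817])-p),'dz',p[2]-.1817)
E
```

```text
t 75.55 j [-0.751, 0.166, -0.683, 0.22, 0.155, -0.276] tcp [0.4522, -0.2862, 0.2406] gap 0.0575 F [-0.7, -0.4, -1.9]
turn [-0.03 -0.02  0.04] shift to contact [2.87 0.02 5.17] dz 0.059120478151057004
```

Call:
carry_out([
  {"jaw": -1,"tx": 0.5,"ty": 0,"tz": 0.87,"wx": 0,"wy": 0,"wz": 0},
  {"jaw": -1,"tx": 0.75,"ty": 0,"tz": 1.3,"wx": 0,"wy": 0,"wz": 0},
  {"jaw": -1,"tx": 0.65,"ty": 0,"tz": 1.13,"wx": 0,"wy": 0,"wz": 0},
  {"jaw": -1,"tx": 0.5,"ty": 0,"tz": 0.87,"wx": 0,"wy": 0,"wz": 0},
  {"jaw": -1,"tx": 0.3,"ty": 0,"tz": 0.5,"wx": 0,"wy": 0,"wz": 0},
  {"jaw": -1,"tx": 0.05,"ty": 0,"tz": 0.09,"wx": 0,"wy": 0,"wz": 0},
  {"jaw": -1,"tx": 0.05,"ty": 0,"tz": 0.09,"wx": 0,"wy": 0,"wz": 0},
  {"jaw": -1,"tx": 0.05,"ty": 0,"tz": 0.09,"wx": 0,"wy": 0,"wz": 0},
  {"jaw": -1,"tx": 0.05,"ty": 0,"tz": 0.09,"wx": 0,"wy": 0,"wz": 0},
  {"jaw": -1,"tx": 0,"ty": 0,"tz": 0,"wx": 0,"wy": 0,"wz": 0},
])

```text
clock: 76.85
tcp_pos: [0.4526, -0.2866, 0.1828]
orientation: [0.253, 0.209, 0.943, -0.057]
wrist_force: [0.3, 0.6, -2.9]
finger_gap: 0.0576
```

Call:
carry_out([
  {"jaw": -1,"tx": 0.05,"ty": 0,"tz": 0.09,"wx": 0,"wy": 0,"wz": 0},
  {"jaw": -1,"tx": 0.05,"ty": 0,"tz": 0.09,"wx": 0,"wy": 0,"wz": 0},
  {"jaw": -1,"tx": 0,"ty": 0,"tz": 0,"wx": 0,"wy": 0,"wz": 0},
])

```text
clock: 77.22
tcp_pos: [0.4526, -0.2866, 0.1819]
orientation: [0.253, 0.209, 0.943, -0.057]
wrist_force: [-7.7, 4.0, 10.5]
finger_gap: 0.0575
```

Call:
carry_out([
  {"jaw": -1,"tx": -0.03,"ty": 0,"tz": -0.05,"wx": 0,"wy": 0,"wz": 0},
  {"jaw": 0.5,"tx": 0,"ty": 0,"tz": 0,"wx": 0,"wy": 0,"wz": 0},
  {"jaw": 0.7,"tx": 0,"ty": 0,"tz": 0,"wx": 0,"wy": 0,"wz": 0},
  {"jaw": 1,"tx": 0,"ty": 0,"tz": 0,"wx": 0,"wy": 0,"wz": 0},
  {"jaw": 1,"tx": 0,"ty": 0,"tz": 0,"wx": 0,"wy": 0,"wz": 0},
  {"jaw": 1,"tx": 0,"ty": 0,"tz": 0,"wx": 0,"wy": 0,"wz": 0},
  {"jaw": 1,"tx": 0,"ty": 0,"tz": 0,"wx": 0,"wy": 0,"wz": 0},
  {"jaw": 1,"tx": -0.75,"ty": 0,"tz": -1.3,"wx": 0,"wy": 0,"wz": 0},
  {"jaw": 1,"tx": -1.5,"ty": 0,"tz": -2.6,"wx": 0,"wy": 0,"wz": 0},
  {"jaw": 1,"tx": -1.5,"ty": 0,"tz": -2.6,"wx": 0,"wy": 0,"wz": 0},
  {"jaw": 1,"tx": -1.5,"ty": 0,"tz": -2.6,"wx": 0,"wy": 0,"wz": 0},
  {"jaw": 1,"tx": -1.5,"ty": 0,"tz": -2.6,"wx": 0,"wy": 0,"wz": 0},
  {"jaw": 1,"tx": -1.5,"ty": 0,"tz": -2.6,"wx": 0,"wy": 0,"wz": 0},
  {"jaw": 1,"tx": 0,"ty": 0,"tz": 0,"wx": 0,"wy": 0,"wz": 0},
  {"jaw": 1,"tx": 0,"ty": 0,"tz": 0,"wx": 0,"wy": 0,"wz": 0},
])

```text
clock: 79.1
tcp_pos: [0.4523, -0.2861, 0.3454]
orientation: [0.252, 0.21, 0.943, -0.056]
wrist_force: [-0.5, 0.4, 0.8]
finger_gap: 0.0854
```

```bash
python3 - <<'E'
from h import *
st();b=snap('scene','H_scene');zoom(b,180,90,440,270,3,'pics/H_scene_z.png')
im=snap('top','H_top');caps(328,196,424,232,.005,im);zoom(im,212,170,302,250,8,'pics/H_top_z.png')
p,R=pose()
# mid at (.499,.271) psi 15
g=np.array([.499,.271,.036+.062]);R2=tool(15,60);w=turn(R,R2);z=R2.as_matrix()[:,2];tp=g-.255*z
s=shift(R,tp-p);print('shift',s,s/16,'turn',w,w/5,'tp',tp)
simrows([(16,*(s/16),0,0,0),(5,0,0,0,*(w/5)),(5,0,0,2,0,0,0)],q(),p,R)
E
```

```text
t 79.1 j [-0.751, 0.044, -0.522, 0.504, 0.154, -0.274] tcp [0.4523, -0.2861, 0.3454] gap 0.0854 F [-0.5, 0.4, 0.8]
shift [ 26.52  44.23 -12.25] [ 1.6575    2.764375 -0.765625] turn [-19.98  -0.17 -34.72] [-3.996 -0.034 -6.944] tp [0.37584446 0.23800057 0.31883648]
 row (16, np.float64(1.6575), np.float64(2.764375), np.float64(-0.765625), 0, 0, 0) -> p [0.376, 0.238, 0.319] q [0.5, -0.01, -0.62, 0.63, -0.41, 0.87] err 0.0 0.0 speed [0.29, 0.13, 0.12, 0.07, 0.11, 0.22]
 row (5, 0, 0, 0, np.float64(-3.996), np.float64(-0.034), np.float64(-6.944)) -> p [0.376, 0.238, 0.319] q [0.4, -0.11, -0.74, 0.42, -0.07, 0.12] err 0.0 0.0 speed [0.29, 0.13, 0.12, 0.17, 0.2, 0.4]
 row (5, 0, 0, 2, 0, 0, 0) -> p [0.424, 0.251, 0.232] q [0.39, 0.11, -0.79, 0.16, -0.06, 0.11] err 0.0 0.0 speed [0.29, 0.14, 0.12, 0.17, 0.2, 0.4]
```

Call:
carry_out([
  {"jaw": 1,"tx": 1.77,"ty": 2.95,"tz": -0.82,"wx": 0,"wy": 0,"wz": 0},
  {"jaw": 1,"tx": 1.77,"ty": 2.95,"tz": -0.82,"wx": 0,"wy": 0,"wz": 0},
  {"jaw": 1,"tx": 1.77,"ty": 2.95,"tz": -0.82,"wx": 0,"wy": 0,"wz": 0},
  {"jaw": 1,"tx": 1.77,"ty": 2.95,"tz": -0.82,"wx": 0,"wy": 0,"wz": 0},
  {"jaw": 1,"tx": 1.77,"ty": 2.95,"tz": -0.82,"wx": 0,"wy": 0,"wz": 0},
  {"jaw": 1,"tx": 1.77,"ty": 2.95,"tz": -0.82,"wx": 0,"wy": 0,"wz": 0},
  {"jaw": 1,"tx": 1.77,"ty": 2.95,"tz": -0.82,"wx": 0,"wy": 0,"wz": 0},
  {"jaw": 1,"tx": 1.77,"ty": 2.95,"tz": -0.82,"wx": 0,"wy": 0,"wz": 0},
  {"jaw": 1,"tx": 1.77,"ty": 2.95,"tz": -0.82,"wx": 0,"wy": 0,"wz": 0},
  {"jaw": 1,"tx": 1.77,"ty": 2.95,"tz": -0.82,"wx": 0,"wy": 0,"wz": 0},
  {"jaw": 1,"tx": 1.77,"ty": 2.95,"tz": -0.82,"wx": 0,"wy": 0,"wz": 0},
  {"jaw": 1,"tx": 1.77,"ty": 2.95,"tz": -0.82,"wx": 0,"wy": 0,"wz": 0},
  {"jaw": 1,"tx": 1.77,"ty": 2.95,"tz": -0.82,"wx": 0,"wy": 0,"wz": 0},
  {"jaw": 1,"tx": 1.77,"ty": 2.95,"tz": -0.82,"wx": 0,"wy": 0,"wz": 0},
  {"jaw": 1,"tx": 1.77,"ty": 2.95,"tz": -0.82,"wx": 0,"wy": 0,"wz": 0},
  {"jaw": 1,"tx": 0,"ty": 0,"tz": 0,"wx": -5,"wy": 0,"wz": -8.68},
  {"jaw": 1,"tx": 0,"ty": 0,"tz": 0,"wx": -5,"wy": 0,"wz": -8.68},
  {"jaw": 1,"tx": 0,"ty": 0,"tz": 0,"wx": -5,"wy": 0,"wz": -8.68},
  {"jaw": 1,"tx": 0,"ty": 0,"tz": 0,"wx": -5,"wy": 0,"wz": -8.68},
  {"jaw": 1,"tx": 0,"ty": 0,"tz": 0,"wx": 0,"wy": 0,"wz": 0},
])

```text
clock: 81.7
tcp_pos: [0.3756, 0.2372, 0.3184]
orientation: [0.255, -0.125, 0.958, 0.033]
wrist_force: [0.2, -0.5, 0.1]
finger_gap: 0.0856
```

Call:
carry_out([
  {"jaw": 1,"tx": 0,"ty": 0,"tz": 0,"wx": 0,"wy": 0,"wz": 0},
])

```text
clock: 81.82
tcp_pos: [0.3759, 0.2376, 0.319]
orientation: [0.256, -0.125, 0.958, 0.032]
wrist_force: [0.1, 0.2, -0.1]
finger_gap: 0.0856
```

```bash
python3 - <<'E'
from h import *
st();snap('wrist','I_wrist');c=cal('wrist');print('mid cap px',proj('wrist',[.499,.271,.141],c));rel([.499,.271,.098],15,60)
im=snap('top','I_top');caps(328,196,424,232,.005,im)
E
```

```text
t 81.83 j [0.404, -0.108, -0.741, 0.421, -0.074, 0.125] tcp [0.3759, 0.2376, 0.319] gap 0.0856 F [0.1, 0.2, -0.1]
mid cap px [319.48554563 250.78614141]
turn [-0.14 -0.12 -0.06] shift present [ 0.    0.05 10.02] shift new frame [ 0.02  0.02 10.02]
cap px [415.3 213.4] 160 {'tall': [0.5228, -0.3104], 'mid': [0.5243, -0.3154], 'short': [0.5257, -0.3204]}
```

Call:
carry_out([
  {"jaw": 1,"tx": 0,"ty": 0.12,"tz": 1.5,"wx": 0,"wy": 0,"wz": 0},
  {"jaw": 1,"tx": 0,"ty": 0,"tz": 1.5,"wx": 0,"wy": 0,"wz": 0},
  {"jaw": 1,"tx": 0,"ty": 0,"tz": 1.5,"wx": 0,"wy": 0,"wz": 0},
  {"jaw": 1,"tx": 0,"ty": 0,"tz": 1.5,"wx": 0,"wy": 0,"wz": 0},
  {"jaw": 1,"tx": 0,"ty": 0,"tz": 1.5,"wx": 0,"wy": 0,"wz": 0},
  {"jaw": 1,"tx": 0,"ty": 0,"tz": 1.3,"wx": 0,"wy": 0,"wz": 0},
  {"jaw": 1,"tx": 0,"ty": 0,"tz": 1.2,"wx": 0,"wy": 0,"wz": 0},
  {"jaw": 1,"tx": 0,"ty": 0,"tz": 0,"wx": 0,"wy": 0,"wz": 0},
  {"jaw": 1,"tx": 0,"ty": 0,"tz": 0,"wx": 0,"wy": 0,"wz": 0},
  {"jaw": -1,"tx": 0,"ty": 0,"tz": 0,"wx": 0,"wy": 0,"wz": 0},
  {"jaw": -1,"tx": 0,"ty": 0,"tz": 0,"wx": 0,"wy": 0,"wz": 0},
  {"jaw": -1,"tx": 0,"ty": 0,"tz": 0,"wx": 0,"wy": 0,"wz": 0},
  {"jaw": -1,"tx": 0,"ty": 0,"tz": 0,"wx": 0,"wy": 0,"wz": 0},
  {"jaw": -1,"tx": 0,"ty": 0,"tz": 0,"wx": 0,"wy": 0,"wz": 0},
  {"jaw": -1,"tx": 0,"ty": 0,"tz": 0,"wx": 0,"wy": 0,"wz": 0},
], force=70)

```text
clock: 83.8
tcp_pos: [0.4246, 0.2521, 0.234]
orientation: [0.257, -0.126, 0.957, 0.033]
wrist_force: [-2.0, 0.1, 6.7]
finger_gap: 0.0579
```

```bash
python3 - <<'E'
from h import *
st();b=snap('scene','J_scene');zoom(b,310,100,470,260,4,'pics/J_scene_z.png')
p,R=pose();off=p[2]-.036;print('TCP - underside',off,'horiz',np.array([.499,.2715])-p[:2])
R2=tool(-15,60);w=turn(R,R2);a=np.deg2rad(-15);T=np.array([.537,-.203])
tp=np.array([T[0]-.0775*np.cos(a),T[1]-.0775*np.sin(a),.005+off+.06])
u=shift(R,[0,0,.2]);s=shift(R2,tp-p-[0,0,.2]);print('u',u,'turn',w,w/3,'s',s,s/16,'tp',tp)
simrows([(8,*(u/8),0,0,0),(3,0,0,0,*(w/3)),(16,*(s/16),0,0,0)],q(),p,R)
E
```

```text
t 83.8 j [0.39, 0.106, -0.785, 0.159, -0.065, 0.11] tcp [0.4246, 0.2521, 0.234] gap 0.0579 F [-2.0, 0.1, 6.7]
TCP - underside 0.19802035299493267 horiz [0.07444344 0.01934525]
u [-10.03  -0.02 -17.3 ] turn [14.99  0.1  26.02] [4.99666667 0.03333333 8.67333333] s [ -4.35 -41.05  22.25] [-0.271875 -2.565625  1.390625] tp [ 0.46214075 -0.18294152  0.26302035]
 row (8, np.float64(-1.25375), np.float64(-0.0025), np.float64(-2.1625), 0, 0, 0) -> p [0.425, 0.252, 0.434] q [0.39, -0.1, -0.44, 0.71, -0.06, 0.11] err 0.0 0.0 speed [0.0, 0.13, 0.13, 0.19, 0.0, 0.0]
 row (3, 0, 0, 0, np.float64(4.996666666666667), np.float64(0.03333333333333333), np.float64(8.673333333333334)) -> p [0.425, 0.252, 0.434] q [0.46, -0.04, -0.36, 0.83, -0.34, 0.65] err 0.0 0.0 speed [0.08, 0.13, 0.13, 0.19, 0.25, 0.47]
 row (16, np.float64(-0.271875), np.float64(-2.565625), np.float64(1.390625), 0, 0, 0) -> p [0.462, -0.183, 0.263] q [-0.58, 0.06, -0.73, 0.27, 0.16, -0.28] err 0.0 0.0 speed [0.22, 0.13, 0.14, 0.19, 0.25, 0.47]
```

Call:
carry_out([
  {"jaw": -1,"tx": -0.5,"ty": 0,"tz": -0.87,"wx": 0,"wy": 0,"wz": 0},
  {"jaw": -1,"tx": -1,"ty": 0,"tz": -1.73,"wx": 0,"wy": 0,"wz": 0},
  {"jaw": -1,"tx": -1.5,"ty": 0,"tz": -2.6,"wx": 0,"wy": 0,"wz": 0},
  {"jaw": -1,"tx": -1.5,"ty": 0,"tz": -2.6,"wx": 0,"wy": 0,"wz": 0},
  {"jaw": -1,"tx": -1.5,"ty": 0,"tz": -2.6,"wx": 0,"wy": 0,"wz": 0},
  {"jaw": -1,"tx": -1.5,"ty": 0,"tz": -2.6,"wx": 0,"wy": 0,"wz": 0},
  {"jaw": -1,"tx": -1.5,"ty": 0,"tz": -2.6,"wx": 0,"wy": 0,"wz": 0},
  {"jaw": -1,"tx": -1,"ty": 0,"tz": -1.7,"wx": 0,"wy": 0,"wz": 0},
  {"jaw": -1,"tx": 0,"ty": 0,"tz": 0,"wx": 3.75,"wy": 0,"wz": 6.5},
  {"jaw": -1,"tx": 0,"ty": 0,"tz": 0,"wx": 3.75,"wy": 0,"wz": 6.5},
  {"jaw": -1,"tx": 0,"ty": 0,"tz": 0,"wx": 3.75,"wy": 0,"wz": 6.5},
  {"jaw": -1,"tx": 0,"ty": 0,"tz": 0,"wx": 3.75,"wy": 0,"wz": 6.5},
  {"jaw": -1,"tx": 0,"ty": 0,"tz": 0,"wx": 0,"wy": 0,"wz": 0},
], force=90)

```text
clock: 85.48
tcp_pos: [0.4237, 0.2522, 0.4319]
orientation: [0.255, 0.125, 0.958, -0.035]
wrist_force: [0.0, 0.0, -1.3]
finger_gap: 0.0577
```

Call:
carry_out([
  {"jaw": -1,"tx": -0.27,"ty": -2.57,"tz": 1.39,"wx": 0,"wy": 0,"wz": 0},
  {"jaw": -1,"tx": -0.27,"ty": -2.57,"tz": 1.39,"wx": 0,"wy": 0,"wz": 0},
  {"jaw": -1,"tx": -0.27,"ty": -2.57,"tz": 1.39,"wx": 0,"wy": 0,"wz": 0},
  {"jaw": -1,"tx": -0.27,"ty": -2.57,"tz": 1.39,"wx": 0,"wy": 0,"wz": 0},
  {"jaw": -1,"tx": -0.27,"ty": -2.57,"tz": 1.39,"wx": 0,"wy": 0,"wz": 0},
  {"jaw": -1,"tx": -0.27,"ty": -2.57,"tz": 1.39,"wx": 0,"wy": 0,"wz": 0},
  {"jaw": -1,"tx": -0.27,"ty": -2.57,"tz": 1.39,"wx": 0,"wy": 0,"wz": 0},
  {"jaw": -1,"tx": -0.27,"ty": -2.57,"tz": 1.39,"wx": 0,"wy": 0,"wz": 0},
  {"jaw": -1,"tx": -0.27,"ty": -2.57,"tz": 1.39,"wx": 0,"wy": 0,"wz": 0},
  {"jaw": -1,"tx": -0.27,"ty": -2.57,"tz": 1.39,"wx": 0,"wy": 0,"wz": 0},
  {"jaw": -1,"tx": -0.27,"ty": -2.57,"tz": 1.39,"wx": 0,"wy": 0,"wz": 0},
  {"jaw": -1,"tx": -0.27,"ty": -2.57,"tz": 1.39,"wx": 0,"wy": 0,"wz": 0},
  {"jaw": -1,"tx": -0.27,"ty": -2.57,"tz": 1.39,"wx": 0,"wy": 0,"wz": 0},
  {"jaw": -1,"tx": -0.27,"ty": -2.57,"tz": 1.39,"wx": 0,"wy": 0,"wz": 0},
  {"jaw": -1,"tx": -0.27,"ty": -2.57,"tz": 1.39,"wx": 0,"wy": 0,"wz": 0},
  {"jaw": -1,"tx": -0.27,"ty": -2.57,"tz": 1.39,"wx": 0,"wy": 0,"wz": 0},
  {"jaw": -1,"tx": 0,"ty": 0,"tz": 0,"wx": 0,"wy": 0,"wz": 0},
  {"jaw": -1,"tx": 0,"ty": 0,"tz": 0,"wx": 0,"wy": 0,"wz": 0},
])

```text
clock: 87.72
tcp_pos: [0.4607, -0.1834, 0.2622]
orientation: [0.256, 0.126, 0.958, -0.034]
wrist_force: [0.2, 0.1, -2.3]
finger_gap: 0.0577
```

```bash
python3 - <<'E'
from h import *
st();b=snap('scene','K_scene');zoom(b,180,90,440,270,3,'pics/K_scene_z.png')
p,R=pose();print('turn',turn(R,tool(-15,60)),'shift to contact',shift(R,np.array([.4621,-.1829,.203])-p),'dz',p[2]-.203)
E
```

```text
t 87.72 j [-0.582, 0.064, -0.737, 0.269, 0.157, -0.281] tcp [0.4607, -0.1834, 0.2622] gap 0.0577 F [0.2, 0.1, -2.3]
turn [-0.03 -0.03  0.1 ] shift to contact [2.87 0.06 5.21] dz 0.05942980482782123
```

Call:
carry_out([
  {"jaw": -1,"tx": 0.5,"ty": 0,"tz": 0.87,"wx": 0,"wy": 0,"wz": 0},
  {"jaw": -1,"tx": 0.75,"ty": 0,"tz": 1.3,"wx": 0,"wy": 0,"wz": 0},
  {"jaw": -1,"tx": 0.65,"ty": 0,"tz": 1.13,"wx": 0,"wy": 0,"wz": 0},
  {"jaw": -1,"tx": 0.5,"ty": 0,"tz": 0.87,"wx": 0,"wy": 0,"wz": 0},
  {"jaw": -1,"tx": 0.3,"ty": 0,"tz": 0.5,"wx": 0,"wy": 0,"wz": 0},
  {"jaw": -1,"tx": 0.05,"ty": 0,"tz": 0.09,"wx": 0,"wy": 0,"wz": 0},
  {"jaw": -1,"tx": 0.05,"ty": 0,"tz": 0.09,"wx": 0,"wy": 0,"wz": 0},
  {"jaw": -1,"tx": 0.05,"ty": 0,"tz": 0.09,"wx": 0,"wy": 0,"wz": 0},
  {"jaw": -1,"tx": 0.05,"ty": 0,"tz": 0.09,"wx": 0,"wy": 0,"wz": 0},
  {"jaw": -1,"tx": 0.05,"ty": 0,"tz": 0.09,"wx": 0,"wy": 0,"wz": 0},
  {"jaw": -1,"tx": 0,"ty": 0,"tz": 0,"wx": 0,"wy": 0,"wz": 0},
])

```text
clock: 89.15
tcp_pos: [0.4612, -0.1839, 0.2034]
orientation: [0.257, 0.126, 0.958, -0.035]
wrist_force: [1.2, 0.0, -2.5]
finger_gap: 0.0573
```

Call:
carry_out([
  {"jaw": -1,"tx": 0.05,"ty": 0,"tz": 0.09,"wx": 0,"wy": 0,"wz": 0},
  {"jaw": -1,"tx": 0,"ty": 0,"tz": 0,"wx": 0,"wy": 0,"wz": 0},
])

```text
clock: 89.4
tcp_pos: [0.4615, -0.1839, 0.2032]
orientation: [0.257, 0.126, 0.957, -0.035]
wrist_force: [-5.3, 2.8, 6.2]
finger_gap: 0.0575
```

Call:
carry_out([
  {"jaw": 0.5,"tx": 0,"ty": 0,"tz": 0,"wx": 0,"wy": 0,"wz": 0},
  {"jaw": 0.7,"tx": 0,"ty": 0,"tz": 0,"wx": 0,"wy": 0,"wz": 0},
  {"jaw": 1,"tx": 0,"ty": 0,"tz": 0,"wx": 0,"wy": 0,"wz": 0},
  {"jaw": 1,"tx": 0,"ty": 0,"tz": 0,"wx": 0,"wy": 0,"wz": 0},
  {"jaw": 1,"tx": 0,"ty": 0,"tz": 0,"wx": 0,"wy": 0,"wz": 0},
  {"jaw": 1,"tx": 0,"ty": 0,"tz": 0,"wx": 0,"wy": 0,"wz": 0},
  {"jaw": 1,"tx": -0.75,"ty": 0,"tz": -1.3,"wx": 0,"wy": 0,"wz": 0},
  {"jaw": 1,"tx": -1.5,"ty": 0,"tz": -2.6,"wx": 0,"wy": 0,"wz": 0},
  {"jaw": 1,"tx": -1.5,"ty": 0,"tz": -2.6,"wx": 0,"wy": 0,"wz": 0},
  {"jaw": 1,"tx": -1.5,"ty": 0,"tz": -2.6,"wx": 0,"wy": 0,"wz": 0},
  {"jaw": 1,"tx": -1.5,"ty": 0,"tz": -2.6,"wx": 0,"wy": 0,"wz": 0},
  {"jaw": 1,"tx": -1.5,"ty": 0,"tz": -2.6,"wx": 0,"wy": 0,"wz": 0},
  {"jaw": 1,"tx": 0,"ty": 0,"tz": 0,"wx": 0,"wy": 0,"wz": 0},
  {"jaw": 1,"tx": 0,"ty": 0,"tz": 0,"wx": 0,"wy": 0,"wz": 0},
])

```text
clock: 91.15
tcp_pos: [0.4609, -0.1834, 0.3664]
orientation: [0.256, 0.126, 0.958, -0.034]
wrist_force: [-0.1, 0.4, -1.0]
finger_gap: 0.0855
```

```bash
python3 - <<'E'
from h import *
st();b=snap('scene','L_scene');zoom(b,180,90,440,270,3,'pics/L_scene_z.png')
im=snap('top','L_top');caps(328,196,424,232,.005,im);zoom(im,212,170,302,250,8,'pics/L_top_z.png')
p,R=pose()
g=np.array([.616,.2055,.036+.082]);R2=tool(15,60);w=turn(R,R2);z=R2.as_matrix()[:,2];tp=g-.255*z
s=shift(R,tp-p);print('shift',s,s/13,'turn',w,w/4,'tp',tp)
simrows([(13,*(s/13),0,0,0),(4,0,0,0,*(w/4)),(5,0,0,2,0,0,0)],q(),p,R)
E
```

```text
t 91.15 j [-0.581, -0.05, -0.56, 0.56, 0.156, -0.28] tcp [0.4609, -0.1834, 0.3664] gap 0.0855 F [-0.1, 0.4, -1.0]
cap px [415.8 212.7] 136 {'tall': [0.5249, -0.3122], 'mid': [0.5264, -0.3173], 'short': [0.5279, -0.3223]}
shift [ 6.62 35.2  -0.73] [ 0.50923077  2.70769231 -0.05615385] turn [-14.99  -0.18 -25.99] [-3.7475 -0.045  -6.4975] tp [0.49284446 0.17250057 0.33883648]
 row (13, np.float64(0.5092307692307693), np.float64(2.707692307692308), np.float64(-0.05615384615384615), 0, 0, 0) -> p [0.493, 0.173, 0.339] q [0.24, 0.05, -0.52, 0.53, -0.24, 0.45] err 0.0 0.0 speed [0.21, 0.09, 0.07, 0.03, 0.08, 0.15]
 row (4, 0, 0, 0, np.float64(-3.7475), np.float64(-0.045), np.float64(-6.4975)) -> p [0.493, 0.173, 0.339] q [0.17, 0.02, -0.57, 0.46, 0.04, -0.08] err 0.0 0.0 speed [0.21, 0.09, 0.07, 0.09, 0.19, 0.34]
 row (5, 0, 0, 2, 0, 0, 0) -> p [0.541, 0.185, 0.252] q [0.18, 0.21, -0.59, 0.25, 0.04, -0.07] err 0.0 0.0 speed [0.21, 0.12, 0.07, 0.12, 0.19, 0.34]
```

Call:
carry_out([
  {"jaw": 1,"tx": 0.51,"ty": 2.7,"tz": -0.06,"wx": 0,"wy": 0,"wz": 0},
  {"jaw": 1,"tx": 0.51,"ty": 2.7,"tz": -0.06,"wx": 0,"wy": 0,"wz": 0},
  {"jaw": 1,"tx": 0.51,"ty": 2.7,"tz": -0.06,"wx": 0,"wy": 0,"wz": 0},
  {"jaw": 1,"tx": 0.51,"ty": 2.7,"tz": -0.06,"wx": 0,"wy": 0,"wz": 0},
  {"jaw": 1,"tx": 0.51,"ty": 2.7,"tz": -0.06,"wx": 0,"wy": 0,"wz": 0},
  {"jaw": 1,"tx": 0.51,"ty": 2.7,"tz": -0.06,"wx": 0,"wy": 0,"wz": 0},
  {"jaw": 1,"tx": 0.51,"ty": 2.7,"tz": -0.06,"wx": 0,"wy": 0,"wz": 0},
  {"jaw": 1,"tx": 0.51,"ty": 2.7,"tz": -0.06,"wx": 0,"wy": 0,"wz": 0},
  {"jaw": 1,"tx": 0.51,"ty": 2.7,"tz": -0.06,"wx": 0,"wy": 0,"wz": 0},
  {"jaw": 1,"tx": 0.51,"ty": 2.7,"tz": -0.06,"wx": 0,"wy": 0,"wz": 0},
  {"jaw": 1,"tx": 0.51,"ty": 2.7,"tz": -0.06,"wx": 0,"wy": 0,"wz": 0},
  {"jaw": 1,"tx": 0.51,"ty": 2.7,"tz": -0.06,"wx": 0,"wy": 0,"wz": 0},
  {"jaw": 1,"tx": 0.51,"ty": 2.7,"tz": -0.06,"wx": 0,"wy": 0,"wz": 0},
  {"jaw": 1,"tx": 0,"ty": 0,"tz": 0,"wx": -3.75,"wy": 0,"wz": -6.5},
  {"jaw": 1,"tx": 0,"ty": 0,"tz": 0,"wx": -3.75,"wy": 0,"wz": -6.5},
  {"jaw": 1,"tx": 0,"ty": 0,"tz": 0,"wx": -3.75,"wy": 0,"wz": -6.5},
  {"jaw": 1,"tx": 0,"ty": 0,"tz": 0,"wx": -3.75,"wy": 0,"wz": -6.5},
  {"jaw": 1,"tx": 0,"ty": 0,"tz": 0,"wx": 0,"wy": 0,"wz": 0},
  {"jaw": 1,"tx": 0,"ty": 0,"tz": 0,"wx": 0,"wy": 0,"wz": 0},
])

```text
clock: 93.62
tcp_pos: [0.4927, 0.1712, 0.3397]
orientation: [0.256, -0.125, 0.958, 0.033]
wrist_force: [0.5, -0.0, -0.2]
finger_gap: 0.0854
```

```bash
python3 - <<'E'
from h import *
st();snap('wrist','M_wrist');c=cal('wrist');print('cast tall',plane('top',(245.25,185.5),.161))
print('tall cap px',proj('wrist',[.615,.2045,.161],c));rel([.615,.2045,.118],15,60)
im=snap('top','M_top');caps(328,190,424,232,.005,im)
E
```

```text
t 93.62 j [0.17, 0.019, -0.566, 0.466, 0.044, -0.079] tcp [0.4927, 0.1712, 0.3397] gap 0.0854 F [0.5, -0.0, -0.2]
cast tall [0.61476689 0.20297933 0.161     ]
tall cap px [319.64082743 249.3935616 ]
turn [-0.11 -0.12 -0.03] shift present [ 0.1   0.07 10.05] shift new frame [ 0.12  0.05 10.05]
cap px [399.9 191.3] 187 {'tall': [0.5918, -0.2663], 'mid': [0.5943, -0.2706], 'short': [0.5967, -0.275]}
cap px [379.  210.2] 167 {'tall': [0.5349, -0.1996], 'mid': [0.5365, -0.203], 'short': [0.5382, -0.2064]}
cap px [415.3 213.4] 160 {'tall': [0.5228, -0.3104], 'mid': [0.5243, -0.3154], 'short': [0.5257, -0.3204]}
```

```bash
python3 - <<'E'
from h import *
print(plane('top',(196.4,157),.13), plane('top',(343,208),.005))
E
```

```text
[0.71023433 0.35509441 0.13      ] [ 0.55515226 -0.10128843  0.005     ]
```

Call:
carry_out([
  {"jaw": 1,"tx": 0.1,"ty": 0.05,"tz": 1.5,"wx": 0,"wy": 0,"wz": 0},
  {"jaw": 1,"tx": 0,"ty": 0,"tz": 1.5,"wx": 0,"wy": 0,"wz": 0},
  {"jaw": 1,"tx": 0,"ty": 0,"tz": 1.5,"wx": 0,"wy": 0,"wz": 0},
  {"jaw": 1,"tx": 0,"ty": 0,"tz": 1.5,"wx": 0,"wy": 0,"wz": 0},
  {"jaw": 1,"tx": 0,"ty": 0,"tz": 1.5,"wx": 0,"wy": 0,"wz": 0},
  {"jaw": 1,"tx": 0,"ty": 0,"tz": 1.3,"wx": 0,"wy": 0,"wz": 0},
  {"jaw": 1,"tx": 0,"ty": 0,"tz": 1.2,"wx": 0,"wy": 0,"wz": 0},
  {"jaw": 1,"tx": 0,"ty": 0,"tz": 0,"wx": 0,"wy": 0,"wz": 0},
  {"jaw": 1,"tx": 0,"ty": 0,"tz": 0,"wx": 0,"wy": 0,"wz": 0},
  {"jaw": -1,"tx": 0,"ty": 0,"tz": 0,"wx": 0,"wy": 0,"wz": 0},
  {"jaw": -1,"tx": 0,"ty": 0,"tz": 0,"wx": 0,"wy": 0,"wz": 0},
  {"jaw": -1,"tx": 0,"ty": 0,"tz": 0,"wx": 0,"wy": 0,"wz": 0},
  {"jaw": -1,"tx": 0,"ty": 0,"tz": 0,"wx": 0,"wy": 0,"wz": 0},
  {"jaw": -1,"tx": 0,"ty": 0,"tz": 0,"wx": 0,"wy": 0,"wz": 0},
  {"jaw": -1,"tx": 0,"ty": 0,"tz": 0,"wx": 0,"wy": 0,"wz": 0},
], force=70)

```text
clock: 95.6
tcp_pos: [0.5406, 0.1845, 0.2544]
orientation: [0.257, -0.126, 0.957, 0.033]
wrist_force: [-2.9, 0.7, 6.7]
finger_gap: 0.0579
```

```bash
python3 - <<'E'
from h import *
st();b=snap('scene','N_scene');zoom(b,310,100,470,260,4,'pics/N_scene_z.png')
p,R=pose();off=p[2]-.036;print('TCP - underside',off,'horiz',np.array([.615,.2040])-p[:2])
psi=-8;R2=tool(psi,60);w=turn(R,R2);a=np.deg2rad(psi);T=np.array([.55,-.093])
tp=np.array([T[0]-.0775*np.cos(a),T[1]-.0775*np.sin(a),.005+off+.06])
u=shift(R,[0,0,.12]);s=shift(R2,tp-p-[0,0,.12]);print('u',u,'turn',w,w/3,'s',s,s/12,'tp',tp)
simrows([(6,*(u/6),0,0,0),(3,0,0,0,*(w/3)),(12,*(s/12),0,0,0),(6,.5,0,.87,0,0,0)],q(),p,R)
E
```

```text
t 95.6 j [0.179, 0.206, -0.594, 0.248, 0.04, -0.072] tcp [0.5406, 0.1845, 0.2544] gap 0.0579 F [-2.9, 0.7, 6.7]
TCP - underside 0.21832300866049423 horiz [0.0743747  0.01952168]
u [ -6.01  -0.02 -10.39] turn [11.45  0.08 19.97] [3.81666667 0.02666667 6.65666667] s [  7.11 -27.35   6.4 ] [ 0.5925     -2.27916667  0.53333333] tp [ 0.47325422 -0.08221408  0.28332301]
 row (6, np.float64(-1.0016666666666667), np.float64(-0.0033333333333333335), np.float64(-1.7316666666666667), 0, 0, 0) -> p [0.541, 0.184, 0.374] q [0.18, 0.08, -0.41, 0.56, 0.04, -0.07] err 0.0 0.0 speed [0.0, 0.08, 0.09, 0.14, 0.0, 0.0]
 row (3, 0, 0, 0, np.float64(3.8166666666666664), np.float64(0.02666666666666667), np.float64(6.656666666666666)) -> p [0.541, 0.184, 0.374] q [0.23, 0.1, -0.38, 0.59, -0.18, 0.32] err 0.0 0.0 speed [0.05, 0.08, 0.09, 0.14, 0.19, 0.34]
 row (12, np.float64(0.5925), np.float64(-2.279166666666667), np.float64(0.5333333333333333), 0, 0, 0) -> p [0.473, -0.082, 0.283] q [-0.37, 0.0, -0.74, 0.32, 0.11, -0.2] err 0.0 0.0 speed [0.17, 0.08, 0.11, 0.14, 0.19, 0.34]
 row (6, 0.5, 0, 0.87, 0, 0, 0) -> p [0.473, -0.082, 0.223] q [-0.37, 0.1, -0.83, 0.13, 0.11, -0.2] err 0.0 0.0 speed [0.17, 0.08, 0.11, 0.14, 0.19, 0.34]
```

Call:
carry_out([
  {"jaw": -1,"tx": -0.5,"ty": 0,"tz": -0.87,"wx": 0,"wy": 0,"wz": 0},
  {"jaw": -1,"tx": -1,"ty": 0,"tz": -1.73,"wx": 0,"wy": 0,"wz": 0},
  {"jaw": -1,"tx": -1.5,"ty": 0,"tz": -2.6,"wx": 0,"wy": 0,"wz": 0},
  {"jaw": -1,"tx": -1.5,"ty": 0,"tz": -2.6,"wx": 0,"wy": 0,"wz": 0},
  {"jaw": -1,"tx": -1.5,"ty": 0,"tz": -2.6,"wx": 0,"wy": 0,"wz": 0},
  {"jaw": -1,"tx": 0,"ty": 0,"tz": 0,"wx": 3.82,"wy": 0,"wz": 6.66},
  {"jaw": -1,"tx": 0,"ty": 0,"tz": 0,"wx": 3.82,"wy": 0,"wz": 6.66},
  {"jaw": -1,"tx": 0,"ty": 0,"tz": 0,"wx": 3.82,"wy": 0,"wz": 6.66},
  {"jaw": -1,"tx": 0,"ty": 0,"tz": 0,"wx": 0,"wy": 0,"wz": 0},
], force=90)

```text
clock: 96.78
tcp_pos: [0.5395, 0.1847, 0.3723]
orientation: [0.256, 0.066, 0.964, -0.019]
wrist_force: [-0.1, 0.7, -3.6]
finger_gap: 0.0573
```

Call:
carry_out([
  {"jaw": -1,"tx": 0.59,"ty": -2.28,"tz": 0.53,"wx": 0,"wy": 0,"wz": 0},
  {"jaw": -1,"tx": 0.59,"ty": -2.28,"tz": 0.53,"wx": 0,"wy": 0,"wz": 0},
  {"jaw": -1,"tx": 0.59,"ty": -2.28,"tz": 0.53,"wx": 0,"wy": 0,"wz": 0},
  {"jaw": -1,"tx": 0.59,"ty": -2.28,"tz": 0.53,"wx": 0,"wy": 0,"wz": 0},
  {"jaw": -1,"tx": 0.59,"ty": -2.28,"tz": 0.53,"wx": 0,"wy": 0,"wz": 0},
  {"jaw": -1,"tx": 0.59,"ty": -2.28,"tz": 0.53,"wx": 0,"wy": 0,"wz": 0},
  {"jaw": -1,"tx": 0.59,"ty": -2.28,"tz": 0.53,"wx": 0,"wy": 0,"wz": 0},
  {"jaw": -1,"tx": 0.59,"ty": -2.28,"tz": 0.53,"wx": 0,"wy": 0,"wz": 0},
  {"jaw": -1,"tx": 0.59,"ty": -2.28,"tz": 0.53,"wx": 0,"wy": 0,"wz": 0},
  {"jaw": -1,"tx": 0.59,"ty": -2.28,"tz": 0.53,"wx": 0,"wy": 0,"wz": 0},
  {"jaw": -1,"tx": 0.59,"ty": -2.28,"tz": 0.53,"wx": 0,"wy": 0,"wz": 0},
  {"jaw": -1,"tx": 0.59,"ty": -2.28,"tz": 0.53,"wx": 0,"wy": 0,"wz": 0},
  {"jaw": -1,"tx": 0,"ty": 0,"tz": 0,"wx": 0,"wy": 0,"wz": 0},
  {"jaw": -1,"tx": 0,"ty": 0,"tz": 0,"wx": 0,"wy": 0,"wz": 0},
])

```text
clock: 98.52
tcp_pos: [0.4726, -0.0822, 0.2831]
orientation: [0.258, 0.067, 0.964, -0.018]
wrist_force: [0.2, 0.0, -2.3]
finger_gap: 0.0575
```

```bash
python3 - <<'E'
from h import *
st();b=snap('scene','O_scene');zoom(b,180,90,440,270,3,'pics/O_scene_z.png')
p,R=pose();print('turn',turn(R,tool(-8,60)),'shift to contact',shift(R,np.array([.4733,-.0822,.2233])-p),'dz',p[2]-.2233)
im=snap('top','O_top');caps(328,190,424,232,.005,im)
E
```

```text
t 98.53 j [-0.37, 0.002, -0.742, 0.316, 0.115, -0.201] tcp [0.4726, -0.0822, 0.2831] gap 0.0575 F [0.2, 0.0, -2.3]
turn [ 0.01 -0.02  0.06] shift to contact [ 2.95 -0.01  5.22] dz 0.059946773784972984
cap px [400.1 191.3] 184 {'tall': [0.5919, -0.2668], 'mid': [0.5943, -0.2711], 'short': [0.5968, -0.2755]}
cap px [345.8 203.3] 173 {'tall': [0.5581, -0.0988], 'mid': [0.5601, -0.1008], 'short': [0.5621, -0.1028]}
cap px [379.  210.3] 164 {'tall': [0.5346, -0.1996], 'mid': [0.5362, -0.203], 'short': [0.5378, -0.2064]}
cap px [415.3 213.4] 160 {'tall': [0.5228, -0.3104], 'mid': [0.5243, -0.3154], 'short': [0.5257, -0.3204]}
```

Call:
carry_out([
  {"jaw": -1,"tx": 0.5,"ty": 0,"tz": 0.87,"wx": 0,"wy": 0,"wz": 0},
  {"jaw": -1,"tx": 0.75,"ty": 0,"tz": 1.3,"wx": 0,"wy": 0,"wz": 0},
  {"jaw": -1,"tx": 0.65,"ty": 0,"tz": 1.13,"wx": 0,"wy": 0,"wz": 0},
  {"jaw": -1,"tx": 0.5,"ty": 0,"tz": 0.87,"wx": 0,"wy": 0,"wz": 0},
  {"jaw": -1,"tx": 0.3,"ty": 0,"tz": 0.5,"wx": 0,"wy": 0,"wz": 0},
  {"jaw": -1,"tx": 0.05,"ty": 0,"tz": 0.09,"wx": 0,"wy": 0,"wz": 0},
  {"jaw": -1,"tx": 0.05,"ty": 0,"tz": 0.09,"wx": 0,"wy": 0,"wz": 0},
  {"jaw": -1,"tx": 0.05,"ty": 0,"tz": 0.09,"wx": 0,"wy": 0,"wz": 0},
  {"jaw": -1,"tx": 0,"ty": 0,"tz": 0,"wx": 0,"wy": 0,"wz": 0},
  {"jaw": -1,"tx": 0,"ty": 0,"tz": 0,"wx": 0,"wy": 0,"wz": 0},
])

```text
clock: 99.88
tcp_pos: [0.4728, -0.0824, 0.2262]
orientation: [0.258, 0.068, 0.964, -0.018]
wrist_force: [0.3, 1.1, -3.2]
finger_gap: 0.0571
```

Call:
carry_out([
  {"jaw": -1,"tx": 0.05,"ty": 0,"tz": 0.09,"wx": 0,"wy": 0,"wz": 0},
  {"jaw": -1,"tx": 0.05,"ty": 0,"tz": 0.09,"wx": 0,"wy": 0,"wz": 0},
  {"jaw": -1,"tx": 0,"ty": 0,"tz": 0,"wx": 0,"wy": 0,"wz": 0},
])

```text
clock: 100.25
tcp_pos: [0.4727, -0.0823, 0.2238]
orientation: [0.258, 0.068, 0.964, -0.018]
wrist_force: [0.6, 0.3, -3.6]
finger_gap: 0.0577
```

Call:
carry_out([
  {"jaw": -1,"tx": 0.05,"ty": 0,"tz": 0.09,"wx": 0,"wy": 0,"wz": 0},
  {"jaw": -1,"tx": 0,"ty": 0,"tz": 0,"wx": 0,"wy": 0,"wz": 0},
])

```text
clock: 100.5
tcp_pos: [0.473, -0.0824, 0.2236]
orientation: [0.258, 0.067, 0.963, -0.018]
wrist_force: [-4.2, 1.9, 4.2]
finger_gap: 0.0574
```

Call:
carry_out([
  {"jaw": -1,"tx": 0.03,"ty": 0,"tz": 0.05,"wx": 0,"wy": 0,"wz": 0},
  {"jaw": -1,"tx": 0,"ty": 0,"tz": 0,"wx": 0,"wy": 0,"wz": 0},
])

```text
clock: 100.75
tcp_pos: [0.4731, -0.0824, 0.2236]
orientation: [0.259, 0.067, 0.963, -0.019]
wrist_force: [-7.4, 2.1, 9.2]
finger_gap: 0.0576
```

Call:
carry_out([
  {"jaw": 0.5,"tx": 0,"ty": 0,"tz": 0,"wx": 0,"wy": 0,"wz": 0},
  {"jaw": 0.7,"tx": 0,"ty": 0,"tz": 0,"wx": 0,"wy": 0,"wz": 0},
  {"jaw": 1,"tx": 0,"ty": 0,"tz": 0,"wx": 0,"wy": 0,"wz": 0},
  {"jaw": 1,"tx": 0,"ty": 0,"tz": 0,"wx": 0,"wy": 0,"wz": 0},
  {"jaw": 1,"tx": 0,"ty": 0,"tz": 0,"wx": 0,"wy": 0,"wz": 0},
  {"jaw": 1,"tx": 0,"ty": 0,"tz": 0,"wx": 0,"wy": 0,"wz": 0},
])

```text
clock: 101.5
tcp_pos: [0.4728, -0.0824, 0.2223]
orientation: [0.258, 0.068, 0.964, -0.018]
wrist_force: [-0.1, 0.5, -0.1]
finger_gap: 0.0854
```

Call:
carry_out([
  {"jaw": 1,"tx": -0.75,"ty": 0,"tz": -1.3,"wx": 0,"wy": 0,"wz": 0},
  {"jaw": 1,"tx": -1.5,"ty": 0,"tz": -2.6,"wx": 0,"wy": 0,"wz": 0},
  {"jaw": 1,"tx": -1.5,"ty": 0,"tz": -2.6,"wx": 0,"wy": 0,"wz": 0},
  {"jaw": 1,"tx": -1.5,"ty": 0,"tz": -2.6,"wx": 0,"wy": 0,"wz": 0},
  {"jaw": 1,"tx": -1.5,"ty": 0,"tz": -2.6,"wx": 0,"wy": 0,"wz": 0},
  {"jaw": 1,"tx": -1.5,"ty": 0,"tz": -2.6,"wx": 0,"wy": 0,"wz": 0},
  {"jaw": 1,"tx": 0,"ty": 0,"tz": 0,"wx": 0,"wy": 0,"wz": 0},
  {"jaw": 1,"tx": 0,"ty": 0,"tz": 0,"wx": 0,"wy": 0,"wz": 0},
])

```text
clock: 102.5
tcp_pos: [0.4724, -0.0821, 0.3865]
orientation: [0.257, 0.068, 0.964, -0.018]
wrist_force: [-0.1, 0.2, -0.4]
finger_gap: 0.0853
```

```bash
python3 - <<'E'
import cv2
from h import *
a=eyes.read_camera("scene"); b=eyes.read_camera("top")
cv2.imwrite("pics/fin_scene.png",a); cv2.imwrite("pics/fin_top.png",b)
E
grep -n "def " h.py
```

```text
4:def cal(n):
6:def proj(n,p,c=None):
8:def ray(n,uv,c=None):
11:def plane(n,uv,z,c=None):
13:def tri(a,ua,b,ub):
17:def zoom(img,x0,y0,x1,y1,f,name):
19:def blobs(mask,amin,amax):
22:def pose():
24:def tool(psi,down,roll=0):
29:def shift(R,dp): # world shift -> tool cm
31:def turn(R,R2): return np.rad2deg((R.inv()*R2).as_rotvec()).round(2)
32:def st():
35:def simrows(rows,q,p=None,R=None):
46:def q(): return np.array(get_state()['joint_pos'])
47:def snap(n,name):
49:def rel(g,psi,down,dist=0,roll=0):
54:def caps(x0,y0,x1,y1,base,im=None,amin=60):
```

View pics/fin_scene.png

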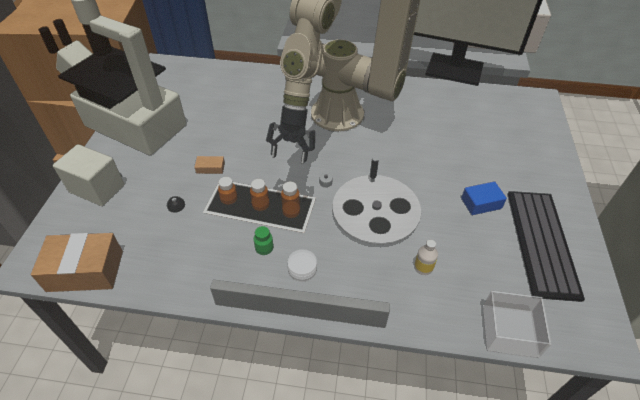

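View pics/fin_top.png

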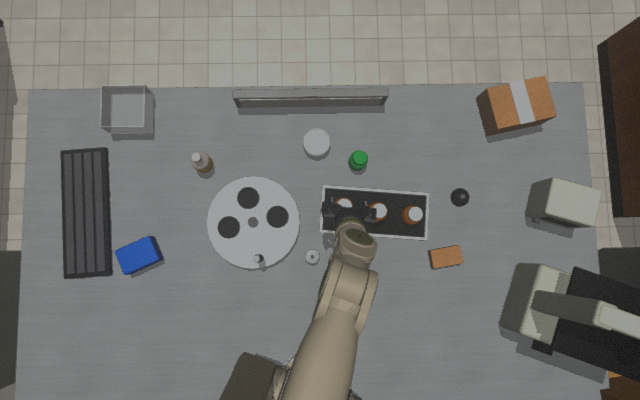

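The scene view shows three upright jars on the tray at about (227,190), (259,194) and (290,200), and an empty disc. I'll back the arm off so the top camera can see everything, then measure.

Call:
carry_out([
  {"jaw": 1,"tx": -2.5,"ty": 0,"tz": -4.3,"wx": 0,"wy": 0,"wz": 0},
  {"jaw": 1,"tx": 1.0,"ty": 0,"tz": -4.0,"wx": 0,"wy": 0,"wz": 0},
  {"jaw": 1,"tx": 1.0,"ty": 0,"tz": -4.0,"wx": 0,"wy": 0,"wz": 0},
  {"jaw": 1,"tx": 1.0,"ty": 0,"tz": -4.0,"wx": 0,"wy": 0,"wz": 0},
  {"jaw": 1,"tx": 0,"ty": 0,"tz": -3.0,"wx": 0,"wy": 0,"wz": 0},
  {"jaw": 1,"tx": 0,"ty": 0,"tz": 0,"wx": 0,"wy": 0,"wz": 0},
  {"jaw": 1,"tx": 0,"ty": 0,"tz": 0,"wx": 0,"wy": 0,"wz": 0},
])

```text
clock: 103.48
tcp_pos: [0.3733, -0.0683, 0.5505]
orientation: [0.257, 0.068, 0.964, -0.018]
wrist_force: [0.7, 0.2, -0.7]
finger_gap: 0.0852
```

```bash
python3 - <<'E'
import cv2
from h import *
b=eyes.read_camera("top"); cv2.imwrite("pics/fin_top2.png",b)
C=np.array([0.5146,0.1947])
# pads: dark blobs inside the disc
m=((b.max(2)<70)*255).astype(np.uint8)
m[:, :205]=0;m[:,305:]=0;m[:172]=0;m[275:]=0
n,l,s,c=cv2.connectedComponentsWithStats(m)
for i in range(1,n):
    if s[i,4]>200:
        p=plane("top",c[i],.036)[:2]-C; print("pad",c[i].round(1),s[i,4],np.hypot(*p).round(3),np.degrees(np.arctan2(p[1],p[0])).round(1))
p=plane("top",(257.8,258.2),.146)[:2]-C; print("handle ref",np.hypot(*p),np.degrees(np.arctan2(p[1],p[0])))
zoom(b,212,170,312,270,6,"fin_z"); zoom(b,310,175,440,250,6,"fin_tr")
E
ls -t pics | head -4; sed -n 54,75p h.py
```

```text
pad [247.6 197.5] 326 0.08 11.3
pad [276.9 216.4] 333 0.08 -79.1
pad [228.3 226.9] 340 0.08 101.0
handle ref 0.11878802880801508 -167.65706254371258
fin_top2.png
fin_top.png
fin_scene.png
O_top.png
def caps(x0,y0,x1,y1,base,im=None,amin=60):
    a=(eyes.read_camera('top') if im is None else im).astype(int); m=np.zeros(a.shape[:2],bool);m[y0:y1,x0:x1]=1
    m&=(a.min(2)>110)
    for c,s in blobs(m,amin,400): print('cap px',c.round(1),s[4],{k:plane('top',c,base+H).round(4)[:2].tolist() for k,H in HT.items()})Traceback (most recent call last):
  File "<stdin>", line 13, in <module>
  File "h.py", line 18, in zoom
    cv2.imwrite(name,cv2.resize(img[y0:y1,x0:x1],None,fx=f,fy=f,interpolation=cv2.INTER_CUBIC))
    ~~~~~~~~~~~^^^^^^^^^^^^^^^^^^^^^^^^^^^^^^^^^^^^^^^^^^^^^^^^^^^^^^^^^^^^^^^^^^^^^^^^^^^^^^^^
cv2.error: OpenCV(4.12.0) /io/opencv/modules/imgcodecs/src/loadsave.cpp:1051: error: (-2:Unspecified error) could not find a writer for the specified extension in function 'imwrite_'
```

```bash
python3 - <<'E'
import cv2
from h import *
b=cv2.imread("pics/fin_top2.png")
caps(318,185,430,242,.005,b)
zoom(b,310,175,440,250,6,"pics/fin_tr.png"); print(st())
E
```

```text
cap px [343.9 205.4] 170 {'tall': [0.5518, -0.0926], 'mid': [0.5537, -0.0945], 'short': [0.5556, -0.0964]}
cap px [379.  210.3] 165 {'tall': [0.5347, -0.1997], 'mid': [0.5363, -0.2031], 'short': [0.5379, -0.2065]}
cap px [415.3 213.4] 160 {'tall': [0.5228, -0.3104], 'mid': [0.5243, -0.3154], 'short': [0.5257, -0.3204]}
t 103.53 j [-0.444, -0.333, -0.322, 1.083, 0.15, -0.266] tcp [0.3734, -0.0683, 0.5502] gap 0.0855 F [-0.5, 0.4, -1.4]
None
```

View pics/fin_top2.png

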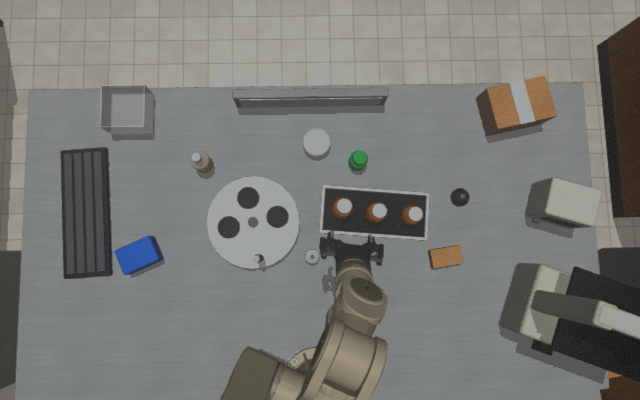

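The top view shows caps at (344,205), (379,210) and (415,213), all within the tray. The disc is empty, about 1° from its stop, and the arm is high and clear. I'll hand in now.

```bash
python3 -c "
from workcell import env
print(env.hand_in())"
```

```text
the job is handed in; nothing more can be done
None
```

The job is handed in at about 103.5 s of the 210 s allowed; `hand_in` gave no verdict. I turned the tall, mid and short jars upside down in that order (to about 132°) and stood each upright on the carousel. I then turned the carousel anticlockwise by its handle into the end stop, about 376° of turn with the force rising to 48 N, and returned all three jars to the tray.

**Last checks:**
- **Jars:** all three stand upright on the tray, at (0.552, -0.093), (0.536, -0.203) and (0.526, -0.320). Each is within about 3 mm of the tray's centre line and at least 5 cm inside its ends.
- **Bystanders:** all of them look unmoved in the final scene and top views.
- **Arm:** it is raised clear with the gripper open and touches nothing.

**What was not exact:**
- **Carousel angle:** the pads show the disc about 1° short of where the handle reading put it at the stop. That is within measuring error, and the rules allow about 8.6°.
- **Tall jar:** it was knocked 2–3 cm aside on the disc, but stayed standing within the allowed radius.

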